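# Fit and load the carousel of a sample changer

## Task

Make the sample changer ready: stand the spent red-lidded pots from the carousel upright in the yellow tray, take the orange dust cap off the turntable and put it knob up in the middle of the round blue mat, then set the empty carousel on the spindle with its four holes over the four studs so that it sits fully home. With the carousel seated and still empty, turn it clockwise (seen from above) until you feel the turntable meet its red stop, and only then stand every white-lidded sample pot upright in a pocket of its own, fully down. Last, with the turntable still at its stop, press the green button fully in and let go; leave the wash bottle, the slide box and the stack of dishes alone.

Things in the scene. Friction and masses are not known exactly. Their poses are not given: they have to be found in the camera images.
- changer: fixed round white base of the sample changer, 270 mm across and 45 mm high, with a 38 mm high nose on its -x side that carries the green button. Origin on the bench under the turntable's axis; x points away from the nose, z up.
- ready_top (a point): centre of the top of the green push button (28 mm across) on the nose of the changer. It is pressed straight down 6 mm; fully in takes 5 N, and it springs back.
- ready (a joint): travel of the green button in m: 0 out, 0.006 fully in.
- turntable (a joint): angle of the turntable in rad: 0 when its black dog touches the red stop post (a hard end stop, 14 mm thick, 85 mm above the bench, on the base 122 mm from the axis), growing counter-clockwise seen from above, up to 1.5. It stays where it is left; turning takes about 0.5 N m (4 N at the dog).
- spindle (a point): on the turntable's axis at the level of its flat steel top (160 mm wide, 57 mm above the bench), on which the seated carousel and at first the cap rest; axes turn with it, z up. On it stand a spindle 30 mm thick, 28 mm high, and four brass studs 10 mm thick, 15 mm high, 60 mm from the axis at 45, 135, 225 and 315 degrees from x. Spindle and studs have tapered tips.
- dog (a point): top of the black upright dog of the turntable, 14 mm thick, 30 mm high above the steel top, 122 mm from the axis, 45 degrees from the x axis of point spindle, clear of the carousel's rim. It turns with the turntable and meets the red stop.
- cap: orange plastic dust cap, an upside-down hollow dish 148 mm across and 50 mm high with an upright black knob 30 mm across and 36 mm high in the middle of its top. Origin at the centre of its lower rim, z up. At first it covers the turntable, rim on the steel top. 0.15 kg.
- mat: round blue mat, 200 mm across, 4 mm thick, fixed on the bench; origin at the centre of its underside. It swaps places from start to start with the fixed grey stand, 124 mm across and 25 mm high, on which the carousel lies at first.
- carousel: round metal plate 208 mm across, 10 mm thick, 0.5 to 0.75 kg; origin at the centre of its underside, z up. 60 mm from the axis at 45, 135, 225 and 315 degrees from x are four through holes 14 mm wide for the studs: any quarter turn fits. In the middle a bore 34 mm wide, 32 mm deep, open below only, for the spindle. Off the studs it rides on their tips about 15 mm too high.
- handle (a point): middle of the top of the carousel's black bar handle, 76 mm above its underside: 64 mm long along the carousel's x, 24 mm wide along its y, 40 mm high. Below it a grey boss 52 mm across reaches 36 mm above the underside; the blue collars of the pockets, 60 mm across, reach as high.
- pocket1 (a point): centre of the floor of pocket 1 of the carousel, 72 mm from its axis at 0 degrees from its x axis, 10 mm above its underside. The pocket is 54 mm wide inside and 26 mm deep; its axes are the carousel's.
- pocket2 (a point): centre of the floor of pocket 2 of the carousel, 72 mm from its axis at 90 degrees from its x axis, 10 mm above its underside. The pocket is 54 mm wide inside and 26 mm deep; its axes are the carousel's.
- pocket3 (a point): centre of the floor of pocket 3 of the carousel, 72 mm from its axis at 180 degrees from its x axis, 10 mm above its underside. The pocket is 54 mm wide inside and 26 mm deep; its axes are the carousel's.
- pocket4 (a point): centre of the floor of pocket 4 of the carousel, 72 mm from its axis at 270 degrees from its x axis, 10 mm above its underside. The pocket is 54 mm wide inside and 26 mm deep; its axes are the carousel's.
- pot1: amber sample pot with white lid, standing at first on a dark rubber pad 4 mm thick; 48 mm across, 80 mm high, 0.1 to 0.21 kg, heavy at the bottom; origin at the centre of its underside, z up. Three or four are there in a run; if three, the other is absent.
- pot2: amber sample pot with white lid, standing at first on a dark rubber pad 4 mm thick; 48 mm across, 80 mm high, 0.1 to 0.21 kg, heavy at the bottom; origin at the centre of its underside, z up. Three or four are there in a run; if three, the other is absent.
- pot3: amber sample pot with white lid, standing at first on a dark rubber pad 4 mm thick; 48 mm across, 80 mm high, 0.1 to 0.21 kg, heavy at the bottom; origin at the centre of its underside, z up. Three or four are there in a run; if three, the other is absent.
- pot4: amber sample pot with white lid, standing at first on a dark rubber pad 4 mm thick; 48 mm across, 80 mm high, 0.1 to 0.21 kg, heavy at the bottom; origin at the centre of its underside, z up. Three or four are there in a run; if three, the other is absent.
- spent1: spent sample pot: as the others, but with a red lid; it stands at first in a pocket of the carousel on its stand. One or two are there in a run; if one, the other is absent.
- spent2: spent sample pot: as the others, but with a red lid; it stands at first in a pocket of the carousel on its stand. One or two are there in a run; if one, the other is absent.
- tray: open yellow tray, 120 mm along x, 150 mm along y, 24 mm high, walls and floor 5 mm thick, fixed on the bench; origin at the centre of its underside.
- wash_bottle: white wash bottle with red cap, 60 mm across, 150 mm high, loose; origin at the centre of its underside. Leave alone.
- slide_box: wooden slide box 60 x 100 x 30 mm, loose; origin at the centre of its underside. Leave alone.
- dishes: stack of clear dishes 70 mm across, 45 mm high, loose; origin at the centre of its underside. Leave alone.
Things that resemble listed ones, but are neither listed nor needed, are in the scene too. What is shaped like the pot4 but purple is not meant.

How it is judged:
By the outcome, as a careful person would: the job done as asked, in the order asked, and still so for the second after the job is handed in, with the robot touching nothing.
Of spent1, spent2 only 1 to 2 are there at a start; the rules pass over those that are not, and their reading is None.
Of pot1, pot2, pot3, pot4 only 3 to 4 are there at a start; the rules pass over those that are not, and their reading is None.
At some moment in a run one of pot1, pot2, pot3, pot4 may be knocked a few centimetres aside while the robot is not near it.
It also fails if it takes over 210 s, if anything falls off the work surface, if the arm or the gripper's body presses on something with over 40 N, if the wrist force passes 120 N, or if a joint passes its speed limit or range.

## Robot

A 7-joint arm with a two-finger parallel gripper is mounted at the origin on the work surface. World frame = base frame: x ahead of the robot, y to its left, z up, the work surface at z = 0. Lengths are in m, angles in rad, forces in N, time in s.
With the tool pointing down it reaches from about 0.425 to 0.875 m from the base axis. Payload 4.7 kg.
Tool frame: the origin (TCP) lies on the centre line of the jaws, within the pads' length; the fingertips stand 8 mm ahead of it and the grasp point (between the pads) lies 11 mm behind it; z points along the fingers, y is the direction in which the jaws open and shut (so a half turn about z gives the same grasp; the last joint's range is limited). The gripper opens to 87 mm and grips with 3 to 60 N. Pads are 19 mm wide; open, the fingers measure 117 mm over their backs; the gripper's body (75 mm by 190 mm) begins 51 mm behind the grasp point.
Start: joints at [-1.173, 0.321, -0.07, 1.45, 0.023, 1.371, -0.057], TCP at [0.243, 0.603, 0.231] pointing down, gripper open.
Joint ranges: [-2.86, 2.86], [-0.3, 2.09], [-1.38, 1.24], [0.06, 2.45], [-1.56, 4.7], [0.09, 2.05], [-2.69, 2.69]. Speed limits (rad/s): [2.57, 2.57, 3.14, 3.14, 3.14, 3.14, 3.14].

## Interface

Orientations are given as a rotation vector (axis times angle).
In Python, from bench import status, optics, order gives the robot as it stands.
- The arm moves only by the tool step_arm, never from a script. Its argument "rows" is a list of rows, each a list of 3 entries, a list of its own where there are three numbers: the turn, a rotation vector about the tool's x, y, z in degrees, then the shift along the tool's x, y, z in mm, then the finger opening in mm, from 0 to 87. A call has 1 to 12 rows; each row shifts and turns the pose as measured when the row begins, along the tool's axes as they then stand; what a row does not reach is not made up. A row lasts 1/12 s, in which the tool goes at most 41.7 mm and 7.16 degrees, less where a joint would pass 70% of its speed; a pose out of reach is approached as far as the arm can. A call is refused whole if a number of a shift passes 41.7 or a number of a turn 7.16, either way. A call with a gripper value outside its range is refused whole. The fingers move at their own pace and stop on an object; "grip_force" is the grip in N (left out, the last holds). Time passes only in rows, so rows that do not move let the fingers close. It gives the time, the measured TCP pose, the force and the opening at its end, in the units of the state.
- status.get_state(): the state, without advancing time (a new reading comes with each control period).
- optics.get_image(name): name is "scene" or "top"; returns a dict with "frame" (384x512x3 uint8, red, green, blue), "range_z" (384x512 float32, m along the optical axis (not along the pixel's ray), 0 where there is no reading), "K" (3x3 intrinsics, pixels), "R" (3x3) and "t" (3): a world point X has camera coordinates R X + t. Camera axes: x right, y down, z forward; pixel columns grow to the right and rows downward; lengths in m; the calibration is good to about 2 mm. A picture is of the moment at which its call begins.
- order.close_job(): hands the job in, once; it reports no verdict.
The state is a dict: "time": time; "joint_positions": joint angles; "qd": joint speeds; "joint_torque": joint torques, N m; "position": TCP position; "tool_rot": TCP orientation; "ft_force": force on the tool from outside, world axes, zero at the start; "torque": the same for the moment, N m; "grip_width": opening from 0.0 (shut) to 1.0 (fully open).
Only numpy, scipy, OpenCV 4.12 (cv2) and the standard library are available. Lean on these libraries where they do the work, as an engineer would, in place of code of your own. Each camera call takes 0.05 s, during which the arm holds its last target.

## Working session

There is one attempt and no reset: what is moved stays moved. The work goes in short steps, Python scripts to look and compute and a tool call to move; the robot and the scene stay as the last step left them, time stands still between calls to the robot, and variables do not carry over. Pictures are saved under pics/ and viewed, and the job is handed in when it is done.

Besides the shell and the picture viewer there is one more tool, called after "Call:" by a JSON object that holds its "op" and its "data", one argument or row to a line. step_arm: Moves the arm, as the interface text tells. Its arguments: {"type":"object","properties":{"rows":{"type":"array"},"grip_force":{"type":"number"}},"required":["rows"]}

```bash
mkdir -p pics; ls; cat > h.py <<'E'
import numpy as np, cv2
from bench import status, optics, order
def snap(tag):
    out={}
    for n in ("scene","top"):
        d=optics.get_image(n); out[n]=d
        cv2.imwrite(f"pics/{tag}_{n}.png",cv2.resize(d["frame"][:,:,::-1],(800,600),interpolation=cv2.INTER_CUBIC))
        np.savez(f"{tag}_{n}.npz",**d)
    return out
def cloud(d):
    z=d["range_z"];K=d["K"];v,u=np.indices(z.shape)
    c=np.stack([(u-K[0,2])/K[0,0]*z,(v-K[1,2])/K[1,1]*z,z],-1)
    X=(c-d["t"])@d["R"]
    X[z==0]=np.nan
    return X
E
python3 - <<'E'
from h import *
s=status.get_state();print(s)
o=snap("a")
for n in o: print(n,o[n]["K"],o[n]["R"],o[n]["t"], -o[n]["R"].T@o[n]["t"])
E
```

```text
pics
{'time': 0.0, 'joint_positions': array([-1.17286433,  0.32180722, -0.0700932 ,  1.45167979,  0.02261439,
        1.37081408, -0.0569127 ]), 'qd': array([ 0.00090565,  0.00142457, -0.00048422, -0.0003696 , -0.00086331,
       -0.00032839,  0.00044114]), 'joint_torque': array([-9.12728847e-04, -4.91280699e+01, -4.04431326e-01, -3.12529743e+01,
       -6.41001854e-02,  4.35573875e-02,  1.97236700e-04]), 'position': array([0.24325061, 0.60217752, 0.22946943]), 'tool_rot': array([-5.99133844e-01, -3.08367031e+00,  2.99063540e-03]), 'ft_force': array([0.13415666, 0.06528233, 0.14343242]), 'torque': array([-0.00622088,  0.00317465,  0.01602848]), 'grip_width': 1.0010614268522302}
scene [[346.8238151    0.         260.14191129]
 [  0.         346.8238151  187.74914688]
 [  0.           0.           1.        ]] [[ 0.1665171   0.98599528  0.00923898]
 [ 0.72292202 -0.11570597 -0.68117243]
 [-0.6705638   0.12010592 -0.73206473]] [-0.0909818  -0.32036311  1.39772348] [ 1.18401033 -0.11523516  0.80584212]
top [[489.41016407   0.         253.16712269]
 [  0.         489.41016407 190.55473641]
 [  0.           0.           1.        ]] [[-0.02831743 -0.99926294  0.02591736]
 [-0.98929077  0.02430203 -0.14392077]
 [ 0.14318485 -0.02971528 -0.98924977]] [1.20831605e-03 5.61075167e-01 1.34440828e+00] [0.3626018  0.02752162 1.41067464]
```

View pics/a_scene.png

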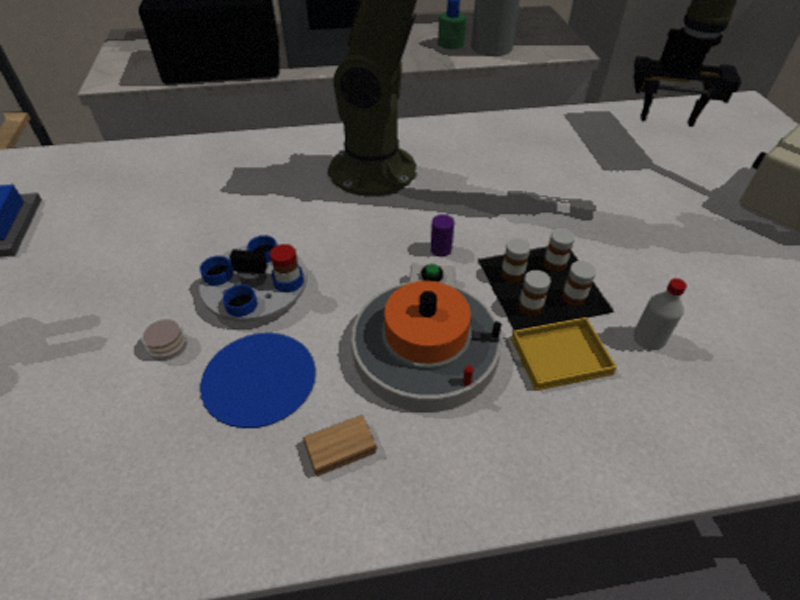

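View pics/a_top.png

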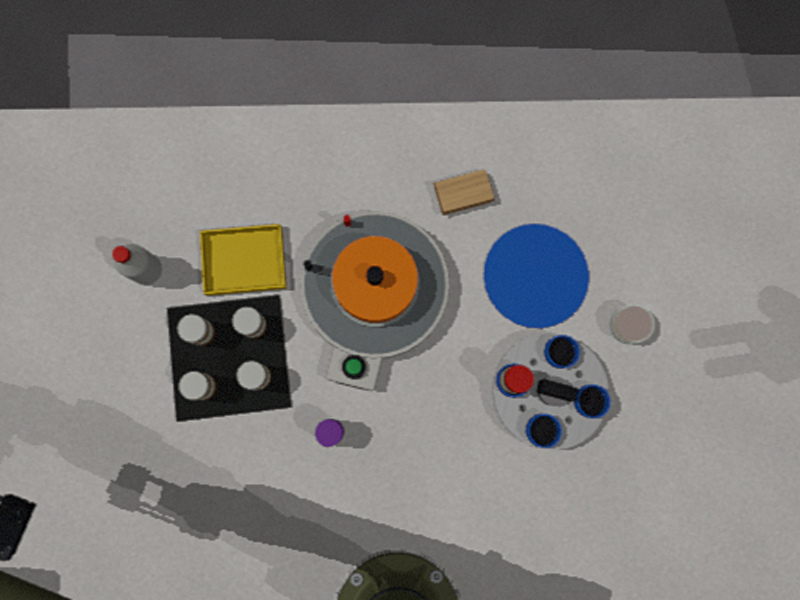

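```bash
cat >> h.py <<'E'
def ray(d,u,v,h):
    K=d["K"];R=d["R"];t=d["t"]
    c=-R.T@t; r=R.T@np.array([(u-K[0,2])/K[0,0],(v-K[1,2])/K[1,1],1.])
    return c+r*(h-c[2])/r[2]
def proj(d,X):
    c=d["R"]@np.asarray(X,float)+d["t"];p=d["K"]@c;return p[:2]/p[2]
def blobs(mask,mn=15):
    n,l,st,ce=cv2.connectedComponentsWithStats(mask.astype(np.uint8))
    return [(st[i,4],ce[i],l==i) for i in range(1,n) if st[i,4]>=mn]
E
python3 - <<'E'
from h import *
d=dict(np.load("a_top.npz"))
hsv=cv2.cvtColor(d["frame"],cv2.COLOR_RGB2HSV);X=cloud(d)
H,S,V=[hsv[...,i].astype(int) for i in range(3)]
M={"red":((H<6)|(H>174))&(S>170)&(V>80),"orange":(H>6)&(H<16)&(S>200),"yellow":(H>20)&(H<32)&(S>170),"blue":(H>105)&(H<125)&(S>180),"green":(H>45)&(H<85)&(S>120),"purple":(H>130)&(H<155)&(S>120),"white":(S<25)&(V>185),"dark":(V<40)}
for k,m in M.items():
    for a,c,mm in blobs(m,12):
        P=X[mm];zt=np.nanmedian(P[:,2]);
        print(k,a,c.round(1),"z med %.3f max %.3f"%(zt,np.nanmax(P[:,2])),"mean",np.nanmean(P,0).round(4),"ray",ray(d,c[0],c[1],zt).round(4))
E
```

```text
red 14 [221.5 139.7] z med 0.085 max 0.088 mean [0.6994 0.0716 0.0842] ray [0.6992 0.0716 0.085 ]
red 78 [ 77.  162.3] z med 0.151 max 0.156 mean [0.6305 0.4456 0.1506] ray [0.6305 0.4456 0.1507]
red 247 [331.7 242.2] z med 0.116 max 0.122 mean [ 0.407  -0.2152  0.1154] ray [ 0.407  -0.2151  0.1156]
orange 2166 [239.5 178.4] z med 0.108 max 0.149 mean [0.5856 0.0244 0.108 ] ray [0.5853 0.0244 0.108 ]
yellow 2143 [155. 166.] z med 0.007 max 0.032 mean [0.6447 0.2682 0.0087] ray [0.645  0.2686 0.0066]
blue 3394 [342.7 176.2] z med 0.005 max 0.017 mean [ 0.6022 -0.2783  0.0054] ray [ 0.602  -0.2783  0.0054]
blue 121 [358.9 224.9] z med 0.050 max 0.069 mean [ 0.4553 -0.3064  0.0502] ray [ 0.4553 -0.3064  0.0504]
blue 38 [323.1 246. ] z med 0.061 max 0.068 mean [ 0.3991 -0.2015  0.058 ] ray [ 0.399  -0.2011  0.0607]
blue 128 [379.  256.5] z med 0.053 max 0.102 mean [ 0.3661 -0.357   0.0523] ray [ 0.3661 -0.3566  0.0528]
blue 118 [347.3 275.8] z med 0.053 max 0.069 mean [ 0.3161 -0.2656  0.0514] ray [ 0.3161 -0.2653  0.0527]
green 97 [226.1 234.1] z med 0.060 max 0.069 mean [0.439  0.0649 
[... 564 characters left out ...]
z med 0.051 max 0.058 mean [0.4382 0.0629 0.0511] ray [0.4382 0.0629 0.0512]
dark 234 [356.2 249.5] z med 0.101 max 0.108 mean [ 0.3863 -0.2833  0.0989] ray [ 0.3863 -0.2826  0.1014]
dark 214 [378.2 256.3] z med 0.037 max 0.045 mean [ 0.3668 -0.3587  0.0372] ray [ 0.3667 -0.3588  0.0371]
dark 226 [347.4 275.2] z med 0.037 max 0.044 mean [ 0.3172 -0.269   0.0374] ray [ 0.3172 -0.2689  0.0374]
dark 573 [  7.9 333.6] z med 0.334 max 0.341 mean [0.2265 0.5222 0.3303] ray [0.2267 0.5206 0.3337]
dark 659 [255.4 373.2] z med 0.039 max 0.195 mean [ 0.0688 -0.0052  0.0538] ray [ 0.0651 -0.0056  0.0389]
dark 277 [ 17.4 376.1] z med 0.647 max 0.662 mean [0.2047 0.361  0.6466] ray [0.2048 0.3606 0.6473]
```

```bash
cat >> h.py <<'E'
def tops(X,lo,hi,box,mn=15):
    x0,x1,y0,y1=box
    m=(X[...,2]>lo)&(X[...,2]<hi)&(X[...,0]>x0)&(X[...,0]<x1)&(X[...,1]>y0)&(X[...,1]<y1)
    return blobs(m,mn)
def circ(d,mm,h):
    cs,_=cv2.findContours(mm.astype(np.uint8),cv2.RETR_EXTERNAL,cv2.CHAIN_APPROX_NONE)
    c=max(cs,key=len)[:,0,:]
    P=np.array([ray(d,*p,h)[:2] for p in c],np.float32)
    (x,y),r=cv2.minEnclosingCircle(P); return (round(x,4),round(y,4)),round(r,4)
E
python3 - <<'E'
from h import *
for n in ("top","scene"):
    d=dict(np.load(f"a_{n}.npz"));X=cloud(d);print(n)
    for name,lo,hi,box,h in [("pots",.076,.095,(.35,.6,.18,.42),.084),("spent",.108,.125,(.37,.45,-.26,-.17),.115),("handle",.094,.109,(.3,.45,-.36,-.24),.101),("knob",.136,.152,(.5,.65,-.05,.1),.143),("captop",.1,.115,(.45,.7,-.1,.15),.107),("dog",.08,.095,(.58,.66,.11,.17),.087),("stop",.078,.095,(.67,.73,.03,.11),.085),("dishes",.035,.055,(.4,.6,-.5,-.38),.045),("slide",.02,.045,(.65,.8,-.25,-.1),.03),("bottle",.14,.16,(.5,.8,.3,.6),.15)]:
        for a,c,mm in tops(X,lo,hi,box,6):
            print(name,a,c.round(1),"ray",ray(d,*c,h)[:2].round(4),"circ",circ(d,mm,h))
    
    if n=="top":
        a,c,mm=max(tops(X,.094,.109,(.3,.45,-.36,-.24),6),key=lambda b:b[0])
        v,u=np.nonzero(mm);P=np.array([ray(d,a,b,.101)[:2] for a,b in zip(u,v)],np.float32)
        print(cv2.minAreaRect(P))
    
E
python3 - <<'E'
import cv2
im=cv2.imread("pics/a_top.png")
E
```

```text
top
pots 243 [157.9 204.8] ray [0.5218 0.2474] circ ((0.5227, 0.2472), 0.0245)
pots 253 [122.9 209.6] ray [0.5112 0.3418] circ ((0.5112, 0.3417), 0.0246)
pots 259 [160.8 239.6] ray [0.4275 0.2397] circ ((0.4271, 0.2394), 0.0245)
pots 262 [123.9 246.3] ray [0.4124 0.3381] circ ((0.4122, 0.3378), 0.0247)
spent 260 [332.4 241.8] ray [ 0.4079 -0.2172] circ ((0.4074, -0.2175), 0.0242)
handle 214 [357.6 249.3] ray [ 0.3866 -0.2864] circ ((0.3849, -0.2848), 0.0332)
knob 102 [239.9 175.2] ray [0.5877 0.0233] circ ((0.5874, 0.0233), 0.0154)
captop 2183 [239.7 177.6] ray [0.5875 0.0238] circ ((0.5878, 0.0236), 0.0744)
dog 22 [196.7 168.5] ray [0.6191 0.1409] circ ((0.6191, 0.1415), 0.0072)
stop 21 [222. 139.] ray [0.7012 0.0701] circ ((0.7012, 0.0701), 0.0064)
dishes 494 [406.  206.5] ray [ 0.5039 -0.4449] circ ((0.5045, -0.4438), 0.0372)
dishes 18 [386.2 240.7] ray [ 0.4094 -0.3819] circ ((0.4099, -0.3827), 0.0106)
slide 698 [297.4 122.1] ray [ 0.7609 -0.1487] circ ((0.76, -0.1492), 0.0573)
bottle 102 [ 77.3 162.2] ray [0.6308 0.4449] circ ((0.6313, 0.4446), 0.0155)
((0.3867132067680359, -0.2
[... 373 characters left out ...]
2), 0.0272)
spent 172 [181.  161.9] ray [ 0.4131 -0.2127] circ ((0.4129, -0.2133), 0.027)
handle 143 [158.2 163.2] ray [ 0.3926 -0.2811] circ ((0.3928, -0.2812), 0.0334)
knob 94 [274.  190.6] ray [0.5924 0.0273] circ ((0.5923, 0.0281), 0.017)
captop 1732 [273.4 201.2] ray [0.5977 0.0262] circ ((0.5915, 0.0268), 0.0765)
dog 24 [318.1 207.9] ray [0.6233 0.1443] circ ((0.6233, 0.1449), 0.0086)
stop 25 [299.9 236.2] ray [0.7037 0.0741] circ ((0.704, 0.0736), 0.0082)
dishes 430 [103.  212.5] ray [ 0.5107 -0.4399] circ ((0.5109, -0.4397), 0.0392)
slide 916 [216.1 282.6] ray [ 0.7673 -0.1462] circ ((0.7627, -0.146), 0.0558)
bottle 93 [433.5 182.3] ray [0.6363 0.4471] circ ((0.6367, 0.4471), 0.0192)
```

```bash
python3 - <<'E'
from h import *
d=dict(np.load("a_top.npz"));im=d["frame"][:,:,::-1]
a=cv2.resize(im[200:300,300:410],None,fx=5,fy=5,interpolation=cv2.INTER_CUBIC)
cv2.imwrite("pics/crop1.png",a)
d=dict(np.load("a_scene.npz"));im=d["frame"][:,:,::-1]
cv2.imwrite("pics/crop2.png",cv2.resize(im[135:260,220:410],None,fx=4,fy=4,interpolation=cv2.INTER_CUBIC))
E
```

```text
(no output)
```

View pics/crop1.png

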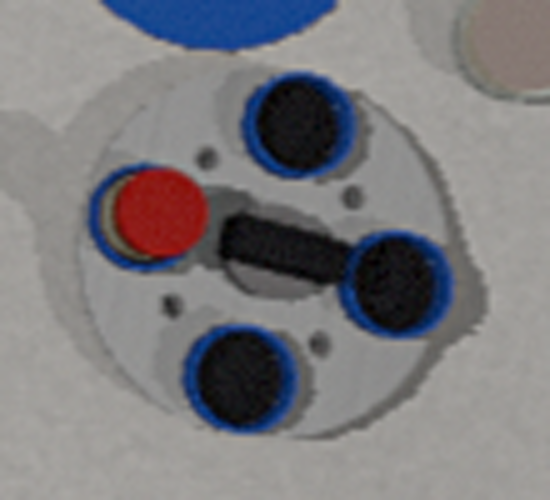

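View pics/crop2.png

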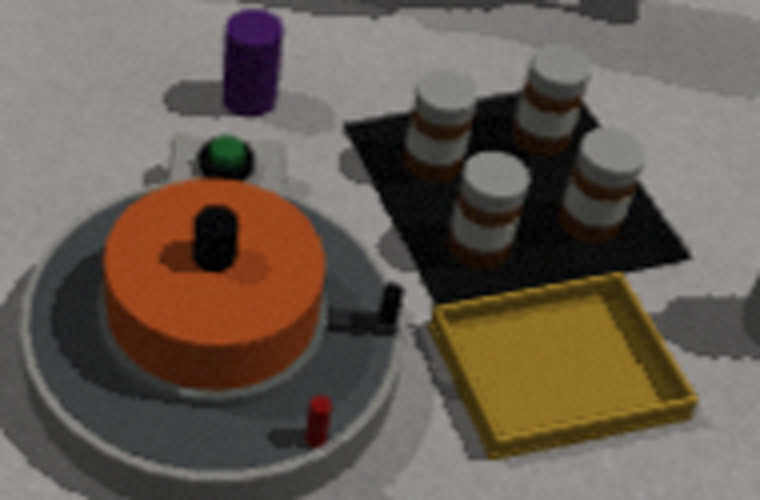

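```bash
cat >> h.py <<'E'
from scipy.spatial.transform import Rotation as Ro
def plan(*wps):
    """wps: (x,y,z,jawdeg or None). prints per-segment tool-frame shift (mm), turn(deg)."""
    s=status.get_state();R=Ro.from_rotvec(s["tool_rot"]).as_matrix();p=np.array(s["position"])
    jaw=np.degrees(np.arctan2(R[1,1],R[0,1]))
    print("t %.2f pos %s jaw %.1f tilt z-axis %s F %s T %s grip %.1f q7 %.2f q1 %.2f"%(s["time"],p.round(4),jaw,R[:,2].round(4),np.round(s["ft_force"],1),np.round(s["torque"],2),s["grip_width"]*87,s["joint_positions"][6],s["joint_positions"][0]))
    # tilt fix
    for w in wps:
        tj=w[3]
        if tj is not None:
            y=np.array([np.cos(np.radians(tj)),np.sin(np.radians(tj)),0]);z=np.array([0,0,-1.])
            best=None
            for sg in (1,-1):
                T=np.stack([np.cross(sg*y,z),sg*y,z],1)
                rv=np.degrees(Ro.from_matrix(R.T@T).as_rotvec())
                if best is None or abs(rv[2])<abs(best[0][2]): best=(rv,T,sg)
            rv,T,sg=best
        else: rv=np.zeros(3);T=R;sg=0
        d=(np.array(w[:3])-p)*1000
        print(" to",w,"turn",rv.round(2),"(rows %.1f)"%(np.abs(rv).max()/7.16),"| shift oldframe",(R.T@d).round(1),"| newframe",(T.T@d).round(1),"rows %.1f"%(np.abs(d).max()/41.7))
        R=T;p=np.array(w[:3])
E
python3 - <<'E'
from h import *
plan((.5,.3,.25,None),(.5,-.15,.25,None),(.409,-.215,.16,163),(.409,-.215,.084,163))
E
```

```text
t 0.10 pos [0.2433 0.6022 0.2296] jaw 68.0 tilt z-axis [-5.0e-04 -1.7e-03 -1.0e+00] F [ 0.6 -0.2 -0.5] T [-0.01  0.02  0.01] grip 86.9 q7 -0.06 q1 -1.17
 to (0.5, 0.3, 0.25, None) turn [0. 0. 0.] (rows 0.0) | shift oldframe [-351.2 -184.2  -20.1] | newframe [-351.2 -184.2  -20.1] rows 7.2
 to (0.5, -0.15, 0.25, None) turn [0. 0. 0.] (rows 0.0) | shift oldframe [-168.5 -417.3    0.7] | newframe [-168.5 -417.3    0.7] rows 10.8
 to (0.409, -0.215, 0.16, 163) turn [-8.000e-02  8.000e-02  8.501e+01] (rows 11.9) | shift oldframe [ 60.1 -94.2  90.2] | newframe [-88.8 -68.   90. ] rows 2.2
 to (0.409, -0.215, 0.084, 163) turn [0. 0. 0.] (rows 0.0) | shift oldframe [ 0.  0. 76.] | newframe [ 0.  0. 76.] rows 1.8
```

Call:
{"op": "step_arm", "data": {
  "rows": [
    [[0,0,0],[-39,-20.5,-2],87],
    [[0,0,0],[-39,-20.5,-2],87],
    [[0,0,0],[-39,-20.5,-2],87],
    [[0,0,0],[-39,-20.5,-2],87],
    [[0,0,0],[-39,-20.5,-2],87],
    [[0,0,0],[-39,-20.5,-2],87],
    [[0,0,0],[-39,-20.5,-2],87],
    [[0,0,0],[-39,-20.5,-2],87],
    [[0,0,0],[-39,-20.5,-2],87],
    [[0,0,0],[-16,-38,0],87],
    [[0,0,0],[-16,-38,0],87],
    [[0,0,0],[-16,-38,0],87]
  ]
}}

```text
time: 1.1
position: [0.4895, 0.1946, 0.2376]
tool_rot: [-0.564, -3.08, 0.012]
ft_force: [0.6, 0.3, -0.7]
grip_width: 0.999
```

```bash
cat >> h.py <<'E'
def rows(x,y,z,jaw=None,n=None,vmax=39):
    """simulate n rows combined turn+shift to target; print rows"""
    s=status.get_state();R=Ro.from_rotvec(s["tool_rot"]).as_matrix();p=np.array(s["position"])
    if jaw is None: T=R
    else:
        yv=np.array([np.cos(np.radians(jaw)),np.sin(np.radians(jaw)),0]);zv=np.array([0,0,-1.])
        T=min((np.stack([np.cross(g*yv,zv),g*yv,zv],1) for g in (1,-1)),key=lambda T:abs(Ro.from_matrix(R.T@T).as_rotvec()[2]))
    rv=Ro.from_matrix(R.T@T).as_rotvec();d=(np.array([x,y,z])-p)*1000
    m=max(np.linalg.norm(d)/vmax,np.degrees(np.abs(rv).max())/6.8)
    n=n or max(1,int(np.ceil(m)))
    print("t %.2f n %d dist %.1f F %s T %s grip %.1f"%(s["time"],n,np.linalg.norm(d),np.round(s["ft_force"],1),np.round(s["torque"],2),s["grip_width"]*87))
    for i in range(n):
        Ri=R@Ro.from_rotvec(rv*i/n).as_matrix()
        print([np.degrees(rv/n).round(1).tolist(),(Ri.T@d/n).round(1).tolist()])
E
python3 - <<'E'
from h import *
rows(.409,-.215,.2,163)
E
```

```text
t 1.10 n 13 dist 419.1 F [ 0.6  0.3 -0.7] T [-0.02 -0.05 -0.02] grip 86.9
[[-0.1, -0.0, 6.6], [-5.4, -31.6, 3.2]]
[[-0.1, -0.0, 6.6], [-9.0, -30.8, 3.1]]
[[-0.1, -0.0, 6.6], [-12.5, -29.5, 3.1]]
[[-0.1, -0.0, 6.6], [-15.8, -27.9, 3.1]]
[[-0.1, -0.0, 6.6], [-19.0, -25.9, 3.0]]
[[-0.1, -0.0, 6.6], [-21.8, -23.5, 3.0]]
[[-0.1, -0.0, 6.6], [-24.4, -20.9, 3.0]]
[[-0.1, -0.0, 6.6], [-26.6, -17.9, 2.9]]
[[-0.1, -0.0, 6.6], [-28.5, -14.7, 2.9]]
[[-0.1, -0.0, 6.6], [-30.0, -11.3, 2.9]]
[[-0.1, -0.0, 6.6], [-31.2, -7.8, 2.9]]
[[-0.1, -0.0, 6.6], [-31.8, -4.1, 2.9]]
[[-0.1, -0.0, 6.6], [-32.1, -0.4, 2.9]]
```

Call:
{"op": "step_arm", "data": {
  "rows": [
    [[0,0,6.6],[-5.4,-31.6,3]],
    [[0,0,6.6],[-9,-31,3]],
    [[0,0,6.6],[-12.5,-29.5,3]],
    [[0,0,6.6],[-16,-28,3]],
    [[0,0,6.6],[-19,-26,3]],
    [[0,0,6.6],[-22,-23.5,3]],
    [[0,0,6.6],[-24.5,-21,3]],
    [[0,0,6.6],[-26.5,-18,3]],
    [[0,0,6.6],[-28.5,-14.7,3]],
    [[0,0,6.6],[-30,-11.3,3]],
    [[0,0,6.6],[-31.2,-7.8,3]],
    [[0,0,6.6],[-32,-4,3]]
  ]
}}

```text
invalid input at $.rows[0]: expected 3 entries
```

Call:
{"op": "step_arm", "data": {
  "rows": [
    [[0,0,6.6],[-5.4,-31.6,3],87],
    [[0,0,6.6],[-9,-31,3],87],
    [[0,0,6.6],[-12.5,-29.5,3],87],
    [[0,0,6.6],[-16,-28,3],87],
    [[0,0,6.6],[-19,-26,3],87],
    [[0,0,6.6],[-22,-23.5,3],87],
    [[0,0,6.6],[-24.5,-21,3],87],
    [[0,0,6.6],[-26.5,-18,3],87],
    [[0,0,6.6],[-28.5,-14.7,3],87],
    [[0,0,6.6],[-30,-11.3,3],87],
    [[0,0,6.6],[-31.2,-7.8,3],87],
    [[0,0,6.6],[-32,-4,3],87]
  ]
}}

```text
time: 2.1
position: [0.3957, -0.2042, 0.2005]
tool_rot: [-2.473, -1.93, 0.022]
ft_force: [-0.1, -0.1, 0.2]
grip_width: 1.003
```

```bash
python3 - <<'E'
from h import *
plan((.409,-.215,.13,163))
rows(.409,-.215,.13,163)
E
```

```text
t 2.10 pos [ 0.3957 -0.2042  0.2005] jaw -14.1 tilt z-axis [-0.0138 -0.0046 -0.9999] F [-0.1 -0.1  0.2] T [-0.14 -0.01 -0.03] grip 87.3 q7 0.09 q1 -0.23
 to (0.409, -0.215, 0.13, 163) turn [-0.69  0.47  2.94] (rows 0.4) | shift oldframe [-6.7 16.4 70.4] | newframe [-6.4 15.8 70.5] rows 1.7
t 2.10 n 2 dist 72.6 F [-0.1 -0.1  0.2] T [-0.14 -0.01 -0.03] grip 87.3
[[-0.3, 0.2, 1.5], [-3.3, 8.2, 35.2]]
[[-0.3, 0.2, 1.5], [-3.3, 8.1, 35.2]]
```

Call:
{"op": "step_arm", "data": {
  "rows": [
    [[-0.4,0.3,1.5],[-3.3,8,25],87],
    [[-0.3,0.2,1.5],[-3.3,8,25],87],
    [[0,0,0],[0,0,0],87]
  ]
}}

```text
time: 2.35
position: [0.4061, -0.2245, 0.15]
tool_rot: [2.544, 1.837, 0.004]
ft_force: [-1.9, 0.3, -0.8]
grip_width: 0.998
```

```bash
python3 - <<'E'
from h import *
snap("b")
plan((.409,-.215,.084,163))
E
```

```text
t 2.45 pos [ 0.4077 -0.2234  0.153 ] jaw -18.1 tilt z-axis [ 0.0073 -0.0016 -1.    ] F [-1.1  0.4 -0.3] T [-0.12  0.07  0.  ] grip 86.5 q7 0.11 q1 -0.21
 to (0.409, -0.215, 0.084, 163) turn [ 0.43 -0.04 -1.12] (rows 0.2) | shift oldframe [ 8.3 -1.9 69. ] | newframe [ 8.4 -1.2 69. ] rows 1.7
```

View pics/b_scene.png

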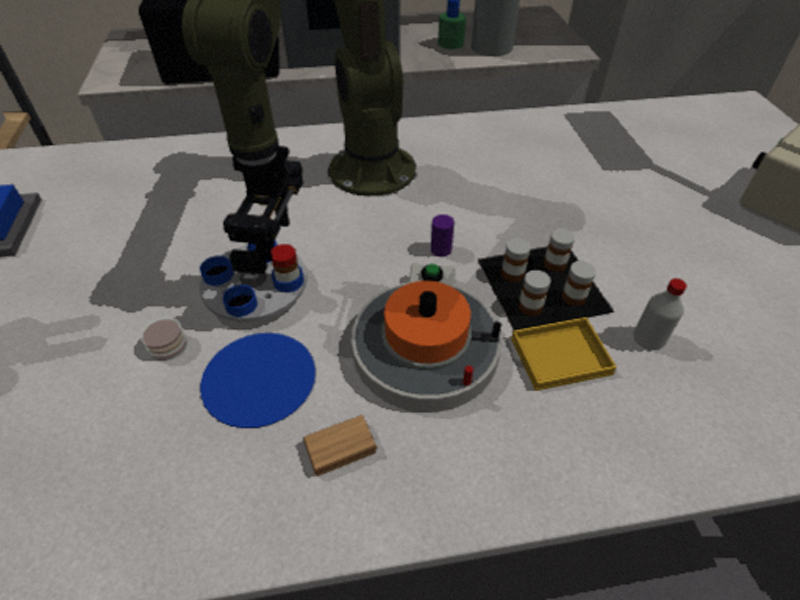

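```bash
python3 - <<'E'
from h import *
for n in("scene","top"):
    d=dict(np.load(f"b_{n}.npz"))
    s=status.get_state()
    R=Ro.from_rotvec(s["tool_rot"]).as_matrix();p=s["position"]
    im=d["frame"][:,:,::-1].copy()
    im=cv2.resize(im,None,fx=4,fy=4,interpolation=cv2.INTER_CUBIC)
    for o in ([0,0,0],[0,.0435,.008],[0,-.0435,.008],[0,.0585,.008],[0,-.0585,.008],[0,0,-.062]):
        u=proj(d,p+R@np.array(o)); cv2.circle(im,tuple((u*4+2).astype(int)),4,(0,255,0),-1)
    u=(proj(d,p)*4).astype(int); cv2.imwrite(f"pics/bc_{n}.png",im[max(0,u[1]-250):u[1]+250,max(0,u[0]-300):u[0]+300])
E
```

```text
(no output)
```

View pics/bc_scene.png

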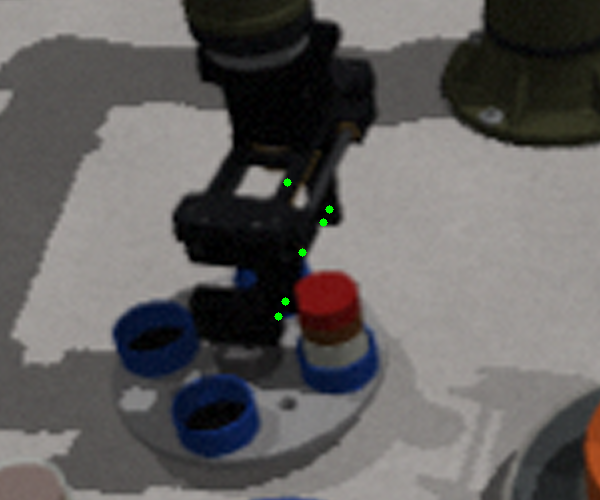

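View pics/bc_top.png

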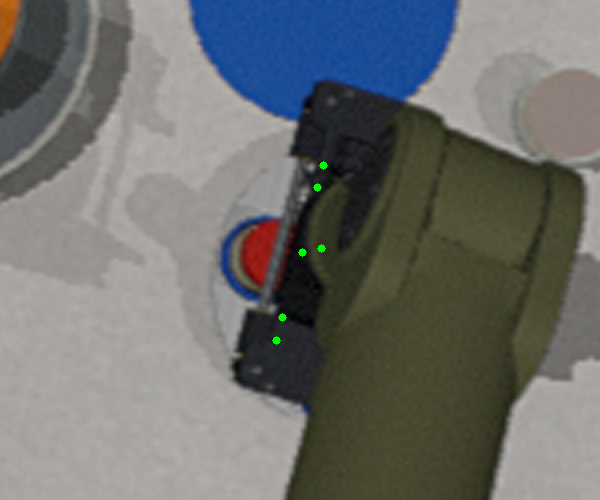

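```bash
python3 - <<'E'
from h import *
s=status.get_state()
R=Ro.from_rotvec(s["tool_rot"]).as_matrix();p=s["position"]
for n in("scene","top"):
    d=dict(np.load(f"b_{n}.npz"));X=cloud(d)
    L=(X-p)@R   # tool coords
    ok=np.isfinite(L).all(-1)&(X[...,2]>.125)&(np.abs(L[...,:2])<.15).all(-1)
    for lo,hi in [(-.15,-.12),(-.12,-.09),(-.09,-.06),(-.06,-.04),(-.04,-.02),(-.02,0),(0,.02)]:
        m=ok&(L[...,2]>lo)&(L[...,2]<hi)
        if m.sum()>3: print(n,lo,hi,m.sum(),"x %.3f..%.3f y %.3f..%.3f"%(*np.percentile(L[m][:,0],[2,98]),*np.percentile(L[m][:,1],[2,98])), np.median(L[m],0).round(3))
E
```

```text
scene -0.15 -0.12 193 x -0.020..0.027 y -0.036..0.018 [ 0.01   0.013 -0.132]
scene -0.12 -0.09 801 x -0.032..0.038 y -0.087..0.095 [ 0.013  0.033 -0.101]
scene -0.09 -0.06 474 x -0.033..0.039 y -0.082..0.093 [ 0.027  0.058 -0.076]
scene -0.06 -0.04 27 x -0.019..0.033 y -0.053..0.086 [ 0.008 -0.049 -0.057]
scene -0.04 -0.02 42 x -0.009..0.013 y -0.050..0.057 [ 0.001 -0.043 -0.029]
scene -0.02 0 75 x -0.009..0.013 y -0.052..0.053 [ 0.006  0.05  -0.01 ]
scene 0 0.02 42 x -0.008..0.012 y -0.053..0.053 [0.005 0.044 0.005]
top -0.15 -0.12 7 x 0.004..0.019 y -0.050..-0.050 [ 0.01  -0.05  -0.134]
top -0.12 -0.09 659 x -0.010..0.034 y -0.093..0.093 [ 0.014 -0.052 -0.104]
top -0.09 -0.06 324 x -0.001..0.035 y -0.076..0.078 [ 0.028  0.021 -0.082]
top -0.06 -0.04 5 x -0.002..0.005 y 0.048..0.049 [-0.     0.048 -0.048]
top -0.04 -0.02 6 x -0.004..0.004 y 0.043..0.048 [ 0.002  0.046 -0.039]
```

Call:
{"op": "step_arm", "data": {
  "rows": [
    [[0.4,0,-1.1],[7.5,-1,0],87],
    [[0,0,0],[0,0,30],87],
    [[0,0,0],[0,0,30],87],
    [[0,0,0],[0,0,6],87],
    [[0,0,0],[0,0,0],87]
  ]
}}

```text
time: 2.87
position: [0.416, -0.2104, 0.0924]
tool_rot: [2.506, 1.885, 0.015]
ft_force: [-0.1, 0.3, -0.1]
grip_width: 1.001
```

```bash
python3 - <<'E'
from h import *
plan((.409,-.2165,.084,163))
E
```

```text
t 2.87 pos [ 0.416  -0.2104  0.0924] jaw -16.1 tilt z-axis [ 0.0109  0.0018 -0.9999] F [-0.1  0.3 -0.1] T [-0.07  0.05 -0.03] grip 87.1 q7 0.17 q1 -0.21
 to (0.409, -0.2165, 0.084, 163) turn [ 0.57 -0.28  0.9 ] (rows 0.1) | shift oldframe [-7.8 -5.1  8.3] | newframe [-7.9 -4.9  8.4] rows 0.2
```

Call:
{"op": "step_arm", "data": {
  "rows": [
    [[0.5,-0.3,0.9],[-7,-4.5,6],87],
    [[0,0,0],[0,0,0],87]
  ]
}}

```text
time: 3.03
position: [0.411, -0.2149, 0.0883]
tool_rot: [2.521, 1.871, 0.002]
ft_force: [-1.1, -0.4, 0.3]
grip_width: 1.003
```

```bash
python3 - <<'E'
from h import *
plan((.409,-.2165,.084,163))
E
```

```text
t 3.03 pos [ 0.411  -0.2149  0.0883] jaw -16.8 tilt z-axis [ 2.e-03 -8.e-04 -1.e+00] F [-1.1 -0.4  0.3] T [-0.08  0.1   0.03] grip 87.2 q7 0.16 q1 -0.21
 to (0.409, -0.2165, 0.084, 163) turn [0.12 0.01 0.17] (rows 0.0) | shift oldframe [-2.1 -1.5  4.3] | newframe [-2.1 -1.5  4.3] rows 0.1
```

Good; close on the pot, then lift.

Call:
{"op": "step_arm", "data": {
  "rows": [
    [[0,0,0],[-2,-1,4],60],
    [[0,0,0],[0,0,0],40],
    [[0,0,0],[0,0,0],40],
    [[0,0,0],[0,0,0],40],
    [[0,0,0],[0,0,0],40],
    [[0,0,0],[0,0,0],40]
  ],
  "grip_force": 25
}}

```text
time: 3.53
position: [0.4119, -0.2178, 0.0883]
tool_rot: [2.518, 1.869, 0.01]
ft_force: [-1.7, 0.2, 0.9]
grip_width: 0.626
```

```bash
python3 - <<'E'
from h import *
plan((.409,-.2165,.24,163))
E
```

```text
t 3.53 pos [ 0.4119 -0.2178  0.0883] jaw -16.8 tilt z-axis [ 0.0086 -0.0013 -1.    ] F [-1.7  0.2  0.9] T [-0.01  0.61  0.02] grip 54.5 q7 0.17 q1 -0.20
 to (0.409, -0.2165, 0.24, 163) turn [ 0.49 -0.07  0.16] (rows 0.1) | shift oldframe [   0.5   -1.9 -151.7] | newframe [   0.3   -3.2 -151.7] rows 3.6
```

Call:
{"op": "step_arm", "data": {
  "rows": [
    [[0,0,0],[0,0,0],40],
    [[0,0,0],[0,0,0],40],
    [[0,0,0],[0,0,0],40]
  ]
}}

```text
time: 3.78
position: [0.411, -0.2175, 0.0883]
tool_rot: [2.52, 1.869, 0.008]
ft_force: [-0.6, 1.2, 0.4]
grip_width: 0.546
```

```bash
python3 - <<'E'
from h import *
plan((.409,-.2165,.24,163))
E
```

```text
t 3.78 pos [ 0.411  -0.2175  0.0883] jaw -16.9 tilt z-axis [ 6.7e-03 -3.0e-04 -1.0e+00] F [-0.6  1.2  0.4] T [-0.09  0.2   0.06] grip 47.5 q7 0.17 q1 -0.20
 to (0.409, -0.2165, 0.24, 163) turn [ 0.37 -0.09  0.14] (rows 0.1) | shift oldframe [   0.6   -1.2 -151.7] | newframe [   0.4   -2.2 -151.7] rows 3.6
```

Call:
{"op": "step_arm", "data": {
  "rows": [
    [[0.3,0,0],[0,0,-15],40],
    [[0,0,0],[0,0,-30],40],
    [[0,0,0],[0,0,-38],40],
    [[0,0,0],[0,0,-38],40],
    [[0,0,0],[0,0,-30],40]
  ]
}}

```text
time: 4.2
position: [0.4051, -0.2153, 0.2357]
tool_rot: [-2.514, -1.863, 0.018]
ft_force: [1.3, 0.6, -2.1]
grip_width: 0.542
```

```bash
python3 - <<'E'
from h import *
plan((.645,.268,.25,20))
rows(.645,.268,.25,20)
E
```

```text
t 4.20 pos [ 0.4051 -0.2153  0.2357] jaw -16.9 tilt z-axis [-0.0166  0.0036 -0.9999] F [ 1.3  0.6 -2.1] T [-0.09 -0.11 -0.08] grip 47.2 q7 0.07 q1 -0.23
 to (0.645, 0.268, 0.25, 20) turn [ -0.96  -0.24 -36.91] (rows 5.2) | shift oldframe [532.2  88.8 -16.6] | newframe [372.1 390.8 -14.3] rows 11.6
t 4.20 n 14 dist 539.8 F [ 1.3  0.6 -2.1] T [-0.09 -0.11 -0.08] grip 47.2
[[-0.1, -0.0, -2.6], [38.0, 6.3, -1.2]]
[[-0.1, -0.0, -2.6], [37.7, 8.1, -1.2]]
[[-0.1, -0.0, -2.6], [37.3, 9.8, -1.2]]
[[-0.1, -0.0, -2.6], [36.8, 11.5, -1.2]]
[[-0.1, -0.0, -2.6], [36.2, 13.2, -1.2]]
[[-0.1, -0.0, -2.6], [35.6, 14.8, -1.2]]
[[-0.1, -0.0, -2.6], [34.8, 16.5, -1.2]]
[[-0.1, -0.0, -2.6], [34.0, 18.1, -1.2]]
[[-0.1, -0.0, -2.6], [33.2, 19.6, -1.1]]
[[-0.1, -0.0, -2.6], [32.2, 21.1, -1.1]]
[[-0.1, -0.0, -2.6], [31.2, 22.6, -1.1]]
[[-0.1, -0.0, -2.6], [30.2, 24.0, -1.1]]
[[-0.1, -0.0, -2.6], [29.0, 25.3, -1.1]]
[[-0.1, -0.0, -2.6], [27.8, 26.7, -1.0]]
```

Call:
{"op": "step_arm", "data": {
  "rows": [
    [[0,0,-2.6],[20,3,-2],40],
    [[0,0,-2.6],[37,8,-2],40],
    [[0,0,-2.6],[37,10,-2],40],
    [[0,0,-2.6],[37,11.5,-2],40],
    [[0,0,-2.6],[36,13,-2],40],
    [[0,0,-2.6],[35.5,15,-2],40],
    [[0,0,-2.6],[35,16.5,-1],40],
    [[0,0,-2.6],[34,18,-1],40],
    [[0,0,-2.6],[33,19.6,-1],40],
    [[0,0,-2.6],[32,21,-1],40],
    [[0,0,-2.6],[31,22.6,-1],40],
    [[0,0,-2.6],[30,24,-1],40]
  ]
}}

```text
time: 5.2
position: [0.6096, 0.194, 0.2535]
tool_rot: [-1.903, -2.492, 0.0]
ft_force: [0.5, 0.0, -1.6]
grip_width: 0.545
```

```bash
python3 - <<'E'
from h import *
rows(.645,.268,.25,20)
d=dict(np.load("a_top.npz"));hsv=cv2.cvtColor(d["frame"],cv2.COLOR_RGB2HSV)
m=(hsv[...,0]>20)&(hsv[...,0]<32)&(hsv[...,1]>150)
b=max(blobs(m),key=lambda b:b[0]);v,u=np.nonzero(b[2])
print(cv2.minAreaRect(np.array([ray(d,x,y,.02)[:2] for x,y in zip(u,v)],np.float32)))
E
```

```text
t 5.20 n 3 dist 82.1 F [ 0.5  0.  -1.6] T [-0.05 -0.04 -0.  ] grip 47.4
[[-0.1, -0.1, -1.6], [20.7, 17.9, 1.2]]
[[-0.1, -0.1, -1.6], [20.2, 18.4, 1.2]]
[[-0.1, -0.1, -1.6], [19.7, 19.0, 1.2]]
((0.6431074738502502, 0.2668147087097168), (0.12180385738611221, 0.1503308117389679), 3.8862380981445312)
```

Call:
{"op": "step_arm", "data": {
  "rows": [
    [[0,0,-1.6],[18,16,10],40],
    [[0,0,-1.6],[16,15,30],40],
    [[0,0,-1.6],[8,8,30],40],
    [[0,0,0],[0,0,30],40],
    [[0,0,0],[0,0,15],40],
    [[0,0,0],[0,0,0],40]
  ]
}}

```text
time: 5.7
position: [0.6327, 0.2709, 0.1234]
tool_rot: [-1.752, -2.59, -0.005]
ft_force: [-0.4, 0.9, -2.2]
grip_width: 0.543
```

```bash
python3 - <<'E'
from h import *
rows(.644,.267,.075,20)
E
```

```text
t 5.70 n 2 dist 49.9 F [-0.4  0.9 -2.2] T [-0.18  0.06 -0.02] grip 47.2
[[-0.2, -0.4, 0.9], [-4.3, 4.7, 24.1]]
[[-0.2, -0.4, 0.9], [-4.0, 4.7, 24.2]]
```

Call:
{"op": "step_arm", "data": {
  "rows": [
    [[-0.3,-0.7,1.5],[-7,8,20],40],
    [[0,0,0],[0,0,20],40],
    [[0,0,0],[0,0,5],40],
    [[0,0,0],[0,0,0],40]
  ]
}}

```text
time: 6.03
position: [0.6407, 0.2698, 0.0742]
tool_rot: [-1.788, -2.577, 0.004]
ft_force: [0.1, -1.2, -1.4]
grip_width: 0.547
```

```bash
python3 - <<'E'
from h import *
rows(.644,.267,.059,20)
E
```

```text
t 6.03 n 1 dist 15.8 F [ 0.1 -1.2 -1.4] T [-0.1  -0.01 -0.01] grip 47.6
[[-0.3, -0.2, 0.5], [-3.8, 2.2, 15.2]]
```

Call:
{"op": "step_arm", "data": {
  "rows": [
    [[-0.3,-0.2,0],[-3,2,8],40],
    [[0,0,0],[0,0,5],40],
    [[0,0,0],[0,0,3],40],
    [[0,0,0],[0,0,1],40]
  ]
}}

```text
time: 6.37
position: [0.6459, 0.2683, 0.0601]
tool_rot: [1.789, 2.578, 0.008]
ft_force: [-0.1, -0.0, -2.5]
grip_width: 0.545
```

```bash
python3 - <<'E'
from h import *
rows(.644,.267,.059,20)
E
```

```text
t 6.37 n 1 dist 2.5 F [-0.1 -0.  -2.5] T [-0.06  0.04  0.01] grip 47.4
[[0.4, 0.0, 0.5], [-0.5, -2.2, 1.0]]
```

Call:
{"op": "step_arm", "data": {
  "rows": [
    [[0.4,0,0],[0,0,2],40],
    [[0,0,0],[0,0,2],40],
    [[0,0,0],[0,0,1],40]
  ]
}}

```text
time: 6.62
position: [0.6468, 0.2685, 0.0585]
tool_rot: [1.791, 2.58, 0.002]
ft_force: [-0.3, -0.5, 0.2]
grip_width: 0.543
```

```bash
python3 - <<'E'
from h import *
rows(.644,.267,.059,20)
E
```

```text
t 6.62 n 1 dist 3.2 F [-0.3 -0.5  0.2] T [-0.13  0.25 -0.02] grip 47.2
[[0.1, -0.0, 0.5], [-0.4, -3.2, -0.5]]
```

Call:
{"op": "step_arm", "data": {
  "rows": [
    [[0,0,0],[0,0,0],75],
    [[0,0,0],[0,0,0],75],
    [[0,0,0],[0,0,0],75],
    [[0,0,0],[0,0,0],75],
    [[0,0,0],[0,0,-10],75],
    [[0,0,0],[0,0,-35],75],
    [[0,0,0],[0,0,-39],75],
    [[0,0,0],[0,0,-39],75],
    [[0,0,0],[0,0,-35],75]
  ]
}}

```text
time: 7.37
position: [0.6426, 0.2668, 0.215]
tool_rot: [-1.788, -2.575, 0.018]
ft_force: [0.2, 0.4, -0.2]
grip_width: 0.858
```

```bash
python3 - <<'E'
from h import *
rows(.588,.024,.23,None)
E
```

```text
t 7.37 n 7 dist 249.3 F [ 0.2  0.4 -0.2] T [-0.01 -0.03 -0.  ] grip 74.6
[[0.0, 0.0, 0.0], [-29.8, -19.5, -1.9]]
[[0.0, 0.0, 0.0], [-29.8, -19.5, -1.9]]
[[0.0, 0.0, 0.0], [-29.8, -19.5, -1.9]]
[[0.0, 0.0, 0.0], [-29.8, -19.5, -1.9]]
[[0.0, 0.0, 0.0], [-29.8, -19.5, -1.9]]
[[0.0, 0.0, 0.0], [-29.8, -19.5, -1.9]]
[[0.0, 0.0, 0.0], [-29.8, -19.5, -1.9]]
```

Call:
{"op": "step_arm", "data": {
  "rows": [
    [[0,0,0],[-30,-19.5,-2],70],
    [[0,0,0],[-30,-19.5,-2],70],
    [[0,0,0],[-30,-19.5,-2],70],
    [[0,0,0],[-30,-19.5,-2],70],
    [[0,0,0],[-30,-19.5,-2],70],
    [[0,0,0],[-22,-15,-2],70],
    [[0,0,0],[-10,-8,0],70],
    [[0,0,0],[0,0,0],70]
  ]
}}

```text
time: 8.03
position: [0.5987, 0.0507, 0.2486]
tool_rot: [1.778, 2.577, 0.028]
ft_force: [0.4, -1.2, -0.0]
grip_width: 0.805
```

```bash
python3 - <<'E'
from h import *
snap("c")
rows(.588,.024,.16,15)
E
```

```text
t 8.13 n 3 dist 94.1 F [ 0.2  0.7 -0.4] T [-0.03 -0.02 -0.01] grip 69.9
[[0.4, -0.1, 2.0], [-8.4, -7.9, 29.2]]
[[0.4, -0.1, 2.0], [-8.6, -7.3, 29.3]]
[[0.4, -0.1, 2.0], [-8.8, -6.8, 29.3]]
```

View pics/c_scene.png

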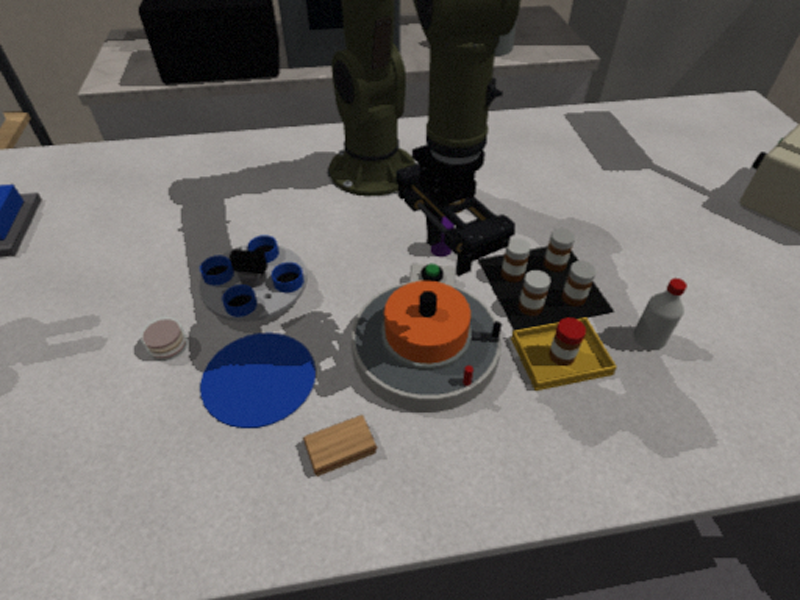

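Call:
{"op": "step_arm", "data": {
  "rows": [
    [[0.5,0,2],[-12,-10,20],70],
    [[0.4,0,2],[-10,-8,20],70],
    [[0.3,0,2],[-4,-4,20],70],
    [[0,0,0],[0,0,12],70],
    [[0,0,0],[0,0,0],70]
  ]
}}

```text
time: 8.55
position: [0.5911, 0.0396, 0.1734]
tool_rot: [-1.888, -2.505, -0.015]
ft_force: [-0.5, -0.2, -0.4]
grip_width: 0.804
```

```bash
python3 - <<'E'
from h import *
rows(.588,.024,.119,15)
E
```

```text
t 8.55 n 2 dist 56.6 F [-0.5 -0.2 -0.4] T [-0.08  0.07  0.01] grip 70.0
[[0.1, -0.3, 0.5], [-7.4, -3.8, 27.1]]
[[0.1, -0.3, 0.5], [-7.3, -3.6, 27.1]]
```

Call:
{"op": "step_arm", "data": {
  "rows": [
    [[0,-0.5,1],[-10,-5,0],70],
    [[0,0,0],[-5,-2,10],70],
    [[0,0,0],[0,0,20],70],
    [[0,0,0],[0,0,10],70],
    [[0,0,0],[0,0,0],70]
  ]
}}

```text
time: 8.97
position: [0.5915, 0.0284, 0.1334]
tool_rot: [1.898, 2.497, 0.013]
ft_force: [-1.1, -1.2, -1.1]
grip_width: 0.804
```

```bash
python3 - <<'E'
from h import *
rows(.588,.024,.119,15)
E
```

```text
t 8.97 n 1 dist 15.4 F [-1.1 -1.2 -1.1] T [-0.09  0.05 -0.02] grip 69.9
[[0.6, -0.0, 0.5], [-3.4, -4.7, 14.3]]
```

Call:
{"op": "step_arm", "data": {
  "rows": [
    [[0.5,0,0],[-3.5,-4.5,8],60],
    [[0,0,0],[0,0,5],45],
    [[0,0,0],[0,0,0],40]
  ]
}}

```text
time: 9.22
position: [0.5888, 0.0238, 0.1207]
tool_rot: [1.899, 2.502, 0.003]
ft_force: [0.3, 0.1, 0.1]
grip_width: 0.657
```

```bash
python3 - <<'E'
from h import *
rows(.588,.024,.119,15)
E
```

```text
t 9.22 n 1 dist 1.9 F [0.3 0.1 0.1] T [-0.09  0.05 -0.  ] grip 57.1
[[0.1, -0.0, 0.6], [0.4, -0.7, 1.7]]
```

Call:
{"op": "step_arm", "data": {
  "rows": [
    [[0,0,0],[0,-0.5,1],20],
    [[0,0,0],[0,0,0],20],
    [[0,0,0],[0,0,0],20],
    [[0,0,0],[0,0,0],20],
    [[0,0,0],[0,0,0],20],
    [[0,0,0],[0,0,0],20],
    [[0,0,0],[0,0,0],20]
  ],
  "grip_force": 30
}}

```text
time: 9.8
position: [0.5893, 0.0235, 0.1212]
tool_rot: [1.898, 2.5, 0.006]
ft_force: [-0.2, -0.3, -2.0]
grip_width: 0.34
```

```bash
python3 - <<'E'
from h import *
rows(.588,.024,.24,15)
E
```

```text
t 9.80 n 4 dist 118.8 F [-0.2 -0.3 -2. ] T [-0.06  0.01 -0.04] grip 29.5
[[0.1, -0.0, 0.1], [0.2, -0.1, -29.7]]
[[0.1, -0.0, 0.1], [0.2, -0.2, -29.7]]
[[0.1, -0.0, 0.1], [0.2, -0.2, -29.7]]
[[0.1, -0.0, 0.1], [0.2, -0.2, -29.7]]
```

Call:
{"op": "step_arm", "data": {
  "rows": [
    [[0,0,0],[0,0,-10],20],
    [[0,0,0],[0,0,-25],20],
    [[0,0,0],[0,0,-30],20],
    [[0,0,0],[0,0,-20],20],
    [[0,0,0],[0,0,-5],20]
  ]
}}

```text
time: 10.22
position: [0.5861, 0.0232, 0.2132]
tool_rot: [-1.898, -2.5, 0.003]
ft_force: [0.9, 0.2, -1.3]
grip_width: 0.336
```

```bash
python3 - <<'E'
from h import *
rows(.602,-.278,.24,-10)
d=dict(np.load("a_top.npz"));hsv=cv2.cvtColor(d["frame"],cv2.COLOR_RGB2HSV)
m=(hsv[...,0]>105)&(hsv[...,0]<125)&(hsv[...,1]>180)
b=max(blobs(m),key=lambda b:b[0]);print(circ(d,b[2],.004))
o=snap("d")
d=o["top"];hsv=cv2.cvtColor(d["frame"],cv2.COLOR_RGB2HSV);H,S=hsv[...,0],hsv[...,1]
for a,c,mm in blobs((H>105)&(H<125)&(S>180),500): print(circ(d,mm,.004))
E
```

```text
t 10.22 n 8 dist 302.8 F [ 0.9  0.2 -1.3] T [-0.03 -0.15 -0.04] grip 29.2
[[-0.0, -0.0, 3.2], [-36.8, -8.2, -3.4]]
[[-0.0, -0.0, 3.2], [-37.2, -6.1, -3.4]]
[[-0.0, -0.0, 3.2], [-37.5, -4.1, -3.4]]
[[-0.0, -0.0, 3.2], [-37.6, -2.0, -3.4]]
[[-0.0, -0.0, 3.2], [-37.7, 0.1, -3.4]]
[[-0.0, -0.0, 3.2], [-37.6, 2.2, -3.4]]
[[-0.0, -0.0, 3.2], [-37.4, 4.3, -3.4]]
[[-0.0, -0.0, 3.2], [-37.1, 6.4, -3.4]]
((0.6029, -0.2788), 0.0976)
((0.603, -0.2785), 0.0977)
```

View pics/d_scene.png

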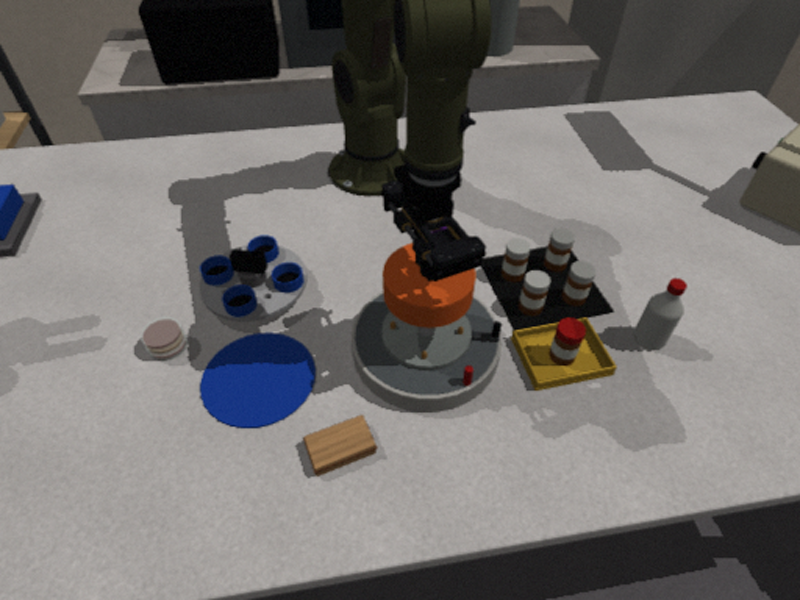

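Call:
{"op": "step_arm", "data": {
  "rows": [
    [[0,0,2],[-20,-5,-5],20],
    [[0,0,3.2],[-37,-7,-5],20],
    [[0,0,3.2],[-37.5,-5,-4],20],
    [[0,0,3.2],[-37.5,-3,-4],20],
    [[0,0,3.2],[-37.5,-1,-3],20],
    [[0,0,3.2],[-37.5,1,-3],20],
    [[0,0,3.2],[-37.5,3.5,-2],20],
    [[0,0,2],[-25,5,0],20],
    [[0,0,1],[-10,2,0],20],
    [[0,0,0],[0,0,0],20]
  ]
}}

```text
time: 11.15
position: [0.5897, -0.2687, 0.2192]
tool_rot: [-2.384, -2.012, 0.036]
ft_force: [-0.4, 0.4, -0.9]
grip_width: 0.339
```

```bash
python3 - <<'E'
from h import *
rows(.603,-.2785,.09,-10)
E
```

```text
t 11.15 n 4 dist 130.3 F [-0.4  0.4 -0.9] T [-0.11  0.09 -0.04] grip 29.5
[[-0.5, 0.0, 0.1], [-1.8, 4.7, 32.2]]
[[-0.5, 0.0, 0.1], [-1.8, 4.5, 32.2]]
[[-0.5, 0.0, 0.1], [-1.8, 4.2, 32.2]]
[[-0.5, 0.0, 0.1], [-1.8, 4.0, 32.3]]
```

Call:
{"op": "step_arm", "data": {
  "rows": [
    [[-1,0,0],[-3,7,20],20],
    [[-0.6,0,0],[-3,6,30],20],
    [[-0.4,0,0],[-1,3,30],20],
    [[0,0,0],[0,0,20],20],
    [[0,0,0],[0,0,10],20],
    [[0,0,0],[0,0,0],20]
  ]
}}

```text
time: 11.65
position: [0.6026, -0.269, 0.0997]
tool_rot: [-2.389, -2.033, -0.003]
ft_force: [0.2, -0.1, -1.5]
grip_width: 0.333
```

```bash
python3 - <<'E'
from h import *
rows(.603,-.2785,.072,-10)
E
```

```text
t 11.65 n 1 dist 29.3 F [ 0.2 -0.1 -1.5] T [-0.09  0.13  0.03] grip 29.0
[[-0.1, -0.3, 0.8], [-9.4, 2.0, 27.7]]
```

Call:
{"op": "step_arm", "data": {
  "rows": [
    [[0,-0.3,0.5],[-8,2,8],20],
    [[0,0,0],[-1,0,10],20],
    [[0,0,0],[0,0,6],20],
    [[0,0,0],[0,0,0],20]
  ]
}}

```text
time: 11.98
position: [0.6053, -0.2756, 0.0755]
tool_rot: [-2.396, -2.03, -0.0]
ft_force: [-0.2, 0.7, -2.1]
grip_width: 0.334
```

```bash
python3 - <<'E'
from h import *
rows(.603,-.2785,.068,-10)
E
```

```text
t 11.98 n 1 dist 8.3 F [-0.2  0.7 -2.1] T [-0.06  0.08  0.03] grip 29.0
[[-0.0, -0.0, 0.5], [-3.2, -1.8, 7.5]]
```

Call:
{"op": "step_arm", "data": {
  "rows": [
    [[0,0,0],[-3,-2,2],20],
    [[0,0,0],[-0.5,0,2.5],20],
    [[0,0,0],[0,0,2],20],
    [[0,0,0],[0,0,1],20]
  ]
}}

```text
time: 12.32
position: [0.6039, -0.2802, 0.0698]
tool_rot: [2.395, 2.029, 0.004]
ft_force: [-0.2, -0.5, -0.9]
grip_width: 0.337
```

```bash
python3 - <<'E'
from h import *
rows(.603,-.2785,.068,-10)
E
```

```text
t 12.32 n 1 dist 2.6 F [-0.2 -0.5 -0.9] T [-0.12  0.08  0.04] grip 29.3
[[0.2, -0.0, 0.5], [1.5, -1.2, 1.8]]
```

Call:
{"op": "step_arm", "data": {
  "rows": [
    [[0,0,0],[1.5,-1,1.5],20],
    [[0,0,0],[0,0,1.5],20],
    [[0,0,0],[0,0,1],20],
    [[0,0,0],[0,0,0],20]
  ]
}}

```text
time: 12.65
position: [0.6035, -0.2787, 0.0685]
tool_rot: [2.395, 2.028, 0.006]
ft_force: [0.3, 0.2, -1.3]
grip_width: 0.337
```

```bash
python3 - <<'E'
from h import *
rows(.603,-.2785,.068,-10)
E
```

```text
t 12.65 n 1 dist 0.7 F [ 0.3  0.2 -1.3] T [-0.12 -0.   -0.03] grip 29.3
[[0.3, -0.0, 0.5], [0.1, -0.6, 0.5]]
```

Call:
{"op": "step_arm", "data": {
  "rows": [
    [[0.3,0,0],[0,0,1.5],20],
    [[0,0,0],[0,0,1.5],20],
    [[0,0,0],[0,0,1],20]
  ]
}}

```text
time: 12.9
position: [0.6037, -0.2788, 0.0682]
tool_rot: [-2.397, -2.029, -0.003]
ft_force: [-2.3, 0.3, 3.3]
grip_width: 0.329
```

```bash
python3 - <<'E'
from h import *
rows(.603,-.2785,.068,-10)
E
```

```text
t 12.90 n 1 dist 0.8 F [-2.3  0.3  3.3] T [0.12 0.46 0.02] grip 28.6
[[0.0, -0.1, 0.5], [0.2, -0.7, 0.2]]
```

Down. Release and rise.

Call:
{"op": "step_arm", "data": {
  "rows": [
    [[0,0,0],[0,0,-0.5],60],
    [[0,0,0],[0,0,0],60],
    [[0,0,0],[0,0,0],60],
    [[0,0,0],[0,0,0],60],
    [[0,0,0],[0,0,0],60],
    [[0,0,0],[0,0,-15],60],
    [[0,0,0],[0,0,-30],60],
    [[0,0,0],[0,0,-35],60],
    [[0,0,0],[0,0,-35],60]
  ]
}}

```text
time: 13.65
position: [0.5995, -0.2762, 0.1794]
tool_rot: [-2.387, -2.021, 0.012]
ft_force: [0.4, -0.6, -1.0]
grip_width: 0.69
```

```bash
python3 - <<'E'
from h import *
plan((.387,-.2855,.18,163))
rows(.45,-.15,.3,-17)
E
```

```text
t 13.65 pos [ 0.5995 -0.2762  0.1794] jaw -9.5 tilt z-axis [-0.0151  0.0062 -0.9999] F [ 0.4 -0.6 -1. ] T [-0.15  0.02 -0.02] grip 60.1 q7 0.39 q1 -0.03
 to (0.387, -0.2855, 0.18, 163) turn [-0.92 -0.15  7.51] (rows 1.0) | shift oldframe [ -44.2 -208.     2.6] | newframe [ -71.  -200.5   -0.6] rows 5.1
t 13.65 n 6 dist 229.8 F [ 0.4 -0.6 -1. ] T [-0.15  0.02 -0.02] grip 60.1
[[-0.2, -0.0, 1.3], [16.7, -28.4, -19.6]]
[[-0.2, -0.0, 1.3], [16.1, -28.7, -19.7]]
[[-0.2, -0.0, 1.3], [15.4, -29.0, -19.8]]
[[-0.2, -0.0, 1.3], [14.8, -29.2, -19.8]]
[[-0.2, -0.0, 1.3], [14.2, -29.5, -19.9]]
[[-0.2, -0.0, 1.3], [13.5, -29.7, -20.0]]
```

```bash
python3 - <<'E'
from h import *
snap("e")
E
```

```text
(no output)
```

View pics/e_top.png

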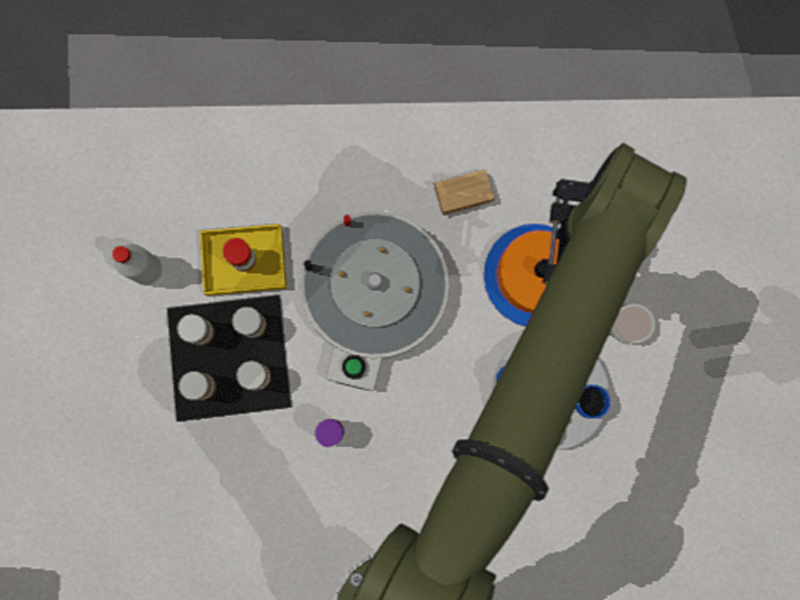

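View pics/e_scene.png

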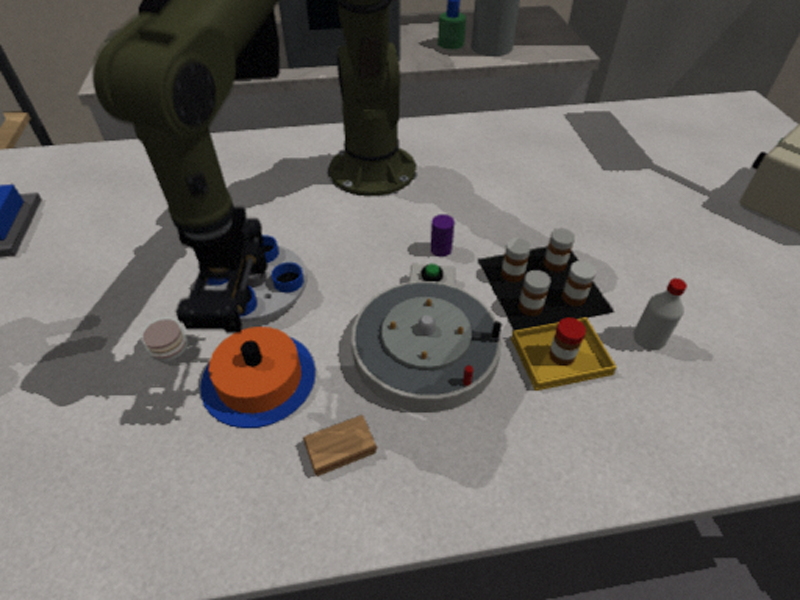

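```bash
python3 - <<'E'
from h import *
for n in("top","scene"):
    d=dict(np.load(f"e_{n}.npz"));X=cloud(d)
    hsv=cv2.cvtColor(d["frame"],cv2.COLOR_RGB2HSV);H,S,V=[hsv[...,i].astype(int) for i in range(3)]
    near=(np.hypot(X[...,0]-.588,X[...,1]-.024)<.08)
    # back-project soft weights
    m=near&(H>8)&(H<28)&(S>90)
    C=[]
    for a,c,mm in blobs(m,3):
        w=S*mm; v,u=np.nonzero(mm); ww=S[mm].astype(float); cc=np.array([(u*ww).sum(),(v*ww).sum()])/ww.sum()
        q=ray(d,*cc,.067); C.append(q[:2]);print(n,a,cc.round(2),q[:2].round(4),"z",np.nanmax(X[mm][:,2]).round(4))
    C=np.array(C)
    if len(C)==4:
        c0=C.mean(0);ang=np.degrees(np.arctan2(*(C-c0).T[::-1]));print("ctr",c0.round(4),"ang",ang.round(1),"mod90",(ang%90).round(1),"r",np.linalg.norm(C-c0,axis=1).round(4))
    for a,c,mm in tops(X,.08,.09,(.57,.605,.0,.05),3): print("spindle",a,ray(d,*c,.085).round(4),circ(d,mm,.085))
    for a,c,mm in tops(X,.08,.09,(.6,.64,.12,.16),3): print("dog",a,ray(d,*c,.087).round(4))
    for a,c,mm in tops(X,.08,.09,(.67,.73,.03,.11),3): print("stop",a,ray(d,*c,.085).round(4))
    # steel top disc z .057
    for a,c,mm in tops(X,.0525,.062,(.48,.7,-.08,.13),300): print("disc",a,circ(d,mm,.057))
E
```

```text
top 9 [244.63 159.54] [0.6454 0.0086] z 0.074
top 9 [218.65 175.08] [0.6029 0.082 ] z 0.0745
top 8 [260.49 185.01] [ 0.5722 -0.0337] z 0.0771
top 8 [234.5  200.92] [0.5294 0.0396] z 0.0783
ctr [0.5875 0.0241] ang [ -15.    75.  -104.8  165.1] mod90 [75.  75.  75.2 75.1] r [0.06   0.0599 0.0598 0.0601]
spindle 70 [0.5872 0.0232 0.085 ] ((0.5865, 0.0233), 0.0142)
dog 19 [0.6189 0.1407 0.087 ]
stop 21 [0.7009 0.0703 0.085 ]
disc 2183 ((0.5903, 0.0391), 0.0955)
scene 13 [273.98 193.37] [0.5352 0.0415] z 0.0735
scene 12 [250.99 207.61] [ 0.5771 -0.0315] z 0.0717
scene 13 [294.16 211.06] [0.6081 0.0835] z 0.0754
scene 12 [271.03 226.84] [0.6505 0.0109] z 0.073
ctr [0.5927 0.0261] ang [ 165.  -105.2   75.   -14.8] mod90 [75.  74.8 75.  75.2] r [0.0595 0.0597 0.0594 0.0597]
spindle 54 [0.5926 0.0262 0.085 ] ((0.5921, 0.0255), 0.0129)
dog 24 [0.6232 0.1439 0.087 ]
stop 23 [0.7032 0.0742 0.085 ]
disc 1926 ((0.5925, 0.0409), 0.0928)
```

```bash
python3 - <<'E'
from h import *
for n in("top","scene"):
    d=dict(np.load(f"{'a' if n=='top' else 'd'}_{n}.npz"));X=cloud(d)
    C=[]
    for a,c,mm in tops(X,.0555,.066,(.28,.5,-.4,-.18),20):
        print(n,a,circ(d,mm,.061),ray(d,*c,.061)[:2].round(4))
    h=tops(X,.096,.107,(.3,.45,-.36,-.24),40)
    for a,c,mm in h:
        v,u=np.nonzero(mm);P=np.array([ray(d,x,y,.101)[:2] for x,y in zip(u,v)],np.float32)
        print("handle",a,P.mean(0),cv2.minAreaRect(P))
E
```

```text
top 67 ((0.456, -0.3073), 0.0305) [ 0.4592 -0.3043]
top 47 ((0.4066, -0.2171), 0.0294) [ 0.4041 -0.2032]
top 32 ((0.4035, -0.2898), 0.0171) [ 0.4061 -0.2936]
top 88 ((0.3664, -0.3557), 0.0304) [ 0.3669 -0.3549]
top 59 ((0.3749, -0.2826), 0.0227) [ 0.3704 -0.2812]
top 43 ((0.317, -0.2738), 0.0286) [ 0.3157 -0.2868]
top 34 ((0.3147, -0.2571), 0.0268) [ 0.3113 -0.246 ]
handle 199 [ 0.38638604 -0.2871879 ] ((0.3866695165634155, -0.286821186542511), (0.06303223222494125, 0.02402235008776188), 74.43798065185547)
scene 65 ((0.3225, -0.2599), 0.0336) [ 0.3161 -0.256 ]
scene 88 ((0.3706, -0.3518), 0.0336) [ 0.3706 -0.3504]
scene 88 ((0.412, -0.2146), 0.0329) [ 0.4125 -0.2125]
scene 73 ((0.3956, -0.2822), 0.0263) [ 0.4042 -0.2854]
scene 95 ((0.4586, -0.3036), 0.0316) [ 0.4588 -0.3029]
handle 130 [ 0.39132473 -0.2821131 ] ((0.39227721095085144, -0.2819756865501404), (0.0641334280371666, 0.027962099760770798), 72.78825378417969)
```

```bash
python3 - <<'E'
from h import *
rows(.3875,-.2865,.16,-16.4)
E
```

```text
t 13.75 n 6 dist 217.8 F [ 0.8 -0.7  0.4] T [-0.12 -0.01 -0.06] grip 59.9
[[-0.0, -0.0, 1.2], [-7.2, -35.3, 4.4]]
[[-0.0, -0.0, 1.2], [-7.9, -35.1, 4.4]]
[[-0.0, -0.0, 1.2], [-8.6, -35.0, 4.4]]
[[-0.0, -0.0, 1.2], [-9.3, -34.8, 4.4]]
[[-0.0, -0.0, 1.2], [-10.0, -34.6, 4.4]]
[[-0.0, -0.0, 1.2], [-10.7, -34.4, 4.4]]
```

Call:
{"op": "step_arm", "data": {
  "rows": [
    [[0,0,1],[-4,-20,3],65],
    [[0,0,1.2],[-8,-35,3],65],
    [[0,0,1.2],[-9,-35,3],65],
    [[0,0,1.2],[-9,-35,3],65],
    [[0,0,1.2],[-10,-34,3],65],
    [[0,0,1],[-9,-25,3],65],
    [[0,0,0],[-4,-10,0],65],
    [[0,0,0],[0,0,0],65]
  ]
}}

```text
time: 14.42
position: [0.3979, -0.2891, 0.1731]
tool_rot: [2.511, 1.875, 0.014]
ft_force: [0.2, 0.4, 0.8]
grip_width: 0.749
```

```bash
python3 - <<'E'
from h import *
plan((.3875,-.2865,.13,-16.4))
E
```

```text
t 14.42 pos [ 0.3979 -0.2891  0.1731] jaw -16.5 tilt z-axis [ 1.200e-02 -6.000e-04 -9.999e-01] F [0.2 0.4 0.8] T [-0.16  0.03  0.01] grip 65.2 q7 0.30 q1 -0.06
 to (0.3875, -0.2865, 0.13, -16.4) turn [ 0.67 -0.16 -0.08] (rows 0.1) | shift oldframe [ -0.6 -11.2  43. ] | newframe [ -0.4 -10.7  43.1] rows 1.0
```

Call:
{"op": "step_arm", "data": {
  "rows": [
    [[0.6,0,0],[0,-9,10],65],
    [[0,0,0],[0,-2,20],65],
    [[0,0,0],[0,0,12],65],
    [[0,0,0],[0,0,0],65]
  ]
}}

```text
time: 14.75
position: [0.391, -0.2872, 0.134]
tool_rot: [2.513, 1.875, 0.016]
ft_force: [-1.0, 1.3, -0.6]
grip_width: 0.749
```

```bash
python3 - <<'E'
from h import *
plan((.3875,-.2865,.077,-16.4))
E
```

```text
t 14.75 pos [ 0.391  -0.2872  0.134 ] jaw -16.6 tilt z-axis [ 1.210e-02  9.000e-04 -9.999e-01] F [-1.   1.3 -0.6] T [-0.12  0.09 -0.01] grip 65.2 q7 0.32 q1 -0.05
 to (0.3875, -0.2865, 0.077, -16.4) turn [ 0.65 -0.24 -0.15] (rows 0.1) | shift oldframe [-0.6 -4.2 56.9] | newframe [-0.4 -3.6 57. ] rows 1.4
```

Call:
{"op": "step_arm", "data": {
  "rows": [
    [[0.6,-0.2,0],[0,-4,10],60],
    [[0,0,0],[0,0,18],60],
    [[0,0,0],[0,0,18],60],
    [[0,0,0],[0,0,5],60],
    [[0,0,0],[0,0,0],60]
  ]
}}

```text
time: 15.17
position: [0.3921, -0.2869, 0.0836]
tool_rot: [2.511, 1.879, 0.002]
ft_force: [0.5, 1.2, -0.0]
grip_width: 0.691
```

```bash
python3 - <<'E'
from h import *
plan((.3875,-.2865,.077,-16.4))
E
```

```text
t 15.17 pos [ 0.3921 -0.2869  0.0836] jaw -16.4 tilt z-axis [ 0.0039 -0.0031 -1.    ] F [ 0.5  1.2 -0. ] T [-0.06  0.05 -0.02] grip 60.1 q7 0.36 q1 -0.04
 to (0.3875, -0.2865, 0.077, -16.4) turn [0.27 0.11 0.01] (rows 0.0) | shift oldframe [-0.9 -4.5  6.6] | newframe [-0.9 -4.5  6.6] rows 0.2
```

Call:
{"op": "step_arm", "data": {
  "rows": [
    [[0.2,0,0],[-1,-4.5,5],50],
    [[0,0,0],[0,0,1],40],
    [[0,0,0],[0,0,0],36],
    [[0,0,0],[0,0,0],32]
  ]
}}

```text
time: 15.5
position: [0.3888, -0.2872, 0.0792]
tool_rot: [2.511, 1.881, -0.001]
ft_force: [0.5, -0.2, -0.6]
grip_width: 0.47
```

```bash
python3 - <<'E'
from h import *
plan((.3875,-.2865,.077,-16.4))
E
```

```text
t 15.50 pos [ 0.3888 -0.2872  0.0792] jaw -16.3 tilt z-axis [ 0.0019 -0.0035 -1.    ] F [ 0.5 -0.2 -0.6] T [-0.1   0.08 -0.03] grip 40.9 q7 0.37 q1 -0.04
 to (0.3875, -0.2865, 0.077, -16.4) turn [0.16 0.16 0.06] (rows 0.0) | shift oldframe [ 0.3 -1.5  2.2] | newframe [ 0.3 -1.5  2.2] rows 0.1
```

Call:
{"op": "step_arm", "data": {
  "rows": [
    [[0.2,0.2,0],[0,-1.5,2],15],
    [[0,0,0],[0,0,0],15],
    [[0,0,0],[0,0,0],15],
    [[0,0,0],[0,0,0],15],
    [[0,0,0],[0,0,0],15],
    [[0,0,0],[0,0,0],15]
  ],
  "grip_force": 60
}}

```text
time: 16.0
position: [0.3875, -0.287, 0.0783]
tool_rot: [-2.515, -1.882, -0.003]
ft_force: [0.8, 0.3, -0.1]
grip_width: 0.273
```

```bash
python3 - <<'E'
from h import *
plan((.3875,-.2865,.2,-16.4))
E
```

```text
t 16.00 pos [ 0.3875 -0.287   0.0783] jaw -16.4 tilt z-axis [ 9.0e-04  1.5e-03 -1.0e+00] F [ 0.8  0.3 -0.1] T [-0.14  0.3  -0.04] grip 23.7 q7 0.37 q1 -0.04
 to (0.3875, -0.2865, 0.2, -16.4) turn [ 0.03 -0.1   0.03] (rows 0.0) | shift oldframe [   0.7   -0.  -121.7] | newframe [ 5.000e-01 -1.000e-01 -1.217e+02] rows 2.9
```

Call:
{"op": "step_arm", "data": {
  "rows": [
    [[0,0,0],[0,0,-8],15],
    [[0,0,0],[0,0,-20],15],
    [[0,0,0],[0,0,-30],15],
    [[0,0,0],[0,0,-35],15],
    [[0,0,0],[0,0,-30],15],
    [[0,0,0],[0,0,-15],15]
  ]
}}

```text
time: 16.5
position: [0.3798, -0.2829, 0.2136]
tool_rot: [-2.501, -1.869, 0.017]
ft_force: [1.1, -1.2, -6.6]
grip_width: 0.271
```

```bash
python3 - <<'E'
from h import *
plan((.588,.024,.22,30))
rows(.588,.024,.22,30,n=13)
E
```

```text
t 16.50 pos [ 0.3798 -0.2829  0.2136] jaw -16.5 tilt z-axis [-0.0205  0.009  -0.9997] F [ 1.1 -1.2 -6.6] T [-0.19 -0.12  0.  ] grip 23.5 q7 0.27 q1 -0.07
 to (0.588, 0.024, 0.22, 30) turn [ -1.14  -0.67 -46.45] (rows 6.5) | shift oldframe [353.3 112.6  -7.9] | newframe [161.7 333.8  -6.4] rows 7.4
t 16.50 n 13 dist 370.9 F [ 1.1 -1.2 -6.6] T [-0.19 -0.12  0.  ] grip 23.5
[[-0.1, -0.1, -3.6], [27.2, 8.7, -0.6]]
[[-0.1, -0.1, -3.6], [26.6, 10.3, -0.6]]
[[-0.1, -0.1, -3.6], [25.9, 12.0, -0.6]]
[[-0.1, -0.1, -3.6], [25.1, 13.6, -0.6]]
[[-0.1, -0.1, -3.6], [24.2, 15.1, -0.6]]
[[-0.1, -0.1, -3.6], [23.2, 16.6, -0.6]]
[[-0.1, -0.1, -3.6], [22.1, 18.0, -0.6]]
[[-0.1, -0.1, -3.6], [21.0, 19.3, -0.6]]
[[-0.1, -0.1, -3.6], [19.7, 20.6, -0.6]]
[[-0.1, -0.1, -3.6], [18.4, 21.8, -0.6]]
[[-0.1, -0.1, -3.6], [17.0, 22.9, -0.6]]
[[-0.1, -0.1, -3.6], [15.5, 23.9, -0.5]]
[[-0.1, -0.1, -3.6], [14.0, 24.8, -0.5]]
```

Call:
{"op": "step_arm", "data": {
  "rows": [
    [[0,0,-2],[14,4,-3],15],
    [[0,0,-3.6],[26.5,10,-3],15],
    [[0,0,-3.6],[26,12,-3],15],
    [[0,0,-3.6],[25,13.5,-3],15],
    [[0,0,-3.6],[24,15,-2],15],
    [[0,0,-3.6],[23,16.5,-2],15],
    [[0,0,-3.6],[22,18,-2],15],
    [[0,0,-3.6],[21,19,-2],15],
    [[0,0,-3.6],[20,20.5,-2],15],
    [[0,0,-3.6],[18.5,22,-1],15],
    [[0,0,-3],[14,18,-1],15],
    [[0,0,-2],[8,10,0],15]
  ]
}}

```text
time: 17.5
position: [0.5541, -0.0145, 0.2312]
tool_rot: [-1.668, -2.624, 0.012]
ft_force: [0.1, 0.8, -6.9]
grip_width: 0.273
```

```bash
python3 - <<'E'
from h import *
plan((.588,.024,.2,30))
E
```

```text
t 17.50 pos [ 0.5541 -0.0145  0.2312] jaw 25.1 tilt z-axis [-0.0311  0.0109 -0.9995] F [ 0.1  0.8 -6.9] T [ 0.   -0.07 -0.03] grip 23.7 q7 0.47 q1 -0.35
 to (0.588, 0.024, 0.2, 30) turn [-1.29 -1.38 -4.89] (rows 0.7) | shift oldframe [19.8 47.8 30.6] | newframe [16.4 48.6 31.2] rows 0.9
```

Call:
{"op": "step_arm", "data": {
  "rows": [
    [[-0.6,-0.6,-2],[9,20,5],15],
    [[-0.5,-0.5,-2],[6,17,10],15],
    [[-0.2,-0.2,-0.5],[2,6,10],15],
    [[0,0,0],[0,0,4],15],
    [[0,0,0],[0,0,0],15]
  ]
}}

```text
time: 17.92
position: [0.5837, 0.0276, 0.1953]
tool_rot: [-1.555, -2.72, 0.008]
ft_force: [0.2, -0.3, -6.2]
grip_width: 0.269
```

```bash
python3 - <<'E'
from h import *
plan((.588,.024,.18,30))
E
```

```text
t 17.92 pos [0.5837 0.0276 0.1953] jaw 30.5 tilt z-axis [-9.8e-03 -4.0e-04 -1.0e+00] F [ 0.2 -0.3 -6.2] T [-0.13  0.02  0.03] grip 23.4 q7 0.50 q1 -0.38
 to (0.588, 0.024, 0.18, 30) turn [-0.5  -0.26  0.49] (rows 0.1) | shift oldframe [-5.4  2.  15.2] | newframe [-5.3  1.9 15.3] rows 0.4
```

Call:
{"op": "step_arm", "data": {
  "rows": [
    [[-0.5,-0.3,0.5],[-5,2,12],15],
    [[0,0,0],[-1,0,16],15],
    [[0,0,0],[0,0,8],15],
    [[0,0,0],[0,0,0],15]
  ]
}}

```text
time: 18.25
position: [0.5855, 0.0175, 0.158]
tool_rot: [-1.581, -2.713, 0.007]
ft_force: [0.2, 0.5, -5.7]
grip_width: 0.272
```

```bash
python3 - <<'E'
from h import *
o=snap("f")
s=status.get_state();zc=s["position"][2]-.0533
plan((.588,.024,.15,30))
print("under",zc)
for n in o:
    d=o[n];X=cloud(d)
    hsv=cv2.cvtColor(d["frame"],cv2.COLOR_RGB2HSV);H,S,V=[hsv[...,i].astype(int) for i in range(3)]
    m=(H>105)&(H<125)&(S>150)&(X[...,2]>zc+.02)
    for a,c,mm in blobs(m,20): print(n,a,circ(d,mm,zc+.036))
E
```

```text
t 18.35 pos [0.5866 0.0178 0.1597] jaw 29.5 tilt z-axis [-0.0011 -0.0028 -1.    ] F [ 0.   0.5 -5.5] T [-0.03  0.   -0.02] grip 23.2 q7 0.50 q1 -0.37
 to (0.588, 0.024, 0.15, 30) turn [-0.14  0.11 -0.46] (rows 0.1) | shift oldframe [4.7 4.3 9.7] | newframe [4.6 4.3 9.7] rows 0.2
under 0.10637810469776114
scene 152 ((0.5313, -0.0197), 0.0362)
scene 204 ((0.6289, -0.0443), 0.0336)
scene 194 ((0.6558, 0.0539), 0.0346)
top 42 ((0.6175, -0.0545), 0.0285)
top 47 ((0.5487, 0.0827), 0.0286)
```

View pics/f_top.png

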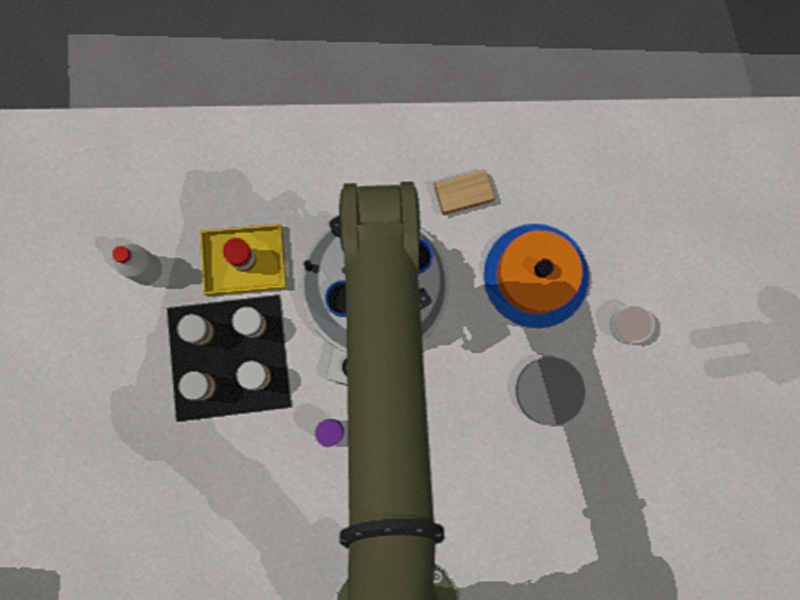

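View pics/f_scene.png

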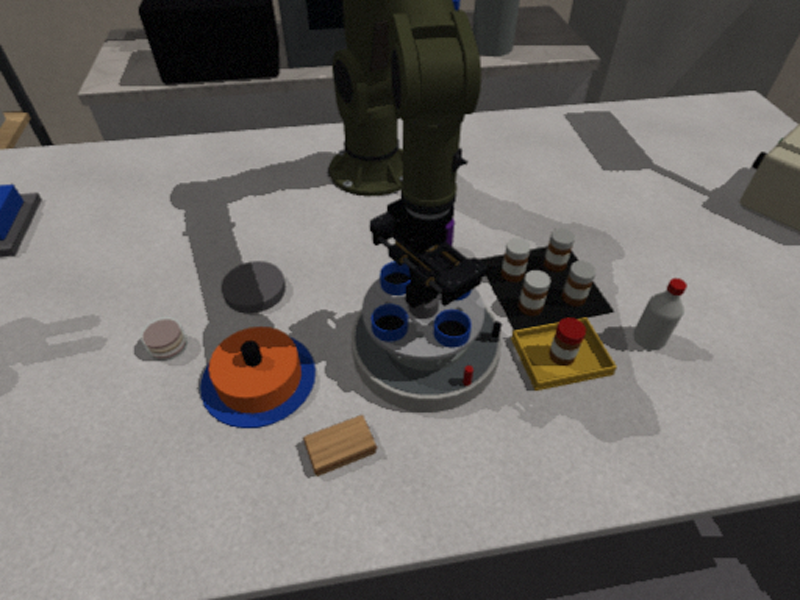

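Call:
{"op": "step_arm", "data": {
  "rows": [
    [[0,0,-0.4],[5,4.5,0],15],
    [[0,0,0],[0,0,5],15],
    [[0,0,0],[0,0,5],15],
    [[0,0,0],[0,0,0],15]
  ]
}}

```text
time: 18.68
position: [0.59, 0.025, 0.1526]
tool_rot: [1.57, 2.716, 0.002]
ft_force: [-0.8, 0.4, -7.7]
grip_width: 0.274
```

```bash
python3 - <<'E'
from h import *
plan((.589,.0245,.14,30))
E
```

```text
t 18.68 pos [0.59   0.025  0.1526] jaw 29.9 tilt z-axis [ 0.0046 -0.0013 -1.    ] F [-0.8  0.4 -7.7] T [-0.08  0.12 -0.  ] grip 23.8 q7 0.50 q1 -0.37
 to (0.589, 0.0245, 0.14, 30) turn [ 0.19  0.19 -0.06] (rows 0.0) | shift oldframe [ 0.1 -1.2 12.6] | newframe [ 0.1 -1.1 12.6] rows 0.3
```

Call:
{"op": "step_arm", "data": {
  "rows": [
    [[0.2,0.2,0],[0,-1,5],15],
    [[0,0,0],[0,0,4],15],
    [[0,0,0],[0,0,2],15],
    [[0,0,0],[0,0,0],15]
  ]
}}

```text
time: 19.02
position: [0.5893, 0.0247, 0.1407]
tool_rot: [-1.571, -2.72, 0.0]
ft_force: [0.6, -0.8, -6.3]
grip_width: 0.276
```

```bash
python3 - <<'E'
from h import *
plan((.589,.0245,.125,30))
E
```

```text
t 19.02 pos [0.5893 0.0247 0.1407] jaw 30.0 tilt z-axis [-3.e-04  1.e-04 -1.e+00] F [ 0.6 -0.8 -6.3] T [-0.05  0.07  0.04] grip 24.0 q7 0.51 q1 -0.37
 to (0.589, 0.0245, 0.125, 30) turn [-0.01 -0.02 -0.03] (rows 0.0) | shift oldframe [-0.1 -0.4 15.7] | newframe [-0.1 -0.4 15.7] rows 0.4
```

Descending gently onto the spindle, then the studs.

Call:
{"op": "step_arm", "data": {
  "rows": [
    [[0,0,0],[0,0,4],15],
    [[0,0,0],[0,0,4],15],
    [[0,0,0],[0,0,3],15],
    [[0,0,0],[0,0,2],15]
  ]
}}

```text
time: 19.35
position: [0.5895, 0.0245, 0.1267]
tool_rot: [1.572, 2.72, 0.0]
ft_force: [0.1, 0.1, -6.4]
grip_width: 0.274
```

```bash
python3 - <<'E'
from h import *
plan((.589,.0245,.125,30))
E
```

```text
t 19.35 pos [0.5895 0.0245 0.1267] jaw 30.0 tilt z-axis [ 2.e-04 -0.e+00 -1.e+00] F [ 0.1  0.1 -6.4] T [-0.09  0.06 -0.01] grip 23.8 q7 0.51 q1 -0.37
 to (0.589, 0.0245, 0.125, 30) turn [ 0.01  0.01 -0.04] (rows 0.0) | shift oldframe [ 0.2 -0.4  1.7] | newframe [ 0.2 -0.4  1.7] rows 0.0
```

Call:
{"op": "step_arm", "data": {
  "rows": [
    [[0,0,0],[0,0,3],15],
    [[0,0,0],[0,0,3],15],
    [[0,0,0],[0,0,3],15],
    [[0,0,0],[0,0,0],15]
  ]
}}

```text
time: 19.68
position: [0.5891, 0.0245, 0.116]
tool_rot: [-1.571, -2.72, 0.001]
ft_force: [-0.7, 1.2, -6.4]
grip_width: 0.271
```

```bash
python3 - <<'E'
from h import *
plan((.589,.0245,.1105,30))
E
```

```text
t 19.68 pos [0.5891 0.0245 0.116 ] jaw 30.0 tilt z-axis [-9.e-04 -2.e-04 -1.e+00] F [-0.7  1.2 -6.4] T [-0.04  0.05  0.02] grip 23.5 q7 0.52 q1 -0.37
 to (0.589, 0.0245, 0.1105, 30) turn [-0.05 -0.02 -0.04] (rows 0.0) | shift oldframe [ 0.  -0.1  5.5] | newframe [ 0.  -0.1  5.5] rows 0.1
```

Underside at about 0.063 with no contact force: the studs are entering the holes.

Call:
{"op": "step_arm", "data": {
  "rows": [
    [[0,0,0],[0,0,2.5],15],
    [[0,0,0],[0,0,2.5],15],
    [[0,0,0],[0,0,2],15],
    [[0,0,0],[0,0,1],15]
  ]
}}

```text
time: 20.02
position: [0.5896, 0.0246, 0.1103]
tool_rot: [-1.571, -2.72, -0.001]
ft_force: [-4.0, -0.3, 0.3]
grip_width: 0.274
```

```bash
python3 - <<'E'
from h import *
plan((.589,.0245,.1105,30))
E
```

```text
t 20.02 pos [0.5896 0.0246 0.1103] jaw 30.0 tilt z-axis [-1.e-04  6.e-04 -1.e+00] F [-4.  -0.3  0.3] T [-0.14  0.83 -0.06] grip 23.8 q7 0.52 q1 -0.37
 to (0.589, 0.0245, 0.1105, 30) turn [ 0.01 -0.03 -0.03] (rows 0.0) | shift oldframe [ 0.2 -0.5 -0.2] | newframe [ 0.2 -0.5 -0.2] rows 0.0
```

Call:
{"op": "step_arm", "data": {
  "rows": [
    [[0,0,2],[0,0,0],15],
    [[0,0,3],[0,0,0],15],
    [[0,0,3],[0,0,0],15],
    [[0,0,3],[0,0,0],15]
  ]
}}

```text
time: 20.35
position: [0.5888, 0.0244, 0.1104]
tool_rot: [-1.827, -2.555, 0.002]
ft_force: [-1.2, -0.1, -4.1]
grip_width: 0.273
```

```bash
python3 - <<'E'
from h import *
plan((.589,.0245,.1105,-16))
E
```

```text
t 20.35 pos [0.5888 0.0244 0.1104] jaw 18.9 tilt z-axis [-1.4e-03 -6.0e-04 -1.0e+00] F [-1.2 -0.1 -4.1] T [-0.11  0.25  0.55] grip 23.8 q7 0.33 q1 -0.39
 to (0.589, 0.0245, 0.1105, -16) turn [-0.08  0.04 34.86] (rows 4.9) | shift oldframe [ 0.   0.2 -0.1] | newframe [ 0.1  0.2 -0.1] rows 0.0
```

Call:
{"op": "step_arm", "data": {
  "rows": [
    [[0,0,3.5],[0,0,0],15],
    [[0,0,3.5],[0,0,0],15],
    [[0,0,3.5],[0,0,0],15],
    [[0,0,3.5],[0,0,0],15],
    [[0,0,3.5],[0,0,0],15],
    [[0,0,3.5],[0,0,0],15],
    [[0,0,3.5],[0,0,0],15]
  ]
}}

```text
time: 20.93
position: [0.5882, 0.0243, 0.1105]
tool_rot: [2.337, 2.098, -0.006]
ft_force: [-1.2, -0.9, -5.1]
grip_width: 0.269
```

```bash
python3 - <<'E'
from h import *
plan((.589,.0245,.1105,-16.2))
E
```

```text
t 20.93 pos [0.5882 0.0243 0.1105] jaw -6.2 tilt z-axis [-0.002  -0.0037 -1.    ] F [-1.2 -0.9 -5.1] T [-0.04  0.22  0.51] grip 23.4 q7 -0.09 q1 -0.44
 to (0.589, 0.0245, 0.1105, -16.2) turn [-0.07  0.23 10.04] (rows 1.4) | shift oldframe [ 0.2  0.8 -0. ] | newframe [0.4 0.7 0. ] rows 0.0
```

Call:
{"op": "step_arm", "data": {
  "rows": [
    [[0,0,2],[0.3,0.7,0.5],15],
    [[0,0,2],[0,0,0.3],15],
    [[0,0,2],[0,0,0],15]
  ]
}}

```text
time: 21.18
position: [0.5881, 0.0245, 0.1106]
tool_rot: [2.445, 1.97, -0.009]
ft_force: [-1.4, -0.2, -6.6]
grip_width: 0.269
```

```bash
python3 - <<'E'
from h import *
plan((.589,.0245,.1105,-16.2))
E
```

```text
t 21.18 pos [0.5881 0.0245 0.1106] jaw -12.3 tilt z-axis [-0.0035 -0.0045 -1.    ] F [-1.4 -0.2 -6.6] T [-0.05  0.1   0.52] grip 23.4 q7 -0.20 q1 -0.46
 to (0.589, 0.0245, 0.1105, -16.2) turn [-0.13  0.3   3.92] (rows 0.5) | shift oldframe [0.2 0.8 0.1] | newframe [0.3 0.8 0.1] rows 0.0
```

Call:
{"op": "step_arm", "data": {
  "rows": [
    [[0,0.3,1.2],[0.3,0.7,1],15],
    [[0,0,1.2],[0,0,0.5],15],
    [[0,0,1.2],[0,0,0],15]
  ]
}}

```text
time: 21.43
position: [0.5881, 0.0243, 0.1105]
tool_rot: [-2.505, -1.892, 0.004]
ft_force: [-0.8, 0.4, -5.5]
grip_width: 0.273
```

```bash
python3 - <<'E'
from h import *
plan((.589,.0245,.1105,-16.2))
E
```

```text
t 21.43 pos [0.5881 0.0243 0.1105] jaw -15.9 tilt z-axis [-3.9e-03  4.0e-04 -1.0e+00] F [-0.8  0.4 -5.5] T [-0.16  0.16  0.48] grip 23.8 q7 -0.25 q1 -0.46
 to (0.589, 0.0245, 0.1105, -16.2) turn [-0.22  0.04  0.31] (rows 0.0) | shift oldframe [ 0.4  0.8 -0. ] | newframe [ 0.4  0.8 -0. ] rows 0.0
```

Call:
{"op": "step_arm", "data": {
  "rows": [
    [[-0.2,0,1.2],[0,0.5,0.5],15],
    [[0,0,1.2],[0,0,0],15]
  ]
}}

```text
time: 21.6
position: [0.5879, 0.0244, 0.1104]
tool_rot: [-2.547, -1.838, 0.003]
ft_force: [-1.1, -1.1, -5.2]
grip_width: 0.274
```

```bash
python3 - <<'E'
from h import *
plan((.589,.0245,.1105,-16.2))
E
```

```text
t 21.60 pos [0.5879 0.0244 0.1104] jaw -18.4 tilt z-axis [-1.7e-03 -6.0e-04 -1.0e+00] F [-1.1 -1.1 -5.2] T [-0.19  0.29  1.23] grip 23.9 q7 -0.30 q1 -0.47
 to (0.589, 0.0245, 0.1105, -16.2) turn [-0.08  0.06 -2.16] (rows 0.3) | shift oldframe [ 0.5  1.  -0.1] | newframe [ 0.4  1.  -0.1] rows 0.0
```

Call:
{"op": "step_arm", "data": {
  "rows": [
    [[0,0,1],[0,0.3,0],15],
    [[0,0,0.8],[0,0,0],15]
  ]
}}

```text
time: 21.77
position: [0.588, 0.0246, 0.1104]
tool_rot: [2.572, 1.802, -0.005]
ft_force: [-2.2, -1.4, -2.0]
grip_width: 0.277
```

```bash
python3 - <<'E'
from h import *
plan((.589,.0245,.1105,-16.2))
E
```

```text
t 21.77 pos [0.588  0.0246 0.1104] jaw -20.0 tilt z-axis [-0.0021 -0.0021 -1.    ] F [-2.2 -1.4 -2. ] T [-0.11  0.55  1.8 ] grip 24.1 q7 -0.32 q1 -0.47
 to (0.589, 0.0245, 0.1105, -16.2) turn [-0.08  0.16 -3.76] (rows 0.5) | shift oldframe [ 0.3  1.  -0.1] | newframe [ 0.2  1.  -0.1] rows 0.0
```

Call:
{"op": "step_arm", "data": {
  "rows": [
    [[0,0,0],[0,0,0],45],
    [[0,0,0],[0,0,0],50],
    [[0,0,0],[0,0,0],55],
    [[0,0,0],[0,0,0],55],
    [[0,0,0],[0,0,0],55],
    [[0,0,0],[0,0,-15],60],
    [[0,0,0],[0,0,-30],60],
    [[0,0,0],[0,0,-38],60],
    [[0,0,0],[0,0,-38],70]
  ],
  "grip_force": 25
}}

```text
time: 22.52
position: [0.5876, 0.0241, 0.2295]
tool_rot: [-2.584, -1.784, 0.009]
ft_force: [1.0, 0.8, -0.2]
grip_width: 0.713
```

```bash
python3 - <<'E'
from h import *
plan((.522,.248,.25,20))
rows(.522,.3,.25,20)
E
```

```text
t 22.52 pos [0.5876 0.0241 0.2295] jaw -20.7 tilt z-axis [-0.0054 -0.0017 -1.    ] F [ 1.   0.8 -0.2] T [-0.12  0.01  0.03] grip 62.1 q7 -0.37 q1 -0.49
 to (0.522, 0.248, 0.25, 20) turn [ -0.32   0.1  -40.74] (rows 5.7) | shift oldframe [ 186.1 -140.7  -20.5] | newframe [232.8  14.9 -20.5] rows 5.4
t 22.52 n 8 dist 284.3 F [ 1.   0.8 -0.2] T [-0.12  0.01  0.03] grip 62.1
[[-0.0, 0.0, -5.1], [29.3, -19.9, -2.6]]
[[-0.0, 0.0, -5.1], [31.0, -17.2, -2.6]]
[[-0.0, 0.0, -5.1], [32.4, -14.4, -2.6]]
[[-0.0, 0.0, -5.1], [33.5, -11.5, -2.6]]
[[-0.0, 0.0, -5.1], [34.4, -8.4, -2.6]]
[[-0.0, 0.0, -5.1], [35.0, -5.3, -2.6]]
[[-0.0, 0.0, -5.1], [35.4, -2.2, -2.6]]
[[-0.0, 0.0, -5.1], [35.4, 0.9, -2.6]]
```

Call:
{"op": "step_arm", "data": {
  "rows": [
    [[0,0,-1],[28,-19,-4],80],
    [[0,0,-1],[34,-22,-4],80],
    [[0,0,-1],[34,-22,-4],80],
    [[0,0,-1],[34,-22,0],80],
    [[0,0,0],[34,-22,0],80],
    [[0,0,0],[28,-18,0],80],
    [[0,0,0],[10,-7,0],80],
    [[0,0,0],[0,0,0],80]
  ]
}}

```text
time: 23.18
position: [0.5343, 0.2635, 0.258]
tool_rot: [2.528, 1.853, 0.039]
ft_force: [-0.1, -0.3, 0.5]
grip_width: 0.922
```

```bash
python3 - <<'E'
from h import *
snap("g")
plan((.522,.248,.14,-16.5))
E
```

```text
t 23.28 pos [0.5357 0.2595 0.2579] jaw -17.8 tilt z-axis [ 0.0247  0.0067 -0.9997] F [ 0.2 -0.4  0.1] T [-0.15  0.01 -0.02] grip 79.9 q7 -0.77 q1 -0.77
 to (0.522, 0.248, 0.14, -16.5) turn [ 1.24 -0.78 -1.29] (rows 0.2) | shift oldframe [-16.8 -12.1 117.4] | newframe [-15.   -9.9 117.9] rows 2.8
```

View pics/g_scene.png

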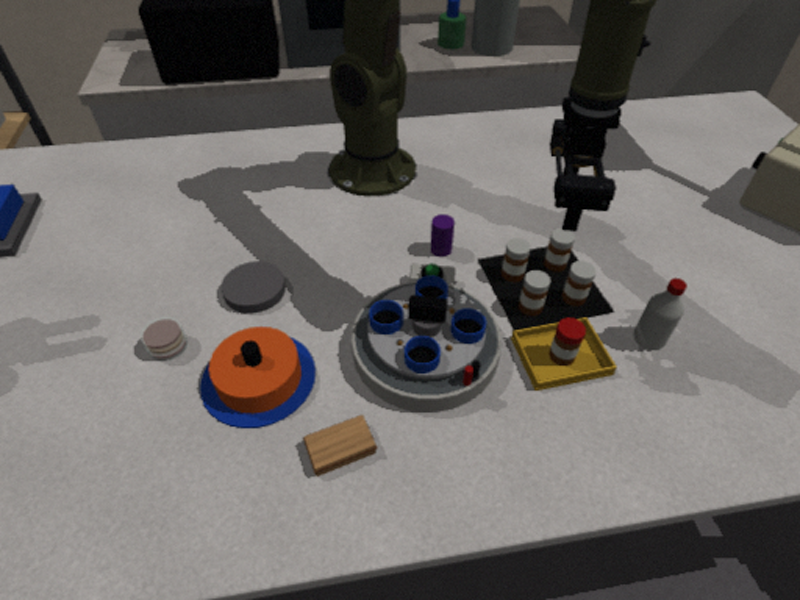

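View pics/g_top.png

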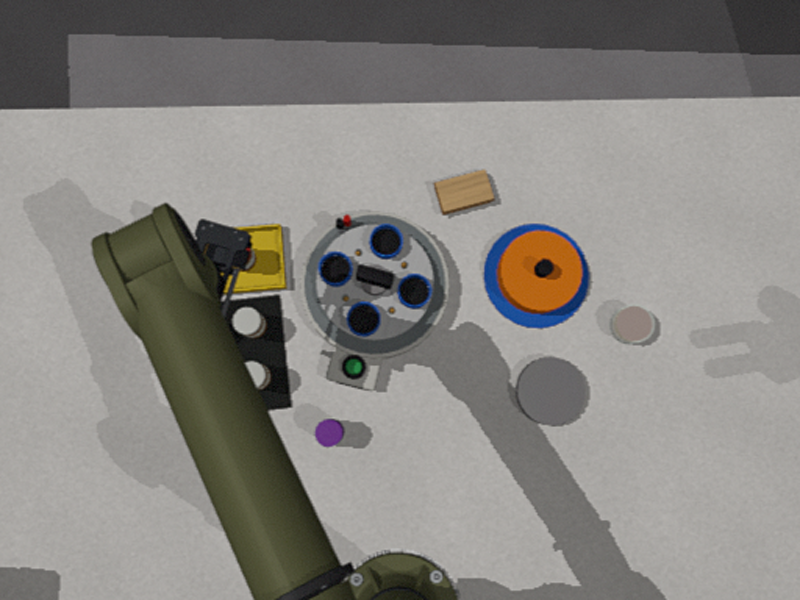

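```bash
python3 - <<'E'
from h import *
d=dict(np.load("g_top.npz"));X=cloud(d)
hsv=cv2.cvtColor(d["frame"],cv2.COLOR_RGB2HSV);H,S,V=[hsv[...,i].astype(int) for i in range(3)]
C=[]
for a,c,mm in blobs((H>105)&(H<125)&(S>150)&(np.hypot(X[...,0]-.588,X[...,1]-.024)<.12)&(X[...,2]>.08),15):
    r=circ(d,mm,.093);C.append(r[0]);print("collar",a,r,np.nanpercentile(X[mm][:,2],[10,50,90]).round(4))
for a,c,mm in tops(X,.126,.14,(.52,.65,-.03,.08),20):
    v,u=np.nonzero(mm);P=np.array([ray(d,x,y,.133)[:2] for x,y in zip(u,v)],np.float32);print("handle",a,P.mean(0),cv2.minAreaRect(P),np.nanmedian(X[mm][:,2]))
for a,c,mm in tops(X,.048,.06,(.5,.7,-.4,-.18),20): print("captop",a,ray(d,*c,.054)[:2],circ(d,mm,.054))
for a,c,mm in tops(X,.084,.1,(.5,.7,-.4,-.18),20): print("knob",a,circ(d,mm,.09))
d=dict(np.load("g_scene.npz"));X=cloud(d)
for a,c,mm in tops(X,.126,.14,(.52,.65,-.03,.08),20): print("handle z scene",np.nanmedian(X[mm][:,2]))
for a,c,mm in tops(X,.076,.095,(.35,.6,.18,.42),20): print("pots scene",ray(d,*c,.084)[:2].round(4))
E
```

```text
collar 88 ((0.6561, 0.0031), 0.0304) [0.083  0.0907 0.0964]
collar 81 ((0.6082, 0.0928), 0.0298) [0.0839 0.0909 0.0955]
collar 59 ((0.5653, -0.0435), 0.0292) [0.0865 0.0934 0.0976]
collar 32 ((0.5302, 0.046), 0.0248) [0.0835 0.0923 0.0957]
collar 31 ((0.5084, 0.0465), 0.0248) [0.0891 0.0927 0.0953]
handle 215 [0.58775336 0.02360898] ((0.5878055095672607, 0.023534733802080154), (0.06325048953294754, 0.02474760264158249), 73.49279022216797) 0.1337839077430666
captop 1875 [ 0.60324612 -0.27788906] ((0.6039, -0.278), 0.0745)
knob 95 ((0.6032, -0.2767), 0.0162)
handle z scene 0.13268256661779593
pots scene [0.4181 0.3408]
pots scene [0.4324 0.2432]
pots scene [0.5159 0.3449]
pots scene [0.5266 0.2507]
```

Call:
{"op": "step_arm", "data": {
  "rows": [
    [[1.2,-0.8,-1.2],[-16,-11,30],80],
    [[0,0,0],[0,0,35],80],
    [[0,0,0],[0,0,35],80],
    [[0,0,0],[0,0,10],80],
    [[0,0,0],[0,0,0],80]
  ]
}}

```text
time: 23.7
position: [0.5293, 0.2332, 0.1478]
tool_rot: [2.53, 1.849, 0.01]
ft_force: [-0.8, 0.0, 0.5]
grip_width: 0.916
```

```bash
python3 - <<'E'
from h import *
plan((.523,.248,.055,-16.5))
E
```

```text
t 23.70 pos [0.5293 0.2332 0.1478] jaw -17.7 tilt z-axis [ 0.0097 -0.0024 -1.    ] F [-0.8  0.   0.5] T [-0.1   0.16  0.04] grip 79.7 q7 -0.72 q1 -0.74
 to (0.523, 0.248, 0.055, -16.5) turn [ 0.57 -0.03 -1.19] (rows 0.2) | shift oldframe [ 12.2 -11.5  92.7] | newframe [ 12.4 -10.3  92.8] rows 2.2
```

Call:
{"op": "step_arm", "data": {
  "rows": [
    [[0.5,0,-1.2],[12,-10,20],80],
    [[0,0,0],[0,0,15],80],
    [[0,0,0],[0,0,0],80]
  ]
}}

```text
time: 23.95
position: [0.5288, 0.2419, 0.1163]
tool_rot: [2.523, 1.865, 0.008]
ft_force: [-0.5, -0.7, -0.4]
grip_width: 0.919
```

```bash
python3 - <<'E'
from h import *
plan((.523,.248,.055,-16.5))
E
```

```text
t 23.95 pos [0.5288 0.2419 0.1163] jaw -17.0 tilt z-axis [ 0.0065  0.     -1.    ] F [-0.5 -0.7 -0.4] T [-0.16  0.05 -0.  ] grip 79.9 q7 -0.71 q1 -0.74
 to (0.523, 0.248, 0.055, -16.5) turn [ 0.36 -0.11 -0.55] (rows 0.1) | shift oldframe [ 4.  -7.7 61.3] | newframe [ 4.2 -7.3 61.3] rows 1.5
```

Call:
{"op": "step_arm", "data": {
  "rows": [
    [[0.4,0,-0.5],[4,-7,15],80],
    [[0,0,0],[0,0,20],80],
    [[0,0,0],[0,0,18],75],
    [[0,0,0],[0,0,5],70],
    [[0,0,0],[0,0,0],65]
  ]
}}

```text
time: 24.37
position: [0.5298, 0.2482, 0.0637]
tool_rot: [-2.521, -1.873, -0.021]
ft_force: [0.4, -0.5, 0.8]
grip_width: 0.801
```

```bash
python3 - <<'E'
from h import *
plan((.523,.248,.055,-16.5))
E
```

```text
t 24.37 pos [0.5298 0.2482 0.0637] jaw -16.8 tilt z-axis [ 0.0103  0.0084 -0.9999] F [ 0.4 -0.5  0.8] T [-0.09  0.09 -0.03] grip 69.7 q7 -0.69 q1 -0.73
 to (0.523, 0.248, 0.055, -16.5) turn [ 0.42 -0.63 -0.28] (rows 0.1) | shift oldframe [-2.3 -6.5  8.6] | newframe [-2.1 -6.4  8.7] rows 0.2
```

Call:
{"op": "step_arm", "data": {
  "rows": [
    [[0.4,-0.6,-0.2],[-2,-7,6],60],
    [[0,0,0],[0,-1,3],40],
    [[0,0,0],[0,0,0],40],
    [[0,0,0],[0,0,0],40],
    [[0,0,0],[0,0,0],40],
    [[0,0,0],[0,0,0],40]
  ]
}}

```text
time: 24.87
position: [0.523, 0.2502, 0.0583]
tool_rot: [2.518, 1.878, 0.008]
ft_force: [0.3, 0.3, -0.8]
grip_width: 0.541
```

```bash
python3 - <<'E'
from h import *
plan((.519,.0449,.2,-16.5))
E
```

```text
t 24.87 pos [0.523  0.2502 0.0583] jaw -16.6 tilt z-axis [ 0.0043  0.0031 -1.    ] F [ 0.3  0.3 -0.8] T [-0.11  0.1   0.02] grip 47.1 q7 -0.70 q1 -0.74
 to (0.519, 0.0449, 0.2, -16.5) turn [ 0.19 -0.24 -0.06] (rows 0.0) | shift oldframe [-197.3   55.1 -142.3] | newframe [-197.9   54.5 -141.7] rows 4.9
```

Call:
{"op": "step_arm", "data": {
  "rows": [
    [[0,0,0],[0,0,-15],40],
    [[0,0,0],[0,0,-35],40],
    [[0,0,0],[0,0,-38],40],
    [[0,0,0],[0,0,-38],40],
    [[0,0,0],[0,0,-20],40]
  ]
}}

```text
time: 25.28
position: [0.5182, 0.2471, 0.2032]
tool_rot: [-2.518, -1.877, 0.015]
ft_force: [1.2, 1.1, -0.5]
grip_width: 0.545
```

```bash
python3 - <<'E'
from h import *
plan((.5195,.0469,.2,-16.5))
E
```

```text
t 25.28 pos [0.5182 0.2471 0.2032] jaw -16.6 tilt z-axis [-0.0081 -0.0055 -1.    ] F [ 1.2  1.1 -0.5] T [-0.05 -0.04 -0.04] grip 47.4 q7 -0.74 q1 -0.76
 to (0.5195, 0.0469, 0.2, -16.5) turn [-0.35  0.43 -0.09] (rows 0.1) | shift oldframe [-191.4   58.4    4.2] | newframe [-191.5   58.1    3.2] rows 4.8
```

Call:
{"op": "step_arm", "data": {
  "rows": [
    [[-0.3,0.4,0],[-25,7,-2],40],
    [[0,0,0],[-38,11.5,-2],40],
    [[0,0,0],[-38,11.5,-2],40],
    [[0,0,0],[-38,11.5,0],40],
    [[0,0,0],[-28,9,0],40],
    [[0,0,0],[-14,4,0],40],
    [[0,0,0],[-4,1,0],40],
    [[0,0,0],[0,0,0],40]
  ]
}}

```text
time: 25.95
position: [0.5233, 0.0495, 0.2193]
tool_rot: [2.513, 1.882, 0.033]
ft_force: [0.4, 2.0, -0.4]
grip_width: 0.545
```

```bash
python3 - <<'E'
from h import *
plan((.5195,.0469,.16,-16.5))
E
```

```text
t 25.95 pos [0.5233 0.0495 0.2193] jaw -16.4 tilt z-axis [ 0.0178  0.0111 -0.9998] F [ 0.4  2.  -0.4] T [-0.05  0.1  -0.01] grip 47.4 q7 -0.40 q1 -0.57
 to (0.5195, 0.0469, 0.16, -16.5) turn [ 0.8  -0.9   0.14] (rows 0.1) | shift oldframe [-4.5 -3.8 59.2] | newframe [-3.5 -2.9 59.3] rows 1.4
```

Call:
{"op": "step_arm", "data": {
  "rows": [
    [[0.8,-0.9,0],[-4,-4,15],40],
    [[0,0,0],[0,-1.5,20],40],
    [[0,0,0],[0,-1.5,12],40],
    [[0,0,0],[0,0,0],40]
  ]
}}

```text
time: 26.28
position: [0.515, 0.0533, 0.1687]
tool_rot: [-2.508, -1.89, 0.002]
ft_force: [-0.9, 0.2, -1.6]
grip_width: 0.54
```

```bash
python3 - <<'E'
from h import *
snap("i")
plan((.5195,.0469,.155,-16.5))
im=cv2.imread("pics/i_scene.png")[150:450,300:620];cv2.imwrite("pics/ic.png",cv2.resize(im,None,fx=2,fy=2))
E
```

```text
t 26.38 pos [0.5164 0.0534 0.1709] jaw -16.0 tilt z-axis [ 0.0011  0.0012 -1.    ] F [-0.4  0.9 -1. ] T [-0.1   0.05 -0.02] grip 47.2 q7 -0.40 q1 -0.57
 to (0.5195, 0.0469, 0.155, -16.5) turn [ 0.04 -0.08  0.51] (rows 0.1) | shift oldframe [-5.4  4.8 15.9] | newframe [-5.3  4.8 15.9] rows 0.4
```

View pics/ic.png

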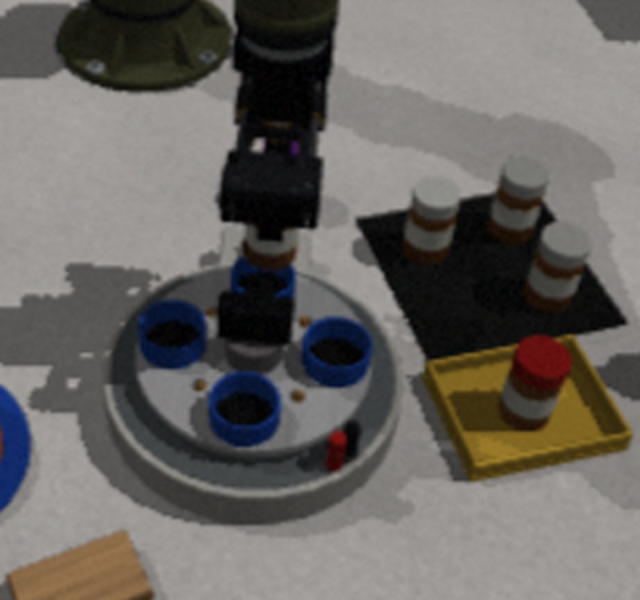

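```bash
python3 - <<'E'
from h import *
d=dict(np.load("i_scene.npz"));f=d["frame"].astype(int)
p=np.array([.5164,.0534,.1709])
for h in(.125,.135,.145):
    q=proj(d,[p[0],p[1],h]); q1=proj(d,[p[0],p[1]+.01,h]);print(h,q.round(1),(q1-q).round(2))
for r in range(156,172): print(r,[ "%d,%d,%d"%tuple(f[r,c]) for c in range(266,290,2)])
X=cloud(d)
m=(np.abs(X[...,0]-.52)<.05)&(np.abs(X[...,1]-.052)<.06)&(X[...,2]>.122)&(X[...,2]<.143)
v,u=np.nonzero(m)
R=Ro.from_rotvec(status.get_state()["tool_rot"]).as_matrix()
for r in np.unique(v):
    L=(X[r][m[r]]-p)@R; print(r,u[v==r].min(),u[v==r].max(),"toolx %.4f..%.4f"%(L[:,0].min(),L[:,0].max()))
E
```

```text
0.125 [277.7 174. ] [ 3.51 -0.4 ]
0.135 [277.8 171.4] [ 3.54 -0.4 ]
0.145 [278.  168.8] [ 3.57 -0.4 ]
156 ['16,16,20', '18,18,19', '15,17,21', '18,18,18', '21,20,21', '18,20,21', '18,18,21', '16,19,20', '18,18,20', '23,21,25', '28,31,30', '23,21,23']
157 ['9,9,10', '8,9,6', '11,12,15', '8,5,11', '11,15,14', '8,5,9', '11,14,14', '16,18,19', '13,15,20', '19,20,23', '26,27,27', '15,17,19']
158 ['4,6,5', '4,4,4', '4,3,4', '12,11,11', '3,4,4', '3,3,4', '8,13,13', '4,7,4', '11,9,11', '7,5,9', '17,15,16', '12,14,14']
159 ['10,12,8', '5,6,6', '3,6,7', '5,3,5', '6,7,6', '9,9,5', '8,4,10', '8,7,6', '1,2,7', '10,8,13', '7,4,9', '5,8,11']
160 ['4,9,6', '4,2,6', '5,7,9', '0,0,4', '1,0,3', '0,0,3', '8,6,6', '5,6,8', '10,9,9', '10,4,8', '8,10,13', '9,9,11']
161 ['16,17,15', '6,4,6', '11,8,10', '0,0,0', '7,9,7', '2,0,2', '0,0,2', '7,9,9', '2,0,1', '2,1,0', '5,6,9', '5,6,6']
162 ['13,14,16', '0,0,0', '7,4,5', '0,0,1', '7,6,8', '1,5,2', '4,3,3', '2,0,5', '3,2,4', '2,0,0', '2,2,1', '0,1,0']
163 ['15,15,16', '8,9,6', '0,1,3', '3,7,2', '5,6,5', '2,2,2', '5,5,4', '4,4,6', '0,2,0', '5,5,2', '0,0,0', '6,8,6
[... 716 characters left out ...]
'6,7,4', '19,14,11', '71,59,48', '86,86,81', '135,131,130']
170 ['142,138,133', '139,137,130', '105,103,97', '74,75,71', '27,28,25', '0,0,0', '4,3,4', '4,2,3', '48,49,44', '88,86,81', '101,103,96', '144,142,137']
171 ['136,134,129', '136,135,130', '99,98,92', '71,72,67', '25,26,25', '0,3,4', '1,2,2', '1,0,6', '46,48,44', '91,92,84', '104,104,97', '140,136,133']
171 287 287 toolx 0.0250..0.0250
172 287 287 toolx 0.0253..0.0253
173 271 286 toolx -0.0181..0.0228
174 271 286 toolx -0.0181..0.0230
175 271 286 toolx -0.0178..0.0233
176 271 286 toolx -0.0178..0.0235
177 272 286 toolx -0.0147..0.0237
178 273 285 toolx -0.0115..0.0212
179 275 284 toolx -0.0059..0.0187
180 278 281 toolx 0.0026..0.0108
```

Call:
{"op": "step_arm", "data": {
  "rows": [
    [[0,0,0.5],[-7,4.5,2],40],
    [[0,0,0],[0,0,4],40],
    [[0,0,0],[0,0,4],40],
    [[0,0,0],[0,0,0],40]
  ]
}}

```text
time: 26.72
position: [0.5208, 0.0467, 0.1617]
tool_rot: [2.514, 1.882, 0.006]
ft_force: [0.4, -0.1, -1.3]
grip_width: 0.549
```

```bash
python3 - <<'E'
from h import *
plan((.519,.0455,.155,-16.5))
E
```

```text
t 26.72 pos [0.5208 0.0467 0.1617] jaw -16.3 tilt z-axis [ 0.0041  0.0013 -1.    ] F [ 0.4 -0.1 -1.3] T [-0.06  0.11  0.  ] grip 47.7 q7 -0.38 q1 -0.56
 to (0.519, 0.0455, 0.155, -16.5) turn [ 0.2  -0.14  0.16] (rows 0.0) | shift oldframe [-1.7 -1.4  6.7] | newframe [-1.7 -1.4  6.7] rows 0.2
```

Call:
{"op": "step_arm", "data": {
  "rows": [
    [[0.2,-0.1,0.1],[-1.7,-2,5],40],
    [[0,0,0],[0,-0.3,5],40],
    [[0,0,0],[0,-0.3,4],40],
    [[0,0,0],[0,0,0],40]
  ]
}}

```text
time: 27.05
position: [0.518, 0.0457, 0.1469]
tool_rot: [-2.517, -1.88, -0.002]
ft_force: [-0.2, 0.2, -2.3]
grip_width: 0.547
```

```bash
python3 - <<'E'
from h import *
plan((.519,.0455,.123,-16.5))
E
```

```text
t 27.05 pos [0.518  0.0457 0.1469] jaw -16.5 tilt z-axis [ 0.001   0.0011 -1.    ] F [-0.2  0.2 -2.3] T [-0.06  0.09 -0.04] grip 47.6 q7 -0.38 q1 -0.56
 to (0.519, 0.0455, 0.123, -16.5) turn [ 0.04 -0.08  0.02] (rows 0.0) | shift oldframe [ 0.   1.  23.9] | newframe [ 0.1  1.1 23.9] rows 0.6
```

Call:
{"op": "step_arm", "data": {
  "rows": [
    [[0,0,0],[0,0.7,5],40],
    [[0,0,0],[0,0,6],40],
    [[0,0,0],[0,0,6],40],
    [[0,0,0],[0,0,3],40],
    [[0,0,0],[0,0,0],40]
  ]
}}

```text
time: 27.47
position: [0.5185, 0.0456, 0.1244]
tool_rot: [-2.516, -1.88, -0.002]
ft_force: [-0.8, -0.5, -1.5]
grip_width: 0.545
```

```bash
python3 - <<'E'
from h import *
plan((.519,.0455,.1215,-16.5))
E
```

```text
t 27.47 pos [0.5185 0.0456 0.1244] jaw -16.5 tilt z-axis [ 6.0e-04  1.1e-03 -1.0e+00] F [-0.8 -0.5 -1.5] T [-0.09  0.09 -0.02] grip 47.5 q7 -0.37 q1 -0.56
 to (0.519, 0.0455, 0.1215, -16.5) turn [ 0.01 -0.07  0.02] (rows 0.0) | shift oldframe [0.1 0.5 2.9] | newframe [0.1 0.5 2.9] rows 0.1
```

Call:
{"op": "step_arm", "data": {
  "rows": [
    [[0,0,0],[0,0.5,1.5],40],
    [[0,0,0],[0,0,1.5],40],
    [[0,0,0],[0,0,0.5],40],
    [[0,0,0],[0,0,0],60],
    [[0,0,0],[0,0,0],60],
    [[0,0,0],[0,0,0],60]
  ]
}}

```text
time: 27.97
position: [0.5197, 0.0456, 0.1212]
tool_rot: [-2.517, -1.88, -0.004]
ft_force: [-0.7, -0.3, -0.1]
grip_width: 0.658
```

```bash
python3 - <<'E'
from h import *
plan((.428,.2405,.22,-16.5))
E
```

```text
t 27.97 pos [0.5197 0.0456 0.1212] jaw -16.5 tilt z-axis [ 0.0018  0.0014 -1.    ] F [-0.7 -0.3 -0.1] T [-0.09 -0.   -0.05] grip 57.3 q7 -0.37 q1 -0.55
 to (0.428, 0.2405, 0.22, -16.5) turn [ 0.08 -0.1   0.03] (rows 0.0) | shift oldframe [ 161.1 -143.1  -98.7] | newframe [ 160.9 -143.3  -98.8] rows 4.7
```

Call:
{"op": "step_arm", "data": {
  "rows": [
    [[0,0,0],[0,0,-15],60],
    [[0,0,0],[0,0,-35],60],
    [[0,0,0],[0,0,-35],70],
    [[0,0,0],[5,-5,-15],80],
    [[0,0,0],[28,-25,0],80],
    [[0,0,0],[29,-26,0],80],
    [[0,0,0],[29,-26,0],80],
    [[0,0,0],[29,-26,0],80],
    [[0,0,0],[24,-22,0],80],
    [[0,0,0],[12,-10,0],80],
    [[0,0,0],[4,-3,0],80],
    [[0,0,0],[0,0,0],80]
  ]
}}

```text
time: 28.97
position: [0.4278, 0.2462, 0.2312]
tool_rot: [2.522, 1.869, 0.023]
ft_force: [0.5, -0.5, -0.6]
grip_width: 0.92
```

```bash
python3 - <<'E'
from h import *
o=snap("j")
plan((.4285,.2405,.12,-16.5))
for n in o:
  for a,c,mm in tops(cloud(o[n]),.076,.095,(.33,.65,.12,.45),20): print(n,a,ray(o[n],*c,.084)[:2].round(4))
im=cv2.imread("pics/j_scene.png")[200:450,300:680];cv2.imwrite("pics/jc.png",cv2.resize(im,None,fx=2,fy=2))
E
```

```text
t 29.07 pos [0.4289 0.2441 0.2311] jaw -17.1 tilt z-axis [ 0.0131  0.006  -0.9999] F [-0.2  0.2  0.1] T [-0.08  0.12 -0.01] grip 80.0 q7 -0.88 q1 -0.80
 to (0.4285, 0.2405, 0.12, -16.5) turn [ 0.62 -0.55 -0.62] (rows 0.1) | shift oldframe [ -4.6  -0.5 111.1] | newframe [ -3.5   0.7 111.1] rows 2.7
scene 144 [0.4171 0.3414]
scene 151 [0.4321 0.2433]
scene 172 [0.516  0.3449]
scene 53 [0.633 0.426]
scene 27 [0.6061 0.1238]
scene 113 [0.6383 0.2709]
top 150 [0.6379 0.2656]
top 60 [0.6204 0.4263]
top 186 [0.4262 0.2345]
top 21 [0.335  0.1249]
```

View pics/jc.png

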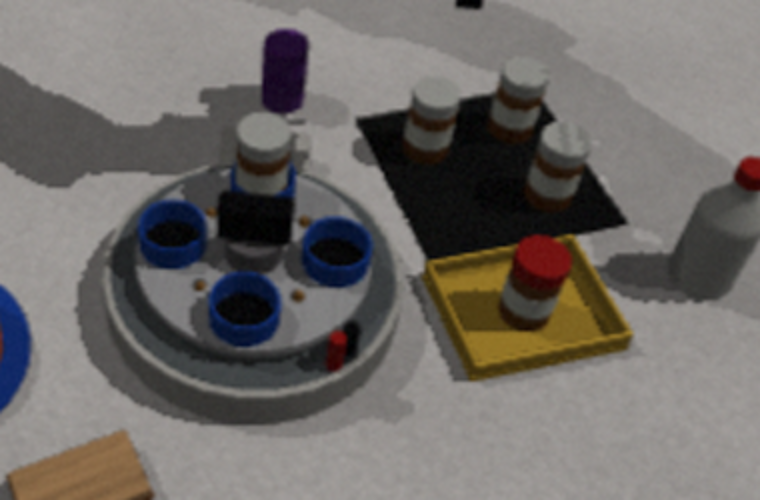

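Call:
{"op": "step_arm", "data": {
  "rows": [
    [[0.6,-0.5,-0.6],[-4,0,20],80],
    [[0,0,0],[0,0,35],80],
    [[0,0,0],[0,-1,30],80],
    [[0,0,0],[0,-1,12],80],
    [[0,0,0],[0,0,0],80]
  ]
}}

```text
time: 29.48
position: [0.4339, 0.2319, 0.1334]
tool_rot: [2.53, 1.857, 0.011]
ft_force: [-0.7, -0.4, 0.1]
grip_width: 0.921
```

```bash
python3 - <<'E'
from h import *
plan((.4285,.2405,.057,-16.5))
E
```

```text
t 29.48 pos [0.4339 0.2319 0.1334] jaw -17.4 tilt z-axis [ 0.0078  0.0015 -1.    ] F [-0.7 -0.4  0.1] T [-0.1   0.09 -0.02] grip 80.1 q7 -0.84 q1 -0.78
 to (0.4285, 0.2405, 0.057, -16.5) turn [ 0.4  -0.21 -0.93] (rows 0.1) | shift oldframe [ 6.3 -8.2 76.3] | newframe [ 6.7 -7.6 76.4] rows 1.8
```

Call:
{"op": "step_arm", "data": {
  "rows": [
    [[0.4,-0.2,-0.9],[7,-8,10],80],
    [[0,0,0],[1,-1,22],80],
    [[0,0,0],[1,-1,22],75],
    [[0,0,0],[0,-1,12],70],
    [[0,0,0],[0,0,0],65]
  ]
}}

```text
time: 29.9
position: [0.4312, 0.2422, 0.068]
tool_rot: [2.524, 1.87, 0.01]
ft_force: [-0.4, -0.9, 0.8]
grip_width: 0.806
```

```bash
python3 - <<'E'
from h import *
plan((.4285,.2405,.057,-16.5))
E
```

```text
t 29.90 pos [0.4312 0.2422 0.068 ] jaw -16.9 tilt z-axis [ 0.0052  0.0035 -1.    ] F [-0.4 -0.9  0.8] T [-0.14  0.13  0.  ] grip 70.1 q7 -0.83 q1 -0.78
 to (0.4285, 0.2405, 0.057, -16.5) turn [ 0.23 -0.28 -0.42] (rows 0.1) | shift oldframe [-2.5 -2.1 10.9] | newframe [-2.4 -2.1 11. ] rows 0.3
```

Call:
{"op": "step_arm", "data": {
  "rows": [
    [[0.2,-0.3,-0.4],[-2.2,-2.5,7],60],
    [[0,0,0],[0,-0.5,4],40],
    [[0,0,0],[0,0,0],40],
    [[0,0,0],[0,0,0],40],
    [[0,0,0],[0,0,0],40],
    [[0,0,0],[0,0,0],40],
    [[0,0,0],[0,0,0],40]
  ]
}}

```text
time: 30.48
position: [0.4303, 0.2425, 0.0601]
tool_rot: [2.517, 1.879, 0.008]
ft_force: [1.4, -0.3, -1.0]
grip_width: 0.546
```

```bash
python3 - <<'E'
from h import *
plan((.5676,-.0445,.22,-16.5))
E
```

```text
t 30.48 pos [0.4303 0.2425 0.0601] jaw -16.5 tilt z-axis [ 0.0044  0.0029 -1.    ] F [ 1.4 -0.3 -1. ] T [-0.08  0.13  0.02] grip 47.5 q7 -0.82 q1 -0.78
 to (0.5676, -0.0445, 0.22, -16.5) turn [ 0.2  -0.23 -0.  ] (rows 0.0) | shift oldframe [-235.5  213.8 -160.1] | newframe [-236.2  213.2 -159.9] rows 6.9
```

Call:
{"op": "step_arm", "data": {
  "rows": [
    [[0,0,0],[0,0,-15],40],
    [[0,0,0],[0,0,-35],40],
    [[0,0,0],[0,0,-38],40],
    [[0,0,0],[0,0,-38],40],
    [[0,0,0],[-8,7,-22],40],
    [[0,0,0],[-26,23,-4],40],
    [[0,0,0],[-28,25,0],40],
    [[0,0,0],[-28,25,0],40],
    [[0,0,0],[-28,25,0],40],
    [[0,0,0],[-28,25,0],40],
    [[0,0,0],[-28,25,0],40],
    [[0,0,0],[-20,18,0],40]
  ]
}}

```text
time: 31.48
position: [0.5441, 0.006, 0.2233]
tool_rot: [2.498, 1.903, 0.022]
ft_force: [0.4, -0.4, -0.1]
grip_width: 0.55
```

```bash
python3 - <<'E'
from h import *
plan((.568,-.0435,.2,-16.5))
E
```

```text
t 31.48 pos [0.5441 0.006  0.2233] jaw -15.4 tilt z-axis [ 0.0122  0.0075 -0.9999] F [ 0.4 -0.4 -0.1] T [-0.13  0.04  0.  ] grip 47.9 q7 -0.28 q1 -0.52
 to (0.568, -0.0435, 0.2, -16.5) turn [ 0.56 -0.61  1.09] (rows 0.2) | shift oldframe [-41.6  36.   23.3] | newframe [-40.6  37.   23.3] rows 1.2
```

Call:
{"op": "step_arm", "data": {
  "rows": [
    [[0.6,-0.6,1],[-18,16,5],40],
    [[0,0,0],[-12,10,12],40],
    [[0,0,0],[-4,2,15],40],
    [[0,0,0],[0,0,10],40],
    [[0,0,0],[0,0,0],40]
  ]
}}

```text
time: 31.9
position: [0.5652, -0.0478, 0.182]
tool_rot: [2.525, 1.858, 0.002]
ft_force: [-0.3, 0.7, -1.7]
grip_width: 0.545
```

```bash
python3 - <<'E'
from h import *
plan((.568,-.0435,.16,-16.5))
E
```

```text
t 31.90 pos [ 0.5652 -0.0478  0.182 ] jaw -17.3 tilt z-axis [ 0.0049 -0.0048 -1.    ] F [-0.3  0.7 -1.7] T [-0.04  0.13  0.  ] grip 47.4 q7 -0.18 q1 -0.45
 to (0.568, -0.0435, 0.16, -16.5) turn [ 0.35  0.18 -0.8 ] (rows 0.1) | shift oldframe [ 5.   1.3 21.9] | newframe [ 4.9  1.5 22. ] rows 0.5
```

Call:
{"op": "step_arm", "data": {
  "rows": [
    [[0.3,0.2,-0.8],[4.8,1,8],40],
    [[0,0,0],[0,0,8],40],
    [[0,0,0],[0,-0.5,5],40],
    [[0,0,0],[0,0,0],40]
  ]
}}

```text
time: 32.23
position: [0.5672, -0.0392, 0.1598]
tool_rot: [-2.51, -1.887, -0.004]
ft_force: [-0.5, 0.2, -1.1]
grip_width: 0.547
```

```bash
python3 - <<'E'
from h import *
plan((.568,-.0435,.15,-16.5))
E
```

```text
t 32.23 pos [ 0.5672 -0.0392  0.1598] jaw -16.1 tilt z-axis [ 9.0e-04  2.8e-03 -1.0e+00] F [-0.5  0.2 -1.1] T [-0.1   0.06 -0.02] grip 47.6 q7 -0.16 q1 -0.45
 to (0.568, -0.0435, 0.15, -16.5) turn [ 0.   -0.17  0.36] (rows 0.1) | shift oldframe [-3.9  2.   9.8] | newframe [-3.9  2.   9.8] rows 0.2
```

Call:
{"op": "step_arm", "data": {
  "rows": [
    [[0,-0.2,0.3],[-3.5,2,2],40],
    [[0,0,0],[0,-0.3,4],40],
    [[0,0,0],[0,-0.3,3],40],
    [[0,0,0],[0,0,0],40]
  ]
}}

```text
time: 32.57
position: [0.568, -0.0413, 0.1507]
tool_rot: [2.513, 1.884, 0.001]
ft_force: [0.1, -0.6, -1.1]
grip_width: 0.547
```

```bash
python3 - <<'E'
from h import *
plan((.568,-.0435,.1235,-16.5))
E
```

```text
t 32.57 pos [ 0.568  -0.0413  0.1507] jaw -16.3 tilt z-axis [ 1.e-03 -1.e-04 -1.e+00] F [ 0.1 -0.6 -1.1] T [-0.08  0.05  0.02] grip 47.6 q7 -0.16 q1 -0.44
 to (0.568, -0.0435, 0.1235, -16.5) turn [ 0.06 -0.01  0.21] (rows 0.0) | shift oldframe [-2.1  0.6 27.2] | newframe [-2.1  0.6 27.2] rows 0.7
```

Call:
{"op": "step_arm", "data": {
  "rows": [
    [[0,0,0.2],[-2.5,0.5,2],40],
    [[0,0,0],[0,0,4],40],
    [[0,0,0],[0,0,4],40],
    [[0,0,0],[0,0,0],40]
  ]
}}

```text
time: 32.9
position: [0.5681, -0.0443, 0.1402]
tool_rot: [2.517, 1.878, 0.003]
ft_force: [0.2, -0.2, -1.7]
grip_width: 0.545
```

```bash
python3 - <<'E'
from h import *
plan((.568,-.0435,.1235,-16.5))
E
```

```text
t 32.90 pos [ 0.5681 -0.0443  0.1402] jaw -16.5 tilt z-axis [ 2.3e-03  1.0e-04 -1.0e+00] F [ 0.2 -0.2 -1.7] T [-0.15  0.09  0.01] grip 47.4 q7 -0.15 q1 -0.44
 to (0.568, -0.0435, 0.1235, -16.5) turn [ 0.12 -0.04 -0.02] (rows 0.0) | shift oldframe [ 0.7 -0.4 16.7] | newframe [ 0.7 -0.3 16.7] rows 0.4
```

Inside the pocket (bottom 0.084), no contact. Continue down and release.

Call:
{"op": "step_arm", "data": {
  "rows": [
    [[0,0,0],[0.3,-0.3,5],40],
    [[0,0,0],[0,0,5],40],
    [[0,0,0],[0,0,4],40],
    [[0,0,0],[0,0,2],40],
    [[0,0,0],[0,0,1],40],
    [[0,0,0],[0,0,1],40]
  ]
}}

```text
time: 33.4
position: [0.568, -0.044, 0.1216]
tool_rot: [2.517, 1.878, 0.003]
ft_force: [-4.8, 0.5, 12.7]
grip_width: 0.546
```

```bash
python3 - <<'E'
from h import *
plan((.568,-.0435,.123,-16.5))
E
```

```text
t 33.40 pos [ 0.568  -0.044   0.1216] jaw -16.5 tilt z-axis [ 2.1e-03  6.0e-04 -1.0e+00] F [-4.8  0.5 12.7] T [-0.01  1.22  0.  ] grip 47.5 q7 -0.14 q1 -0.43
 to (0.568, -0.0435, 0.123, -16.5) turn [ 0.1  -0.07 -0.03] (rows 0.0) | shift oldframe [ 0.4 -0.2 -1.4] | newframe [ 0.4 -0.2 -1.4] rows 0.0
```

Call:
{"op": "step_arm", "data": {
  "rows": [
    [[0,0,0],[0,0,-1],40],
    [[0,0,0],[0,0,0],62],
    [[0,0,0],[0,0,0],62],
    [[0,0,0],[0,0,0],62],
    [[0,0,0],[0,0,-12],62],
    [[0,0,0],[0,0,-30],62],
    [[0,0,0],[0,0,-38],70],
    [[0,0,0],[0,0,-25],80]
  ]
}}

```text
time: 34.07
position: [0.5642, -0.0439, 0.2274]
tool_rot: [-2.515, -1.876, 0.013]
ft_force: [1.3, -0.0, 0.6]
grip_width: 0.787
```

```bash
python3 - <<'E'
from h import *
plan((.513,.343,.22,-16.5))
E
```

```text
t 34.07 pos [ 0.5642 -0.0439  0.2274] jaw -16.6 tilt z-axis [-0.0091 -0.0012 -1.    ] F [ 1.3 -0.   0.6] T [-0.11 -0.04 -0.03] grip 68.5 q7 -0.19 q1 -0.46
 to (0.513, 0.343, 0.22, -16.5) turn [-0.48  0.22 -0.06] (rows 0.1) | shift oldframe [ 356.3 -159.3    7.4] | newframe [ 356.4 -159.     7.4] rows 9.3
```

Call:
{"op": "step_arm", "data": {
  "rows": [
    [[0,0,0],[20,-9,0],80],
    [[0,0,0],[36,-16,0],80],
    [[0,0,0],[36,-16,0],80],
    [[0,0,0],[36,-16,0],80],
    [[0,0,0],[36,-16,0],80],
    [[0,0,0],[36,-16,0],80],
    [[0,0,0],[36,-16,0],80],
    [[0,0,0],[36,-16,0],80],
    [[0,0,0],[36,-16,0],80],
    [[0,0,0],[24,-11,0],80],
    [[0,0,0],[8,-4,0],80],
    [[0,0,0],[0,0,0],80]
  ]
}}

```text
time: 35.07
position: [0.5231, 0.3377, 0.25]
tool_rot: [2.524, 1.858, 0.033]
ft_force: [0.3, 0.1, -0.3]
grip_width: 0.916
```

```bash
python3 - <<'E'
from h import *
o=snap("k")
plan((.513,.343,.15,-16.5))
for n in o:
  for a,c,mm in tops(cloud(o[n]),.076,.095,(.33,.6,.12,.45),20): print(n,a,ray(o[n],*c,.084)[:2].round(4))
im=cv2.imread("pics/k_scene.png")[200:450,300:680];cv2.imwrite("pics/kc.png",cv2.resize(im,None,fx=2,fy=2))
E
```

```text
t 35.17 pos [0.5244 0.3342 0.25  ] jaw -17.5 tilt z-axis [ 0.0215  0.0053 -0.9998] F [ 0.2 -0.  -0.1] T [-0.16  0.11 -0.05] grip 80.1 q7 -0.87 q1 -0.85
 to (0.513, 0.343, 0.15, -16.5) turn [ 1.09 -0.65 -1.03] (rows 0.2) | shift oldframe [  3.8 -15.4  99.8] | newframe [  5.2 -13.4 100. ] rows 2.4
scene 146 [0.4172 0.341 ]
scene 171 [0.5158 0.3447]
top 255 [0.5108 0.3419]
top 102 [0.4186 0.3274]
top 20 [0.3355 0.1251]
```

View pics/kc.png

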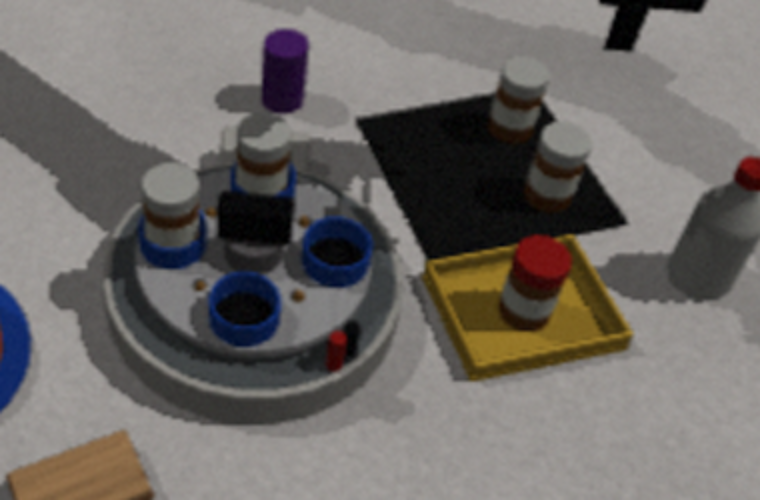

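Call:
{"op": "step_arm", "data": {
  "rows": [
    [[1,-0.6,-1],[5,-14,20],80],
    [[0,0,0],[2,-1,34],80],
    [[0,0,0],[2,-1,30],80],
    [[0,0,0],[1,-1,10],80],
    [[0,0,0],[0,0,0],80]
  ]
}}

```text
time: 35.58
position: [0.517, 0.3372, 0.155]
tool_rot: [2.529, 1.857, 0.006]
ft_force: [-0.7, 0.1, 0.1]
grip_width: 0.921
```

```bash
python3 - <<'E'
from h import *
plan((.513,.3435,.058,-16.5))
E
```

```text
t 35.58 pos [0.517  0.3372 0.155 ] jaw -17.4 tilt z-axis [ 0.0059 -0.0014 -1.    ] F [-0.7  0.1  0.1] T [-0.1   0.13 -0.01] grip 80.1 q7 -0.86 q1 -0.85
 to (0.513, 0.3435, 0.058, -16.5) turn [ 0.34 -0.02 -0.92] (rows 0.1) | shift oldframe [ 4.8 -6.3 97. ] | newframe [ 4.9 -5.6 97. ] rows 2.3
```

Call:
{"op": "step_arm", "data": {
  "rows": [
    [[0.3,0,-0.9],[6,-6,15],80],
    [[0,0,0],[1.5,-1,28],80],
    [[0,0,0],[1,-1,28],75],
    [[0,0,0],[0,-1,16],70],
    [[0,0,0],[0,0,0],65]
  ]
}}

```text
time: 36.0
position: [0.5156, 0.3467, 0.0691]
tool_rot: [-2.521, -1.874, -0.014]
ft_force: [0.2, -0.4, -0.9]
grip_width: 0.798
```

```bash
python3 - <<'E'
from h import *
plan((.513,.3435,.058,-16.5))
E
```

```text
t 36.00 pos [0.5156 0.3467 0.0691] jaw -16.7 tilt z-axis [ 0.0072  0.0054 -1.    ] F [ 0.2 -0.4 -0.9] T [-0.1   0.12  0.03] grip 69.5 q7 -0.84 q1 -0.85
 to (0.513, 0.3435, 0.058, -16.5) turn [ 0.31 -0.41 -0.25] (rows 0.1) | shift oldframe [-3.9 -1.6 11.1] | newframe [-3.8 -1.6 11.1] rows 0.3
```

Call:
{"op": "step_arm", "data": {
  "rows": [
    [[0.3,-0.4,-0.2],[-4.5,-2,7],60],
    [[0,0,0],[-0.5,-0.5,4],40],
    [[0,0,0],[0,0,0],40],
    [[0,0,0],[0,0,0],40],
    [[0,0,0],[0,0,0],40],
    [[0,0,0],[0,0,0],40],
    [[0,0,0],[0,0,0],40]
  ]
}}

```text
time: 36.58
position: [0.5145, 0.344, 0.0629]
tool_rot: [-2.517, -1.878, -0.011]
ft_force: [-0.4, -0.2, -1.3]
grip_width: 0.548
```

```bash
python3 - <<'E'
from h import *
plan((.657,.005,.22,-16.5))
E
```

```text
t 36.58 pos [0.5145 0.344  0.0629] jaw -16.5 tilt z-axis [ 0.0052  0.005  -1.    ] F [-0.4 -0.2 -1.3] T [-0.08  0.06 -0.02] grip 47.7 q7 -0.83 q1 -0.84
 to (0.657, 0.005, 0.22, -16.5) turn [ 0.21 -0.36 -0.03] (rows 0.1) | shift oldframe [-283.4  233.6 -158. ] | newframe [-284.5  232.9 -157.1] rows 8.1
```

Call:
{"op": "step_arm", "data": {
  "rows": [
    [[0,0,0],[0,0,-15],40],
    [[0,0,0],[0,0,-35],40],
    [[0,0,0],[0,0,-38],40],
    [[0,0,0],[0,0,-38],40],
    [[0,0,0],[-8,7,-22],40],
    [[0,0,0],[-26,22,-4],40],
    [[0,0,0],[-30,25,0],40],
    [[0,0,0],[-30,25,0],40],
    [[0,0,0],[-30,25,0],40],
    [[0,0,0],[-30,25,0],40],
    [[0,0,0],[-30,25,0],40],
    [[0,0,0],[-30,25,0],40]
  ]
}}

```text
time: 37.58
position: [0.627, 0.0938, 0.2252]
tool_rot: [-2.489, -1.909, -0.028]
ft_force: [0.7, 0.3, -0.8]
grip_width: 0.543
```

```bash
python3 - <<'E'
from h import *
plan((.657,.0045,.21,-16.5))
E
```

```text
t 37.58 pos [0.627  0.0938 0.2252] jaw -15.0 tilt z-axis [ 0.011   0.0146 -0.9998] F [ 0.7  0.3 -0.8] T [-0.08  0.06 -0.07] grip 47.3 q7 -0.35 q1 -0.53
 to (0.657, 0.0045, 0.21, -16.5) turn [ 0.38 -0.98  1.48] (rows 0.2) | shift oldframe [-78.7  52.   14.3] | newframe [-77.1  54.1  15.2] rows 2.1
```

Call:
{"op": "step_arm", "data": {
  "rows": [
    [[0.4,-0.8,1],[-28,20,2],40],
    [[0,0,0.4],[-24,17,5],40],
    [[0,0,0],[-12,9,10],40],
    [[0,0,0],[-4,2,12],40],
    [[0,0,0],[0,0,10],40],
    [[0,0,0],[0,0,0],40]
  ]
}}

```text
time: 38.08
position: [0.6587, -0.0039, 0.1862]
tool_rot: [2.527, 1.853, 0.004]
ft_force: [-0.6, 0.4, -1.9]
grip_width: 0.548
```

```bash
python3 - <<'E'
from h import *
plan((.657,.005,.16,-16.5))
E
```

```text
t 38.08 pos [ 0.6587 -0.0039  0.1862] jaw -17.5 tilt z-axis [ 0.0067 -0.0045 -1.    ] F [-0.6  0.4 -1.9] T [-0.01  0.19 -0.02] grip 47.7 q7 -0.22 q1 -0.40
 to (0.657, 0.005, 0.16, -16.5) turn [ 0.44  0.13 -1.  ] (rows 0.1) | shift oldframe [ 8.  -4.4 26.2] | newframe [ 8.  -4.1 26.2] rows 0.6
```

Call:
{"op": "step_arm", "data": {
  "rows": [
    [[0.4,0,-1],[8,-4,5],40],
    [[0,0,0],[0,0,10],40],
    [[0,0,0],[0,-0.5,5],40],
    [[0,0,0],[0,0,0],40]
  ]
}}

```text
time: 38.42
position: [0.6553, 0.0144, 0.1637]
tool_rot: [-2.504, -1.892, 0.001]
ft_force: [-0.7, 0.2, -1.8]
grip_width: 0.546
```

```bash
python3 - <<'E'
from h import *
plan((.657,.005,.155,-16.5))
E
```

```text
t 38.42 pos [0.6553 0.0144 0.1637] jaw -15.8 tilt z-axis [-0.0024  0.0021 -1.    ] F [-0.7  0.2 -1.8] T [-0.1   0.08  0.03] grip 47.5 q7 -0.21 q1 -0.41
 to (0.657, 0.005, 0.155, -16.5) turn [-0.17 -0.08  0.66] (rows 0.1) | shift oldframe [-8.6  4.2  8.7] | newframe [-8.5  4.3  8.7] rows 0.2
```

Call:
{"op": "step_arm", "data": {
  "rows": [
    [[0,0,0.5],[-6,3,0],40],
    [[0,0,0],[-1,0.5,0],40],
    [[0,0,0],[0,0,2],40],
    [[0,0,0],[0,0,0],40]
  ]
}}

```text
time: 38.75
position: [0.6569, 0.0091, 0.1619]
tool_rot: [-2.508, -1.886, -0.0]
ft_force: [-0.6, -0.7, -1.2]
grip_width: 0.552
```

```bash
python3 - <<'E'
from h import *
plan((.657,.005,.155,-16.5))
E
```

```text
t 38.75 pos [0.6569 0.0091 0.1619] jaw -16.1 tilt z-axis [-0.0019  0.003  -1.    ] F [-0.6 -0.7 -1.2] T [-0.14  0.08  0.04] grip 48.0 q7 -0.20 q1 -0.41
 to (0.657, 0.005, 0.155, -16.5) turn [-0.15 -0.13  0.37] (rows 0.1) | shift oldframe [-3.9  1.2  6.9] | newframe [-3.9  1.2  6.9] rows 0.2
```

Call:
{"op": "step_arm", "data": {
  "rows": [
    [[-0.1,-0.1,0.3],[-3.5,1,2],40],
    [[0,0,0],[-0.3,0,3],40],
    [[0,0,0],[0,0,2],40],
    [[0,0,0],[0,0,0],40]
  ]
}}

```text
time: 39.08
position: [0.6575, 0.0037, 0.1553]
tool_rot: [2.518, 1.878, 0.002]
ft_force: [-1.0, -0.4, -1.8]
grip_width: 0.547
```

```bash
python3 - <<'E'
from h import *
plan((.657,.005,.145,-16.5))
E
```

```text
t 39.08 pos [0.6575 0.0037 0.1553] jaw -16.6 tilt z-axis [ 1.4e-03  4.0e-04 -1.0e+00] F [-1.  -0.4 -1.8] T [-0.11  0.04  0.01] grip 47.6 q7 -0.20 q1 -0.40
 to (0.657, 0.005, 0.145, -16.5) turn [ 0.07 -0.04 -0.05] (rows 0.0) | shift oldframe [ 1.1 -0.8 10.3] | newframe [ 1.1 -0.8 10.3] rows 0.2
```

Call:
{"op": "step_arm", "data": {
  "rows": [
    [[0,0,0],[0.9,-0.7,3],40],
    [[0,0,0],[0,0,4],40],
    [[0,0,0],[0,0,3],40],
    [[0,0,0],[0,0,0],40]
  ]
}}

```text
time: 39.42
position: [0.6569, 0.0049, 0.1441]
tool_rot: [2.518, 1.878, 0.002]
ft_force: [-0.7, -1.3, -1.4]
grip_width: 0.547
```

```bash
python3 - <<'E'
from h import *
plan((.657,.005,.126,-16.5))
E
```

```text
t 39.42 pos [0.6569 0.0049 0.1441] jaw -16.6 tilt z-axis [ 1.2e-03  6.0e-04 -1.0e+00] F [-0.7 -1.3 -1.4] T [-0.08  0.12 -0.  ] grip 47.6 q7 -0.20 q1 -0.40
 to (0.657, 0.005, 0.126, -16.5) turn [ 0.06 -0.05 -0.06] (rows 0.0) | shift oldframe [ 0.1 -0.  18.1] | newframe [ 0.1  0.  18.1] rows 0.4
```

In the pocket without contact (bottom ≈ 0.085).

Call:
{"op": "step_arm", "data": {
  "rows": [
    [[0,0,0],[0,0,5],40],
    [[0,0,0],[0,0,5],40],
    [[0,0,0],[0,0,4],40],
    [[0,0,0],[0,0,2],40],
    [[0,0,0],[0,0,1],40]
  ]
}}

```text
time: 39.83
position: [0.6568, 0.0051, 0.1249]
tool_rot: [-2.518, -1.879, -0.001]
ft_force: [0.4, 0.4, -1.7]
grip_width: 0.543
```

```bash
python3 - <<'E'
from h import *
plan((.657,.005,.126,-16.5))
E
```

```text
t 39.83 pos [0.6568 0.0051 0.1249] jaw -16.5 tilt z-axis [ 7.e-04  6.e-04 -1.e+00] F [ 0.4  0.4 -1.7] T [-0.1   0.03 -0.03] grip 47.3 q7 -0.19 q1 -0.40
 to (0.657, 0.005, 0.126, -16.5) turn [ 0.03 -0.04 -0.04] (rows 0.0) | shift oldframe [-0.1  0.2 -1.1] | newframe [-0.1  0.2 -1.1] rows 0.0
```

Call:
{"op": "step_arm", "data": {
  "rows": [
    [[0,0,0],[0,0,1],40],
    [[0,0,0],[0,0,1],40],
    [[0,0,0],[0,0,0.5],40]
  ]
}}

```text
time: 40.08
position: [0.657, 0.0052, 0.1236]
tool_rot: [-2.518, -1.879, -0.002]
ft_force: [-0.3, -1.0, -0.0]
grip_width: 0.545
```

```bash
python3 - <<'E'
from h import *
plan((.657,.005,.126,-16.5))
E
```

```text
t 40.08 pos [0.657  0.0052 0.1236] jaw -16.5 tilt z-axis [ 9.0e-04  1.1e-03 -1.0e+00] F [-0.3 -1.  -0. ] T [-0.05  0.16 -0.01] grip 47.4 q7 -0.19 q1 -0.40
 to (0.657, 0.005, 0.126, -16.5) turn [ 0.03 -0.08 -0.04] (rows 0.0) | shift oldframe [-0.2  0.1 -2.4] | newframe [-0.2  0.1 -2.4] rows 0.1
```

Grounded. Release and rise.

Call:
{"op": "step_arm", "data": {
  "rows": [
    [[0,0,0],[0,0,0.5],40],
    [[0,0,0],[0,0,0],60],
    [[0,0,0],[0,0,0],60],
    [[0,0,0],[0,0,0],60],
    [[0,0,0],[0,0,-12],60],
    [[0,0,0],[0,0,-30],60],
    [[0,0,0],[0,0,-38],70],
    [[0,0,0],[0,0,-25],80]
  ]
}}

```text
time: 40.75
position: [0.6535, 0.0051, 0.2267]
tool_rot: [-2.514, -1.875, 0.014]
ft_force: [1.5, -0.1, 0.8]
grip_width: 0.766
```

```bash
python3 - <<'E'
from h import *
plan((.415,.34,.22,-16.5))
E
```

```text
t 40.75 pos [0.6535 0.0051 0.2267] jaw -16.6 tilt z-axis [-1.030e-02 -8.000e-04 -9.999e-01] F [ 1.5 -0.1  0.8] T [-0.19 -0.02 -0.04] grip 66.7 q7 -0.22 q1 -0.41
 to (0.415, 0.34, 0.22, -16.5) turn [-0.55  0.21 -0.07] (rows 0.1) | shift oldframe [ 253.1 -324.     8.9] | newframe [ 253.4 -323.8    6.7] rows 8.0
```

Call:
{"op": "step_arm", "data": {
  "rows": [
    [[0,0,0],[15,-20,0],80],
    [[0,0,0],[25,-32,0],80],
    [[0,0,0],[25,-32,0],80],
    [[0,0,0],[25,-32,0],80],
    [[0,0,0],[25,-32,0],80],
    [[0,0,0],[25,-32,0],80],
    [[0,0,0],[25,-32,0],80],
    [[0,0,0],[25,-32,0],80],
    [[0,0,0],[25,-32,0],80],
    [[0,0,0],[18,-22,0],80],
    [[0,0,0],[8,-10,0],80],
    [[0,0,0],[0,0,0],80]
  ]
}}

```text
time: 41.75
position: [0.4279, 0.3338, 0.2478]
tool_rot: [2.521, 1.86, 0.037]
ft_force: [0.2, -0.5, 0.5]
grip_width: 0.913
```

```bash
python3 - <<'E'
from h import *
o=snap("l")
plan((.415,.34,.14,-16.5))
for n in o:
  for a,c,mm in tops(cloud(o[n]),.076,.095,(.33,.6,.12,.45),20): print(n,a,ray(o[n],*c,.084)[:2].round(4))
im=cv2.imread("pics/l_scene.png")[200:450,300:680];cv2.imwrite("pics/lc.png",cv2.resize(im,None,fx=2,fy=2))
E
```

```text
t 41.85 pos [0.4306 0.3305 0.2477] jaw -17.4 tilt z-axis [ 0.0253  0.0059 -0.9997] F [ 0.1 -1.9 -0.1] T [-0.12  0.09 -0.01] grip 80.0 q7 -1.01 q1 -0.91
 to (0.415, 0.34, 0.14, -16.5) turn [ 1.29 -0.75 -0.94] (rows 0.2) | shift oldframe [  3.  -20.1 107.3] | newframe [  4.7 -17.6 107.7] rows 2.6
scene 21 [0.3438 0.1249]
scene 143 [0.417  0.3414]
top 262 [0.4123 0.3383]
```

View pics/lc.png

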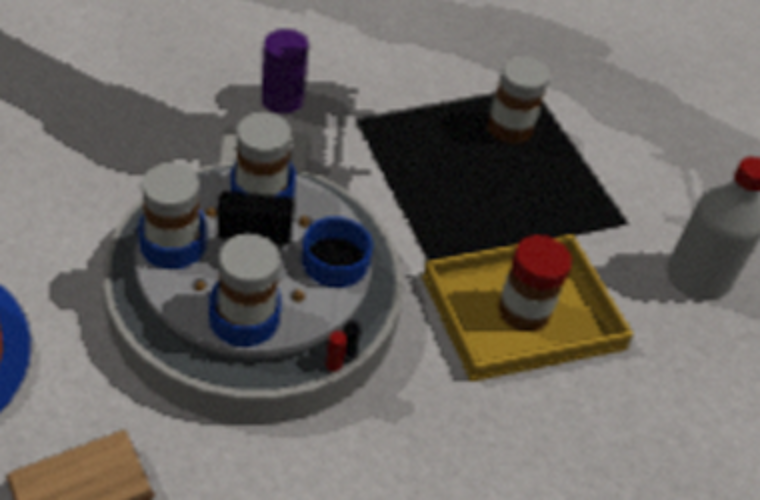

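Call:
{"op": "step_arm", "data": {
  "rows": [
    [[1.2,-0.7,-0.9],[5,-17,20],80],
    [[0,0,0],[2,-2,34],80],
    [[0,0,0],[2,-1,30],80],
    [[0,0,0],[1,-1,12],80],
    [[0,0,0],[0,0,0],80]
  ]
}}

```text
time: 42.27
position: [0.4204, 0.3397, 0.1484]
tool_rot: [2.53, 1.86, 0.006]
ft_force: [0.3, -0.4, -0.2]
grip_width: 0.918
```

```bash
python3 - <<'E'
from h import *
plan((.4145,.3398,.058,-16.5))
E
```

```text
t 42.27 pos [0.4204 0.3397 0.1484] jaw -17.4 tilt z-axis [ 4.4e-03  8.0e-04 -1.0e+00] F [ 0.3 -0.4 -0.2] T [-0.18  0.09 -0.01] grip 79.9 q7 -1.01 q1 -0.91
 to (0.4145, 0.3398, 0.058, -16.5) turn [ 0.23 -0.12 -0.86] (rows 0.1) | shift oldframe [-1.9 -6.  90.4] | newframe [-1.6 -5.7 90.4] rows 2.2
```

Call:
{"op": "step_arm", "data": {
  "rows": [
    [[0.2,-0.1,-0.9],[-1.5,-6,15],80],
    [[0,0,0],[0,-1,27],80],
    [[0,0,0],[0,-1,26],75],
    [[0,0,0],[0,-1,14],70],
    [[0,0,0],[0,0,0],65]
  ]
}}

```text
time: 42.68
position: [0.4169, 0.3345, 0.0644]
tool_rot: [2.527, 1.864, 0.001]
ft_force: [-0.6, 0.3, -0.0]
grip_width: 0.804
```

```bash
python3 - <<'E'
from h import *
plan((.4145,.3398,.058,-16.5))
E
```

```text
t 42.68 pos [0.4169 0.3345 0.0644] jaw -17.2 tilt z-axis [ 0.0017 -0.0012 -1.    ] F [-0.6  0.3 -0. ] T [-0.1   0.1  -0.07] grip 70.0 q7 -0.99 q1 -0.90
 to (0.4145, 0.3398, 0.058, -16.5) turn [ 0.12  0.04 -0.67] (rows 0.1) | shift oldframe [ 4.3 -3.9  6.4] | newframe [ 4.4 -3.8  6.4] rows 0.2
```

Call:
{"op": "step_arm", "data": {
  "rows": [
    [[0.1,0,-0.6],[4.5,-3.8,4],66],
    [[0,0,0],[0.5,-0.5,3],60],
    [[0,0,0],[0,0,0],58]
  ]
}}

```text
time: 42.93
position: [0.4168, 0.3396, 0.0589]
tool_rot: [2.521, 1.873, 0.002]
ft_force: [0.5, 0.1, 0.5]
grip_width: 0.703
```

```bash
python3 - <<'E'
from h import *
plan((.4145,.3398,.058,-16.5))
E
```

```text
t 42.93 pos [0.4168 0.3396 0.0589] jaw -16.8 tilt z-axis [ 1.5e-03 -3.0e-04 -1.0e+00] F [0.5 0.1 0.5] T [-0.14  0.03 -0.  ] grip 61.2 q7 -0.98 q1 -0.91
 to (0.4145, 0.3398, 0.058, -16.5) turn [ 0.08 -0.01 -0.28] (rows 0.0) | shift oldframe [-0.4 -2.3  0.9] | newframe [-0.4 -2.3  0.9] rows 0.1
```

Call:
{"op": "step_arm", "data": {
  "rows": [
    [[0,0,-0.3],[-0.4,-1.5,1],40],
    [[0,0,0],[0,0,0],40],
    [[0,0,0],[0,0,0],40],
    [[0,0,0],[0,0,0],40],
    [[0,0,0],[0,0,0],40],
    [[0,0,0],[0,0,0],40]
  ]
}}

```text
time: 43.43
position: [0.4166, 0.3416, 0.0614]
tool_rot: [-2.516, -1.881, -0.01]
ft_force: [0.5, -0.1, -0.9]
grip_width: 0.546
```

```bash
python3 - <<'E'
from h import *
plan((.6085,.094,.22,-16.5))
E
```

```text
t 43.43 pos [0.4166 0.3416 0.0614] jaw -16.4 tilt z-axis [ 0.0051  0.0042 -1.    ] F [ 0.5 -0.1 -0.9] T [-0.14  0.08  0.  ] grip 47.5 q7 -0.98 q1 -0.91
 to (0.6085, 0.094, 0.22, -16.5) turn [ 0.21 -0.31  0.09] (rows 0.0) | shift oldframe [-182.4  254.6 -158.7] | newframe [-182.9  254.3 -158.6] rows 5.9
```

Call:
{"op": "step_arm", "data": {
  "rows": [
    [[0,0,0],[0,0,-15],40],
    [[0,0,0],[0,0,-35],40],
    [[0,0,0],[0,0,-38],40],
    [[0,0,0],[0,0,-38],40],
    [[0,0,0],[-6,8,-22],40],
    [[0,0,0],[-20,28,-4],40],
    [[0,0,0],[-22,31,0],40],
    [[0,0,0],[-22,31,0],40],
    [[0,0,0],[-22,31,0],40],
    [[0,0,0],[-22,31,0],40],
    [[0,0,0],[-22,31,0],40],
    [[0,0,0],[-18,26,0],40]
  ]
}}

```text
time: 44.43
position: [0.5825, 0.1332, 0.2209]
tool_rot: [-2.495, -1.908, -0.012]
ft_force: [0.6, -0.6, -0.4]
grip_width: 0.544
```

```bash
python3 - <<'E'
from h import *
plan((.6087,.0945,.2,-16.5))
E
```

```text
t 44.43 pos [0.5825 0.1332 0.2209] jaw -15.2 tilt z-axis [ 0.0056  0.0058 -1.    ] F [ 0.6 -0.6 -0.4] T [-0.09 -0.    0.01] grip 47.4 q7 -0.46 q1 -0.62
 to (0.6087, 0.0945, 0.2, -16.5) turn [ 0.22 -0.4   1.31] (rows 0.2) | shift oldframe [-30.6  35.3  20.8] | newframe [-29.7  36.1  20.9] rows 0.9
```

Call:
{"op": "step_arm", "data": {
  "rows": [
    [[0.2,-0.4,1.2],[-12,14,2],40],
    [[0,0,0],[-7,8,8],40],
    [[0,0,0],[-3,3,12],40],
    [[0,0,0],[0,0,10],40],
    [[0,0,0],[0,0,4],40],
    [[0,0,0],[0,0,0],40]
  ]
}}

```text
time: 44.93
position: [0.6017, 0.0986, 0.1789]
tool_rot: [2.525, 1.869, -0.008]
ft_force: [0.3, -0.1, -1.2]
grip_width: 0.548
```

```bash
python3 - <<'E'
from h import *
plan((.6087,.0945,.16,-16.5))
E
```

```text
t 44.93 pos [0.6017 0.0986 0.1789] jaw -17.0 tilt z-axis [-0.0036 -0.0035 -1.    ] F [ 0.3 -0.1 -1.2] T [-0.06  0.08 -0.  ] grip 47.6 q7 -0.41 q1 -0.57
 to (0.6087, 0.0945, 0.16, -16.5) turn [-0.14  0.25 -0.49] (rows 0.1) | shift oldframe [-1.8  7.9 18.9] | newframe [-1.9  7.9 18.9] rows 0.5
```

Call:
{"op": "step_arm", "data": {
  "rows": [
    [[-0.1,0.2,-0.5],[-1.5,6.5,3],40],
    [[0,0,0],[0,0.5,8],40],
    [[0,0,0],[0,0,5],40],
    [[0,0,0],[0,0,0],40]
  ]
}}

```text
time: 45.27
position: [0.6061, 0.1013, 0.1606]
tool_rot: [-2.505, -1.89, 0.001]
ft_force: [-0.3, 0.2, -1.1]
grip_width: 0.55
```

```bash
python3 - <<'E'
from h import *
plan((.6087,.0945,.152,-16.5))
E
```

```text
t 45.27 pos [0.6061 0.1013 0.1606] jaw -15.9 tilt z-axis [-0.0029  0.0025 -1.    ] F [-0.3  0.2 -1.1] T [-0.12  0.05 -0.03] grip 47.8 q7 -0.38 q1 -0.56
 to (0.6087, 0.0945, 0.152, -16.5) turn [-0.2  -0.09  0.59] (rows 0.1) | shift oldframe [-5.9  4.4  8.6] | newframe [-5.8  4.4  8.6] rows 0.2
```

Call:
{"op": "step_arm", "data": {
  "rows": [
    [[-0.2,-0.1,0.5],[-5,4,0],40],
    [[0,0,0],[-0.5,0,1],40],
    [[0,0,0],[0,0,2],40],
    [[0,0,0],[0,0,0],40]
  ]
}}

```text
time: 45.6
position: [0.6088, 0.0952, 0.1578]
tool_rot: [2.515, 1.882, 0.001]
ft_force: [-1.0, -0.3, -1.7]
grip_width: 0.544
```

```bash
python3 - <<'E'
from h import *
plan((.6087,.0945,.15,-16.5))
E
```

```text
t 45.60 pos [0.6088 0.0952 0.1578] jaw -16.4 tilt z-axis [ 0.001  0.    -1.   ] F [-1.  -0.3 -1.7] T [-0.09  0.07  0.03] grip 47.4 q7 -0.38 q1 -0.55
 to (0.6087, 0.0945, 0.15, -16.5) turn [ 0.06 -0.02  0.1 ] (rows 0.0) | shift oldframe [-0.7  0.1  7.8] | newframe [-0.7  0.1  7.8] rows 0.2
```

Call:
{"op": "step_arm", "data": {
  "rows": [
    [[0,0,0.1],[-0.7,0,3],40],
    [[0,0,0],[0,0,4],40],
    [[0,0,0],[0,0,4],40],
    [[0,0,0],[0,0,2],40],
    [[0,0,0],[0,0,0],40]
  ]
}}

```text
time: 46.02
position: [0.609, 0.0942, 0.1441]
tool_rot: [2.517, 1.878, 0.003]
ft_force: [0.5, 0.3, -1.4]
grip_width: 0.544
```

```bash
python3 - <<'E'
from h import *
plan((.6087,.0945,.1245,-16.5))
E
```

```text
t 46.02 pos [0.609  0.0942 0.1441] jaw -16.5 tilt z-axis [ 2.3e-03  5.0e-04 -1.0e+00] F [ 0.5  0.3 -1.4] T [-0.11  0.09  0.01] grip 47.4 q7 -0.38 q1 -0.55
 to (0.6087, 0.0945, 0.1245, -16.5) turn [ 0.12 -0.07 -0.04] (rows 0.0) | shift oldframe [ 0.2 -0.4 19.6] | newframe [ 0.2 -0.4 19.6] rows 0.5
```

Call:
{"op": "step_arm", "data": {
  "rows": [
    [[0,0,0],[0,-0.3,5],40],
    [[0,0,0],[0,0,6],40],
    [[0,0,0],[0,0,5],40],
    [[0,0,0],[0,0,2],40],
    [[0,0,0],[0,0,1],40]
  ]
}}

```text
time: 46.43
position: [0.6086, 0.0945, 0.1231]
tool_rot: [2.517, 1.879, 0.003]
ft_force: [-3.0, -0.4, 11.2]
grip_width: 0.543
```

```bash
python3 - <<'E'
from h import *
plan((.6087,.0945,.1245,-16.5))
E
```

```text
t 46.43 pos [0.6086 0.0945 0.1231] jaw -16.5 tilt z-axis [ 2.1e-03  6.0e-04 -1.0e+00] F [-3.  -0.4 11.2] T [-0.09  0.57 -0.01] grip 47.2 q7 -0.37 q1 -0.55
 to (0.6087, 0.0945, 0.1245, -16.5) turn [ 0.1  -0.07 -0.03] (rows 0.0) | shift oldframe [ 0.   0.1 -1.4] | newframe [-0.   0.1 -1.4] rows 0.0
```

Call:
{"op": "step_arm", "data": {
  "rows": [
    [[0,0,0],[0,0,-1],40],
    [[0,0,0],[0,0,0],60],
    [[0,0,0],[0,0,0],60],
    [[0,0,0],[0,0,0],60],
    [[0,0,0],[0,0,-12],60],
    [[0,0,0],[0,0,-30],60],
    [[0,0,0],[0,0,-38],40],
    [[0,0,0],[0,0,-25],0],
    [[0,0,0],[0,0,-5],0]
  ]
}}

```text
time: 47.18
position: [0.6073, 0.094, 0.2398]
tool_rot: [2.518, 1.878, -0.002]
ft_force: [0.5, -0.0, 0.1]
grip_width: 0.544
```

```bash
python3 - <<'E'
from h import *
plan((.441,.0665,.22,-16.5))
d=dict(np.load("g_top.npz"));X=cloud(d)
hsv=cv2.cvtColor(d["frame"],cv2.COLOR_RGB2HSV);H,S=hsv[...,0],hsv[...,1]
for nm in("g_top","e_top","e_scene"):
    d=dict(np.load(nm+".npz"));X=cloud(d);hsv=cv2.cvtColor(d["frame"],cv2.COLOR_RGB2HSV);H,S=hsv[...,0],hsv[...,1]
    for a,c,mm in blobs((H>45)&(H<85)&(S>110),20):
        P=X[mm];print(nm,a,"z",np.nanpercentile(P[:,2],[5,50,95]).round(4),ray(d,*c,np.nanmedian(P[:,2]))[:2].round(4),circ(d,mm,np.nanmedian(P[:,2])))
E
```

```text
t 47.18 pos [0.6073 0.094  0.2398] jaw -16.6 tilt z-axis [-9.e-04 -8.e-04 -1.e+00] F [ 0.5 -0.   0.1] T [-0.12  0.06  0.06] grip 47.3 q7 -0.40 q1 -0.56
 to (0.441, 0.0665, 0.22, -16.5) turn [-0.03  0.06 -0.06] (rows 0.0) | shift oldframe [ -73.7 -151.6   20. ] | newframe [ -73.6 -151.7   19.8] rows 4.0
g_top 101 z [0.0495 0.0596 0.0662] [0.439  0.0652] ((0.4393, 0.0651), 0.0162)
e_top 95 z [0.0494 0.0601 0.0644] [0.4387 0.065 ] ((0.4385, 0.0651), 0.0152)
e_scene 187 z [0.0428 0.0972 0.1282] [-0.6     0.3477] ((-0.6121, 0.331), 0.1413)
e_scene 66 z [0.0505 0.0586 0.0618] [0.4467 0.0663] ((0.4463, 0.0654), 0.0177)
```

```bash
python3 - <<'E'
from h import *
o=snap("m")
print(status.get_state()["grip_width"]*87)
im=cv2.imread("pics/m_scene.png")[150:450,300:680];cv2.imwrite("pics/mc.png",cv2.resize(im,None,fx=2,fy=2))
E
```

```text
39.78616087613799
```

View pics/mc.png

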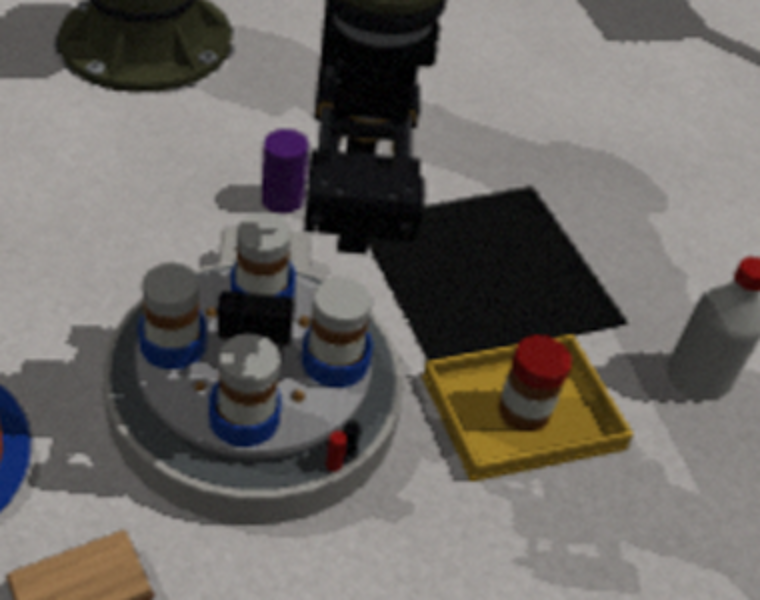

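```bash
python3 - <<'E'
from h import *
rows(.4405,.0665,.2,74.5)
E
```

```text
t 47.28 n 14 dist 172.3 F [ 0.2 -0.7 -0.2] T [-0.07  0.11 -0.05] grip 39.8
[[-0.0, 0.0, 6.4], [-5.2, -10.8, 2.7]]
[[-0.0, 0.0, 6.4], [-6.4, -10.2, 2.7]]
[[-0.0, 0.0, 6.4], [-7.5, -9.4, 2.7]]
[[-0.0, 0.0, 6.4], [-8.5, -8.5, 2.7]]
[[-0.0, 0.0, 6.4], [-9.4, -7.5, 2.7]]
[[-0.0, 0.0, 6.4], [-10.2, -6.4, 2.7]]
[[-0.0, 0.0, 6.4], [-10.8, -5.3, 2.7]]
[[-0.0, 0.0, 6.4], [-11.3, -4.0, 2.7]]
[[-0.0, 0.0, 6.4], [-11.7, -2.8, 2.7]]
[[-0.0, 0.0, 6.4], [-11.9, -1.4, 2.7]]
[[-0.0, 0.0, 6.4], [-12.0, -0.1, 2.7]]
[[-0.0, 0.0, 6.4], [-12.0, 1.2, 2.7]]
[[-0.0, 0.0, 6.4], [-11.8, 2.5, 2.6]]
[[-0.0, 0.0, 6.4], [-11.4, 3.8, 2.6]]
```

Call:
{"op": "step_arm", "data": {
  "rows": [
    [[0,0,0],[-12,-25,0],0],
    [[0,0,0],[-18,-37,0],0],
    [[0,0,0],[-18,-37,0],0],
    [[0,0,0],[-14,-30,0],0],
    [[0,0,0],[-7,-15,0],0],
    [[0,0,-4],[0,0,0],0],
    [[0,0,-7],[0,0,0],0],
    [[0,0,-7],[0,0,0],0],
    [[0,0,-7],[0,0,0],0],
    [[0,0,-7],[0,0,0],0],
    [[0,0,-7],[0,0,0],0],
    [[0,0,-7],[0,0,0],0]
  ]
}}

```text
time: 48.28
position: [0.4292, 0.066, 0.2163]
tool_rot: [-1.542, -2.711, 0.043]
ft_force: [-0.2, 0.1, -0.7]
grip_width: 0.004
```

```bash
python3 - <<'E'
from h import *
rows(.4405,.0665,.2,74.5)
plan((.4405,.0665,.2,74.5))
E
```

```text
t 48.28 n 7 dist 19.8 F [-0.2  0.1 -0.7] T [-0.06 -0.02  0.01] grip 0.4
[[-0.3, -0.2, -6.2], [-0.8, 1.5, 2.3]]
[[-0.3, -0.2, -6.2], [-0.9, 1.4, 2.3]]
[[-0.3, -0.2, -6.2], [-1.1, 1.3, 2.3]]
[[-0.3, -0.2, -6.2], [-1.2, 1.1, 2.3]]
[[-0.3, -0.2, -6.2], [-1.3, 1.0, 2.3]]
[[-0.3, -0.2, -6.2], [-1.4, 0.8, 2.3]]
[[-0.3, -0.2, -6.2], [-1.5, 0.7, 2.3]]
t 48.28 pos [0.4292 0.066  0.2163] jaw 30.8 tilt z-axis [-0.033  -0.0132 -0.9994] F [-0.2  0.1 -0.7] T [-0.06 -0.02  0.01] grip 0.4 q7 0.26 q1 -0.70
 to (0.4405, 0.0665, 0.2, 74.5) turn [ -1.79  -1.07 -43.74] (rows 6.1) | shift oldframe [-5.4 10.5 15.9] | newframe [-10.7   3.5  16.3] rows 0.4
```

Call:
{"op": "step_arm", "data": {
  "rows": [
    [[-0.4,-0.2,-6.5],[-0.8,1.5,2],0],
    [[-0.4,-0.2,-6.5],[-1,1.4,2],0],
    [[-0.3,-0.2,-6.5],[-1,1.3,2],0],
    [[-0.3,-0.2,-6.5],[-1.2,1,2],0],
    [[-0.3,-0.2,-6.5],[-1.3,1,2],0],
    [[-0.2,-0.2,-5],[-1.4,0.8,2],0],
    [[0,0,-2],[-1.5,0.7,2],0],
    [[0,0,0],[0,0,0],0]
  ]
}}

```text
time: 48.95
position: [0.4317, 0.0652, 0.1883]
tool_rot: [-0.47, -3.093, 0.018]
ft_force: [-0.2, -0.9, 0.3]
grip_width: 0.003
```

```bash
python3 - <<'E'
from h import *
o=snap("n")
plan((.4405,.0665,.1,74.5))
E
```

```text
t 49.05 pos [0.4318 0.0653 0.1888] jaw 72.6 tilt z-axis [-0.0144 -0.0092 -0.9999] F [ 0.2 -0.6 -0.9] T [0.06 0.01 0.04] grip 0.5 q7 0.99 q1 -0.75
 to (0.4405, 0.0665, 0.1, 74.5) turn [-0.74 -0.64 -1.91] (rows 0.3) | shift oldframe [-8.9  5.  88.6] | newframe [-8.1  3.5 88.8] rows 2.1
```

View pics/n_scene.png

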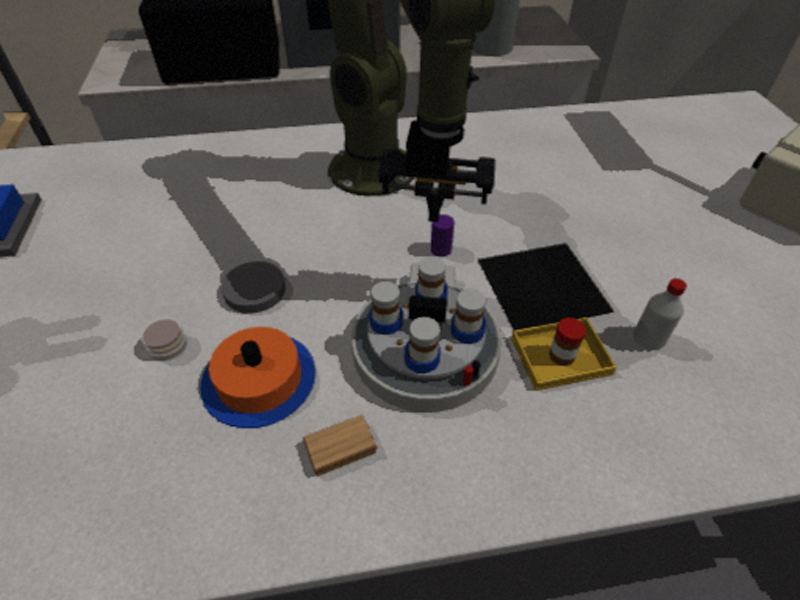

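Call:
{"op": "step_arm", "data": {
  "rows": [
    [[-0.7,-0.6,-1.8],[-8,3.5,10],0],
    [[0,0,0],[0,0,25],0],
    [[0,0,0],[0,0,25],0],
    [[0,0,0],[0,0,12],0],
    [[0,0,0],[0,0,0],0]
  ]
}}

```text
time: 49.47
position: [0.4408, 0.0667, 0.1141]
tool_rot: [0.433, 3.11, 0.002]
ft_force: [-1.4, 0.8, -0.5]
grip_width: 0.005
```

```bash
python3 - <<'E'
from h import *
plan((.440,.066,.075,74.5))
E
```

```text
t 49.47 pos [0.4408 0.0667 0.1141] jaw 74.2 tilt z-axis [ 0.0017  0.001  -1.    ] F [-1.4  0.8 -0.5] T [-0.08  0.03  0.05] grip 0.5 q7 1.07 q1 -0.75
 to (0.44, 0.066, 0.075, 74.5) turn [ 0.08  0.08 -0.35] (rows 0.0) | shift oldframe [ 0.7 -0.9 39.1] | newframe [ 0.6 -0.9 39.1] rows 0.9
```

Call:
{"op": "step_arm", "data": {
  "rows": [
    [[0,0,0],[0.5,-0.5,12],0],
    [[0,0,0],[0,0,15],0],
    [[0,0,0],[0,0,8],0],
    [[0,0,0],[0,0,0],0]
  ]
}}

```text
time: 49.8
position: [0.4404, 0.0665, 0.079]
tool_rot: [0.438, 3.109, 0.002]
ft_force: [-0.0, 0.2, -0.1]
grip_width: 0.005
```

```bash
python3 - <<'E'
from h import *
plan((.440,.066,.062,74.5))
E
```

```text
t 49.80 pos [0.4404 0.0665 0.079 ] jaw 74.0 tilt z-axis [ 0.0018  0.0011 -1.    ] F [-0.   0.2 -0.1] T [0.01 0.02 0.01] grip 0.4 q7 1.09 q1 -0.74
 to (0.44, 0.066, 0.062, 74.5) turn [ 0.09  0.08 -0.54] (rows 0.1) | shift oldframe [ 0.3 -0.7 17. ] | newframe [ 0.3 -0.6 17. ] rows 0.4
```

Tips at about 0.071; press gently.

Call:
{"op": "step_arm", "data": {
  "rows": [
    [[0,0,0],[0,0,4],0],
    [[0,0,0],[0,0,4],0],
    [[0,0,0],[0,0,3],0],
    [[0,0,0],[0,0,2],0]
  ]
}}

```text
time: 50.13
position: [0.4423, 0.0672, 0.0678]
tool_rot: [0.439, 3.106, 0.005]
ft_force: [-0.3, -0.2, 1.6]
grip_width: 0.002
```

Call:
{"op": "step_arm", "data": {
  "rows": [
    [[0,0,0],[0,0,2],0],
    [[0,0,0],[0,0,2],0]
  ]
}}

```text
time: 50.3
position: [0.4423, 0.0672, 0.0641]
tool_rot: [0.439, 3.106, 0.006]
ft_force: [-1.1, -0.6, 4.5]
grip_width: 0.0
```

Call:
{"op": "step_arm", "data": {
  "rows": [
    [[0,0,0],[0,0,2],0],
    [[0,0,0],[0,0,2],0]
  ]
}}

```text
time: 50.47
position: [0.4425, 0.0672, 0.0619]
tool_rot: [0.439, 3.108, 0.007]
ft_force: [-10.8, -3.1, 32.6]
grip_width: 0.008
```

Call:
{"op": "step_arm", "data": {
  "rows": [
    [[0,0,0],[0,0,2],0],
    [[0,0,0],[0,0,2],0]
  ]
}}

```text
time: 50.63
position: [0.4425, 0.0672, 0.0621]
tool_rot: [-0.44, -3.11, -0.008]
ft_force: [-7.9, -3.2, 21.9]
grip_width: 0.004
```

Call:
{"op": "step_arm", "data": {
  "rows": [
    [[0,0,0],[0,0,-5],0],
    [[0,0,0],[0,0,-15],0],
    [[0,0,0],[0,0,-30],0],
    [[0,0,0],[0,0,-35],0],
    [[0,0,0],[0,0,-35],0],
    [[0,0,0],[0,0,-20],0],
    [[0,0,0],[0,0,0],0]
  ]
}}

```text
time: 51.22
position: [0.4429, 0.0664, 0.2078]
tool_rot: [0.442, 3.11, 0.009]
ft_force: [0.2, 0.8, -0.1]
grip_width: 0.002
```

```bash
python3 - <<'E'
from h import *
plan((.5,.3,.23,74.5))
E
```

```text
t 51.22 pos [0.4429 0.0664 0.2078] jaw 73.8 tilt z-axis [ 0.0013  0.0055 -1.    ] F [ 0.2  0.8 -0.1] T [-0.04 -0.07  0.02] grip 0.1 q7 1.02 q1 -0.76
 to (0.5, 0.3, 0.23, 74.5) turn [ 0.33 -0.02 -0.69] (rows 0.1) | shift oldframe [ 10.3 240.4 -20.8] | newframe [  7.4 240.4 -22.2] rows 5.6
```

Move aside for a clear final view.

Call:
{"op": "step_arm", "data": {
  "rows": [
    [[0,0,0],[0,20,-5],0],
    [[0,0,0],[1,38,-6],0],
    [[0,0,0],[1,38,-6],0],
    [[0,0,0],[1,38,-4],0],
    [[0,0,0],[1,38,0],0],
    [[0,0,0],[1,38,0],0],
    [[0,0,0],[0,20,0],0],
    [[0,0,0],[0,0,0],0],
    [[0,0,0],[0,0,0],0]
  ]
}}

```text
time: 51.97
position: [0.5067, 0.298, 0.2255]
tool_rot: [0.45, 3.107, 0.017]
ft_force: [-0.8, 0.1, -0.1]
grip_width: 0.01
```

```bash
python3 - <<'E'
from h import *
o=snap("z")
plan((.5,.3,.23,74.5))
for n in o:
    d=o[n];X=cloud(d)
    for nm,lo,hi,box,h in [("lids",.14,.155,(.45,.75,-.12,.17),.147),("dog/stop",.079,.093,(.67,.73,.03,.12),.086),("handle",.126,.139,(.55,.63,-.02,.07),.133),("spent",.08,.095,(.58,.72,.2,.34),.085),("cap",.048,.06,(.5,.7,-.38,-.18),.054),("dishes",.035,.055,(.4,.6,-.5,-.38),.045),("slide",.02,.045,(.65,.8,-.25,-.1),.03),("bottle",.14,.16,(.5,.8,.38,.6),.15),("button",.05,.07,(.42,.455,.05,.085),.06)]:
        for a,c,mm in tops(X,lo,hi,box,12): print(n,nm,a,ray(d,*c,h)[:2].round(4),"zmed %.4f"%np.nanmedian(X[mm][:,2]))
E
```

```text
t 52.07 pos [0.5064 0.2967 0.2258] jaw 73.4 tilt z-axis [ 0.0037  0.0107 -0.9999] F [-0.7 -0.9  0.3] T [-0.02 -0.04  0.02] grip 0.5 q7 0.77 q1 -0.90
 to (0.5, 0.3, 0.23, 74.5) turn [ 0.65  0.03 -1.08] (rows 0.2) | shift oldframe [ 7.1  1.4 -4.2] | newframe [ 7.1  1.4 -4.2] rows 0.2
scene lids 194 [0.5233 0.0473] zmed 0.1471
scene lids 221 [ 0.5719 -0.0419] zmed 0.1469
scene lids 222 [0.6113 0.0955] zmed 0.1473
scene lids 258 [0.6601 0.0084] zmed 0.1471
scene dog/stop 52 [0.7001 0.0815] zmed 0.0861
scene handle 193 [0.5932 0.0269] zmed 0.1324
scene spent 210 [0.6491 0.2698] zmed 0.0853
scene cap 1894 [ 0.6128 -0.2733] zmed 0.0541
scene dishes 431 [ 0.5111 -0.4399] zmed 0.0429
scene slide 85 [ 0.663  -0.2332] zmed 0.0332
scene slide 915 [ 0.7672 -0.1462] zmed 0.0300
scene bottle 92 [0.636 0.447] zmed 0.1503
top lids 257 [0.6551 0.0047] zmed 0.1475
top lids 256 [0.6064 0.0918] zmed 0.1478
top lids 258 [ 0.5672 -0.0455] zmed 0.1477
top lids 262 [0.5184 0.0436] zmed 0.1478
top dog/stop 41 [0.6979 0.0768] zmed 0.0864
top handle 214 [0.5877 0.0236] zmed 0.1332
top spent 231 [0.6461 0.266 ] zmed 0.0859
top cap 1880 [ 0.6031 -0.2777] zmed 0.0551
top dishes 491 [ 0.5039 -0.445 ] zmed 0.0444
top slide 700 [ 0.7609 -0.1485] zmed 0.0309
top button 124 [0.4378 0.0664] zmed 0.0579
```

View pics/z_top.png

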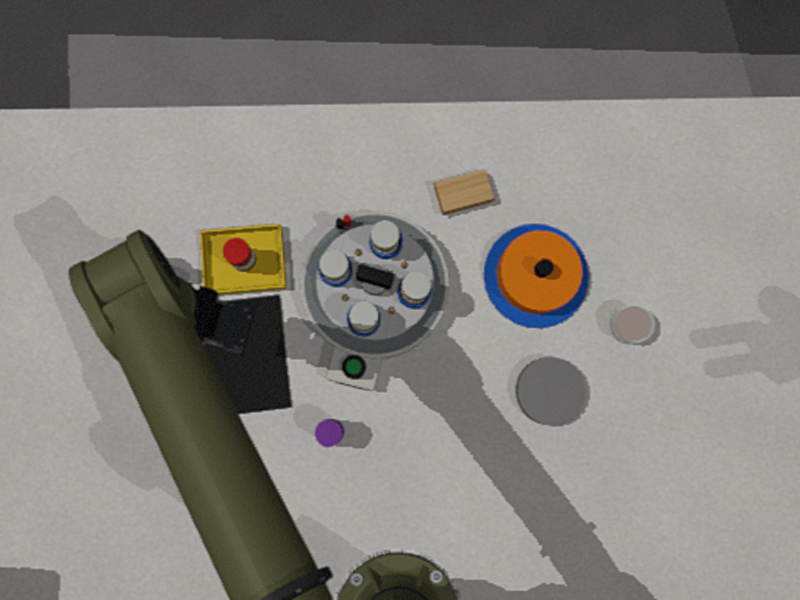

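View pics/z_scene.png

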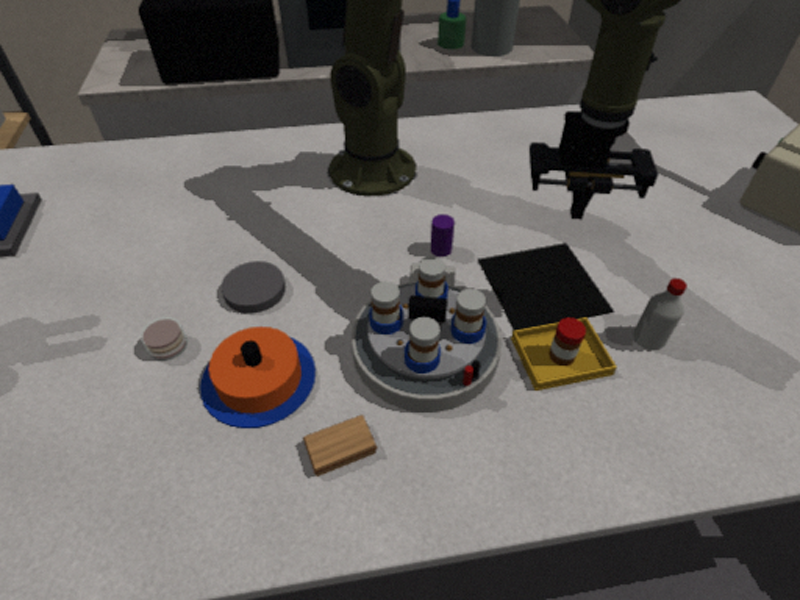

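```bash
python3 - <<'E'
from h import *
for t in "gz":
    d=dict(np.load(t+"_top.npz"));X=cloud(d)
    for a,c,mm in tops(X,.079,.093,(.67,.73,.03,.12),5):
        f=d["frame"].astype(int);red=mm&(f[...,0]>f[...,1]*2)
        for m in (red,mm&~red):
            v,u=np.nonzero(m);print(t,m.sum(),ray(d,u.mean(),v.mean(),.086)[:2].round(4))
    for a,c,mm in tops(X,.126,.14,(.55,.63,-.02,.07),20):
        v,u=np.nonzero(mm);P=np.array([ray(d,x,y,.133)[:2] for x,y in zip(u,v)]);w,V=np.linalg.eigh(np.cov(P.T));print(t,"handle ang",np.degrees(np.arctan2(V[1,1],V[0,1]))%180)
E
```

```text
g 16 [0.6983 0.0717]
g 29 [0.6966 0.079 ]
g handle ang 72.45717636482978
z 18 [0.6986 0.0726]
z 23 [0.6973 0.08  ]
z handle ang 72.91459960382124
```

```bash
python3 - <<'E'
from bench import order
print(order.close_job())
E
```

```text
the job is handed in; nothing more can be done
None
```

The sample changer is ready and the job is handed in at about 52 s of the 210 s allowed; no verdict came back.

What I did, in the order asked:
- **Spent pot:** one red-lidded pot was present, and it now stands in the yellow tray.
- **Dust cap:** it sits knob up on the blue mat, centred to about 1 mm.
- **Carousel:** it went onto the spindle and studs, then I turned it clockwise, still empty, until the torque rose from 0.5 to 1.8 N m at the stop.
- **Sample pots:** all four white-lidded pots were placed, each in its own pocket.
- **Button:** I pressed the green button to its hard stop (peak 33 N on the fingertips) and released it.

Last checks:
- **Seating:** the handle top reads 0.132–0.133 m, which is fully home. All four lids are at 0.147 m, which is fully down.
- **Turntable:** the dog is still touching the red stop. The handle angle differed by 0.5° from the reading just after the turn, which I took as measurement noise because the stop itself appeared to shift by the same amount.
- **Things left alone:** I never touched the wash bottle, slide box or dishes, and their measured positions are unchanged.
- **Disagreement:** the two cameras differ by about 5 mm in x and 3 mm in y. I placed things by the top camera, corrected by 1–2 mm from where the gripper closed on objects.
- **Not confirmed directly:** there is no reading of button travel. I judged it fully in from the hard stop after roughly 6 mm, and it looked sprung back in the last picture.

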